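Feel the heating block's wells for left-in spacers, then seat the tube

ROBOT

A 6-joint arm with a two-finger parallel gripper is mounted at the origin on the work surface; the furniture and walls round the work are solid. World frame = base frame: x ahead of the robot, y to its left, z up, the work surface at z = 0. Lengths are in m, angles in rad, forces in N, time in s.
With the tool pointing down it reaches from about 0.25 to 0.725 m from the base axis. Payload 4 kg.
Tool frame: the origin (TCP) lies on the centre line of the jaws, within the pads' length; the fingertips stand 19 mm ahead of it and the grasp point (between the pads) is the TCP; z points along the fingers, y is the direction in which the jaws open and shut (so a half turn about z gives the same grasp; the last joint's range is limited). The gripper opens to 85 mm and grips with 20 to 120 N. Pads are 22 mm wide; open, the fingers measure 114 mm over their backs; the gripper's body (76 mm by 85 mm) begins 54 mm behind the grasp point. The pads swing forward as they close: fully open they stand 13 mm farther back than shut.
Start: joints at [-1.163, 0.241, 0.005, 1.335, 0, 1.571], TCP at [0.198, -0.459, 0.25] pointing down, gripper open.
Joint ranges: [-2.72, 2.72], [-1.05, 1.87], [-1.09, 1.28], [-1.99, 2.15], [-1.42, 1.44], [-3.14, 3.14]. Speed limits (rad/s): [2.79, 2.79, 3.14, 3.14, 3.14, 3.14].

INTERFACE

Orientations are given as a unit quaternion [x, y, z, w].
In Python, from workcell import bot gives the robot as it stands. The module is installed in compiled form; this text tells all that it offers.
- The arm moves only by the shell command python3 -m handwheel 'ROWS' [OPENING]. ROWS is JSON, a list of rows, each an object of numbers: "dx", "dy", "dz": the shift along the tool's x, y, z as a fraction of full scale; "ax", "ay", "az": the turn, a rotation vector about the tool's x, y, z as a fraction of full scale. In form: [{"dx": .., "dy": .., "dz": .., "ax": .., "ay": .., "az": ..}, ...]. A call has 1 to 12 rows; each row shifts and turns the commanded pose from where the row before left it, along the tool's axes as they then stand; what a row does not reach is not made up. Full scale, the value 1, is 2.5 cm for a shift and 0.15 rad for a turn. A row lasts 1/10 s, in which the tool goes at most 50 mm and 8.59 degrees, less where a joint would pass 70% of its speed; a pose out of reach is approached as far as the arm can. A call with a number of a shift or a turn outside -1 to 1 is refused whole. A call with a gripper value outside its range is refused whole. OPENING is the gripper's target within -1 to 1 (fully open at 1, half-way at 0, shut at -1), set as the call begins (- or left out, the last holds). The fingers move at their own pace and stop on an object; the grip force is fixed at half the most. Time passes only in rows, so rows that do not move let the fingers close. It gives the time, the measured TCP pose, the force and the opening at its end, in the units of the state.
- bot.get_obs(): the state, without advancing time (a new reading comes with each control period).
- bot.camera(name): name is "scene" or "top" or "wrist"; returns a dict with "img" (420x560x3 uint8, red, green, blue), "intrinsics" (3x3 intrinsics, pixels), "eye" and "rotation" of the camera in the world. Camera axes: x right, y down, z forward; pixel columns grow to the right and rows downward; lengths in m; the calibration is good to about 2 mm. A picture is of the moment at which its call begins. There is no depth.
- bot.job_done(): hands the job in, once; it reports no verdict.
Trained networks look in a picture, given as the dict that the camera call returned (one of the last four; its "shot" number tells which), for a name from the list of things; names that differ only in an ending like _2 or _b are one class to them, and where a whole thing is asked for, a point or a joint stands for the part that bears it (a point fixed in the world has none). Each returns a list of dicts, best first, with "confidence" (0 to 1); they miss things now and then, are a little off and sometimes report something else, mostly with a low value. They report only what shows in the picture. A call takes as long as a camera call. They do not tell look-alikes from the thing itself.
- bot.trace(thing, picture): "region" (420x560 bool, what is visible of it) and "rect" ([centre column, centre row, width, height] in pixels, round what is visible of it).
The state is a dict: "clock": time; "joint_pos": joint angles; "joint_vel": joint speeds; "tau": joint torques, N m; "eef_pos": TCP position; "tool_rot": TCP orientation; "ft_force": force on the tool from outside, world axes, zero at the start; "ft_torque": the same for the moment, N m; "grip_width": finger opening in m.
Only numpy, scipy, OpenCV 4.12 (cv2) and the standard library are available. Lean on these libraries where they do the work, as an engineer would, in place of code of your own. Each camera call takes 0.05 s, during which the arm holds its last target.

TASK

The heating block was last used for short tubes, and spacers have been left at the bottom of some of its wells. Take the feeler rod from its stand and feel down the wells with it until its foot stands on the true floor of a clear well, then put the rod back upright in its stand. Only then set the capped sample tube in that clear well, lowering it in the gripper, not dropping it, until it rests fully home, upright, and let go; leave the tube rack and the objective case alone.

Things in the scene. Friction and masses are not known exactly. Their poses are not given: they have to be found in the camera images.
- block_heater: Block heater, fixed: white housing 164 mm deep (its x), 184 mm wide (its y), 94 mm high, sloped panel with dark window and knob on its -x side. Its bare aluminium block, top face 100 mm above the bench, has three round vertical wells in a row along its y, 46 mm apart, 33 mm in diameter, 60 mm deep. Spacers stay in two wells; one, different each time, is clear. Origin: centre of underside, z up
- well1 (a point): centre of the mouth of the first well (+y end of the row), level with the block's top face, 100 mm above the bench; z up along the bore. A clear well's floor is 60 mm below this point. A spacer (aluminium disc 22 mm thick, stuck on the floor) stops anything 38 mm below this point instead
- well2 (a point): centre of the mouth of the second (middle) well, otherwise as well1
- well3 (a point): centre of the mouth of the third well, at the -y end of the row, otherwise as well1
- stand_hole (a point): centre of the mouth of the hole in the rod stand, 40 mm above the bench; the stand is fixed: a grey block 58 x 58 mm on a steel plate 76 x 76 mm. The hole is vertical, 21 mm in diameter, 34 mm deep, z up
- rod_handle (a point): centre of the feeler rod's black upright handle, where to grip it: 24 mm in diameter, 42 mm long. Rod: loose, 0.1 kg, 150 mm long, in its stand at the start; below the handle a steel bar 10 mm in diameter ends in a flat round foot 18 mm in diameter, its underside 129 mm below this point. A dark ring on the bar 60 mm above the underside comes level with the block's top on a true well floor; z up along rod
- rod_foot (a point): centre of the underside of the feeler rod's foot
- tube_cap (a point): centre of the sample tube's white screw cap, where to grip it: 35 mm in diameter, 24 mm high (flange below it 37 mm), top 116 mm above the tube's underside. The tube (loose, about 0.07 kg) stands upright on the bench at the start; its brown body is 30 mm in diameter with a bevelled flat foot. The underside is 104 mm below this point; z up along the tube
- tube_foot (a point): centre of the tube's underside; fully home it stands on the floor of the clear well, 60 mm below the well's mouth
- rack_mid (a point): bystander, to be left alone: middle of a white tube rack with three capped tubes, 45 x 134 x 95 mm, standing on the bench; 48 mm above the bench
- case_mid (a point): bystander, to be left alone: middle of a black cylindrical objective case with a grey lid, 37 mm in diameter, 62 mm high, standing on the bench; 31 mm above the bench. Near it, toward the robot, stands the microscope under its grey cover, fixed and up to 600 mm high, between about x 0.15 and 0.45, y -0.27 and 0.07 m: the arm must pass clear of it, as of the wall behind the rod stand and tube
Things that resemble listed ones, but are neither listed nor needed, are in the scene too. What is shaped like the part that bears tube_cap but pink is not meant.

How it is judged:
By the outcome, as a careful person would: the job done as asked, in the order asked, and still so for the second after the job is handed in, with the robot touching nothing.
It also fails if it takes over 72 s, if anything falls off the work surface, if the arm or the gripper's body presses on something with over 40 N, if the wrist force passes 120 N, or if a joint passes its speed limit or range.

## Working session

There is one attempt and no reset: what is moved stays moved. The work goes in short steps, Python scripts to look and compute and a shell command to move; the robot and the scene stay as the last step left them, time stands still between calls to the robot, and variables do not carry over. Pictures are saved under pics/ and viewed, and the job is handed in when it is done.

```bash
mkdir -p pics; ls; cat > h.py <<'E'
import numpy as np, cv2, json
from workcell import bot
def snap(n,fn):
    p=bot.camera(n); cv2.imwrite('pics/'+fn,p['img'][:,:,::-1]); return p
def ray(p,u,v):
    K=np.array(p['intrinsics']);R=np.array(p['rotation'])
    d=R@np.linalg.inv(K)@np.array([u,v,1.]); return np.array(p['eye']),d/np.linalg.norm(d)
def atz(p,u,v,z):
    e,d=ray(p,u,v); return e+d*(z-e[2])/d[2]
def proj(p,X):
    K=np.array(p['intrinsics']);R=np.array(p['rotation'])
    c=K@(R.T@(np.array(X)-np.array(p['eye']))); return c[:2]/c[2]
E
python3 - <<'E'
from h import *
for n in ['scene','top','wrist']:
    p=snap(n,n+'0.png'); print(n,np.round(p['eye'],3).tolist(),np.round(p['rotation'],3).tolist(),np.round(p['intrinsics'],1).tolist())
    for t in ['block_heater','stand_hole','rod_handle','tube_cap','rack_mid','case_mid']:
        try: print(t,[(np.round(d['rect']).tolist(),round(d['confidence'],2)) for d in bot.trace(t,p)])
        except Exception as e: print(t,e)
o=bot.get_obs(); print(o)
E
```

```text
pics
scene [0.63, -0.851, 0.584] [0.868, 0.024, -0.008, -0.496] [[520.4, 0.0, 279.7], [0.0, 520.4, 212.3], [0.0, 0.0, 1.0]]
block_heater [([306.0, 245.0, 100.0, 91.0], 0.86), ([293.0, 183.0, 14.0, 30.0], 0.75)]
stand_hole [([238.0, 202.0, 40.0, 33.0], 0.56), ([237.0, 166.0, 13.0, 55.0], 0.49)]
rod_handle [([235.0, 167.0, 10.0, 51.0], 0.95), ([306.0, 246.0, 101.0, 95.0], 0.44)]
tube_cap [([294.0, 185.0, 14.0, 31.0], 0.82), ([287.0, 173.0, 14.0, 48.0], 0.56), ([242.0, 298.0, 23.0, 30.0], 0.54), ([307.0, 247.0, 102.0, 100.0], 0.34)]
rack_mid [([330.0, 329.0, 42.0, 91.0], 0.93)]
case_mid [([241.0, 298.0, 24.0, 28.0], 0.71)]
top [0.435, -0.019, 0.952] [0.707, -0.701, 0.068, -0.058] [[398.3, 0.0, 275.0], [0.0, 398.3, 208.0], [0.0, 0.0, 1.0]]
block_heater [([287.0, 192.0, 91.0, 88.0], 0.84)]
stand_hole [([197.0, 258.0, 38.0, 36.0], 0.87), ([351.0, 231.0, 21.0, 20.0], 0.62)]
rod_handle [([188.0, 254.0, 19.0, 13.0], 0.6)]
tube_cap [([176.0, 205.0, 27.0, 24.0], 0.89), ([207.0, 197.0, 22.0, 22.0], 0.86)]
rack_mid [([368.0, 176.0, 62.0, 21.0], 0.9), ([284.0, 191.0, 86.0, 85.0], 0.59)]
case_mid [
[... 211 characters left out ...]

rack_mid []
case_mid []
{'clock': 1.05, 'joint_pos': array([-1.16297949e+00,  2.40606598e-01,  5.03643123e-03,  1.33517262e+00,
        3.81575397e-06,  1.57081330e+00]), 'joint_vel': array([ 0.00067406, -0.00034497,  0.00135092, -0.00095883, -0.00235675,
       -0.00152297]), 'tau': array([ 1.10390395e-04, -3.72220409e+01,  2.52696562e+01,  1.29076201e-03,
        2.57481946e-05,  3.33303944e-07]), 'eef_pos': array([ 0.19831489, -0.45901904,  0.2503171 ]), 'tool_rot': array([9.79284330e-01, 2.02490001e-01, 7.28940556e-06, 2.58287778e-05]), 'ft_force': array([-0.00521494, -0.20972787,  0.4375722 ]), 'ft_torque': array([0.0463048 , 0.05343514, 0.02035076]), 'grip_width': 0.08542315314762668}
```

```bash
sed -i "s/R=np.array(p\['rotation'\])/R=Rot.from_quat(p['rotation']).as_matrix()/; s/^from workcell/from scipy.spatial.transform import Rotation as Rot\nfrom workcell/" h.py
python3 - <<'E'
import cv2
for n,(x0,y0,x1,y1) in {'scene':(190,110,400,390),'top':(150,110,430,310)}.items():
    i=cv2.imread(f'pics/{n}0.png')[y0:y1,x0:x1]; s=min(800/(x1-x0),600/(y1-y0)); cv2.imwrite(f'pics/{n}0c.png',cv2.resize(i,None,fx=s,fy=s,interpolation=cv2.INTER_CUBIC)); print(s)
E
```

```text
2.142857142857143
2.857142857142857
```

View pics/scene0.png

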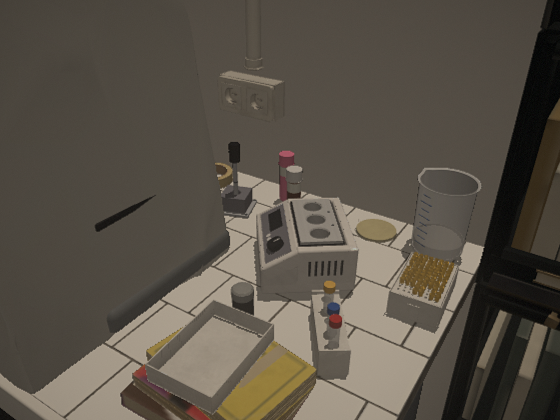

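View pics/top0.png

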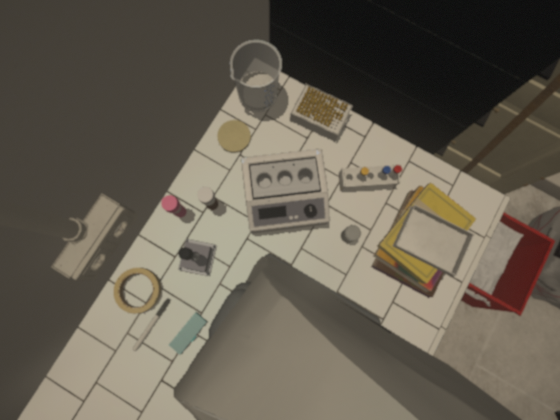

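```bash
sleep 1
```

```text
(no output)
```

View pics/scene0c.png

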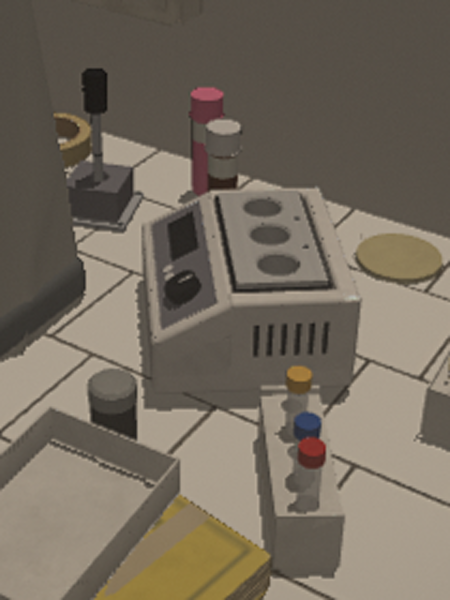

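View pics/top0c.png

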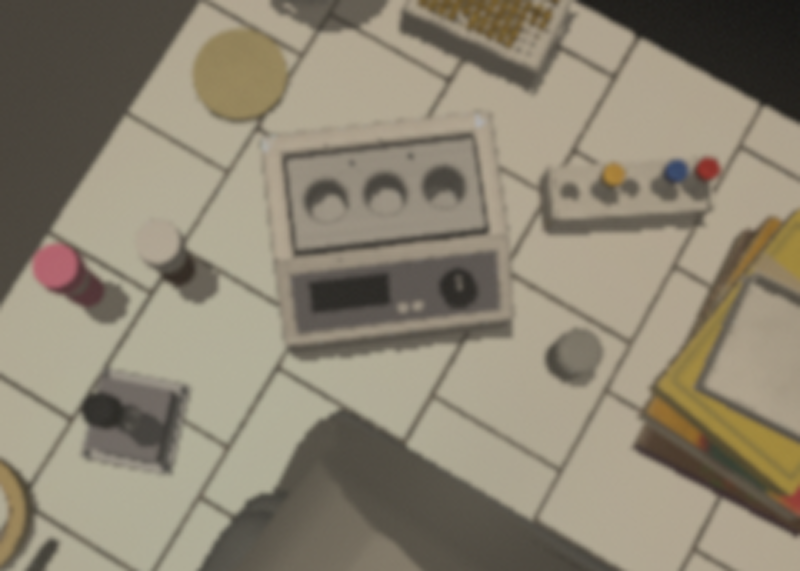

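```bash
python3 - <<'E'
from h import *
import pickle
ps={n:{k:v for k,v in bot.camera(n).items()} for n in ['scene','top']}
pickle.dump(ps,open('ps.pkl','wb'))
S,T=ps['scene'],ps['top']
f=lambda a:np.round(a,4).tolist()
def tri(u,v):
    e1,d1=ray(S,*u);e2,d2=ray(T,*v)
    A=np.stack([d1,-d2],1);s=np.linalg.lstsq(A,e2-e1,rcond=None)[0]
    a=e1+d1*s[0];b=e2+d2*s[1];return f((a+b)/2),round(np.linalg.norm(a-b),4)
print('rodtop',tri((234.5,144),(185.5,253)),f(atz(T,185.5,253,.177)))
for k,s,t in [('w1',(312.5,207),(263.5,179.5)),('w2',(316,219.5),(284.6,177.2)),('w3',(319.6,233.5),(305.2,174.8))]:
    print(k,'T',f(atz(T,*t,.1)),'S',f(atz(S,*s,.1)))
print('cap',tri((294.3,169),(206,194.5)),f(atz(T,206,194.5,.116)))
print('pink',f(atz(T,170,203,.116)))
for c in [(246.5,157.5),(322,150),(329,226.5),(250,232)]: print('hous',f(atz(T,*c,.094)))
print('case',f(atz(T,352,233.5,.062)), 'rack',f(atz(T,370,176,.06)))
for c in [(192,240),(215,246),(209,275),(179,269)]: print('plate',f(atz(T,*c,.008)))
for n in [(0,0,0),(1,0,0),(0,1,0)]: print(f(proj(T,np.array([.45,0,0])+.1*np.array(n))))
E
```

```text
rodtop ([0.4886, 0.1485, 0.1539], np.float64(0.0037)) [0.4853, 0.1433, 0.177]
w1 T [0.6528, -0.0041, 0.1] S [0.6542, -0.0093, 0.1]
w2 T [0.6586, -0.0506, 0.1] S [0.6603, -0.0538, 0.1]
w3 T [0.6646, -0.0961, 0.1] S [0.666, -0.0995, 0.1]
cap ([0.6156, 0.1186, 0.115], np.float64(0.0022)) [0.6143, 0.1183, 0.116]
pink [0.5949, 0.1941, 0.116]
hous [0.7046, 0.0347, 0.094]
hous [0.7243, -0.1349, 0.094]
hous [0.5507, -0.1478, 0.094]
hous [0.5371, 0.0237, 0.094]
case [0.5396, -0.2043, 0.062] rack [0.6742, -0.2501, 0.06]
plate [0.5269, 0.1648, 0.008]
plate [0.5132, 0.11, 0.008]
plate [0.4455, 0.1216, 0.008]
plate [0.4588, 0.1921, 0.008]
[261.2446, 273.5279]
[261.8234, 231.3613]
[218.774, 273.1844]
```

```bash
python3 - <<'E'
from h import *
import pickle
ps=pickle.load(open('ps.pkl','rb'))
for n,(x0,y0,x1,y1) in {'scene':(0,0,280,420),'top':(150,220,560,420)}.items():
    i=ps[n]['img'][y0:y1,x0:x1,::-1].astype(float); i=np.clip(255*(i/255)**.5,0,255).astype(np.uint8)
    s=min(800/(x1-x0),600/(y1-y0)); cv2.imwrite(f'pics/{n}1m.png',cv2.resize(i,None,fx=s,fy=s)); print(s)
E
cp pics/wrist0.png pics/w.png
```

```text
1.4285714285714286
1.951219512195122
```

View pics/w.png

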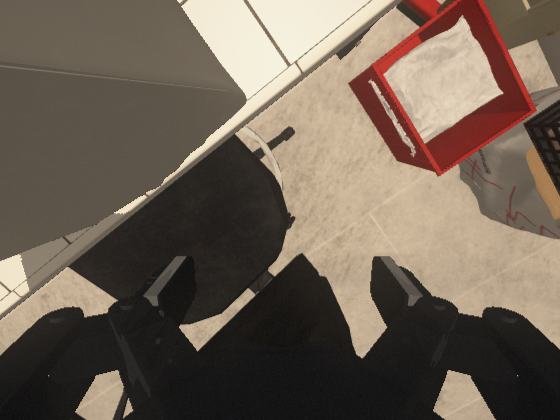

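```bash
sleep 1
```

```text
(no output)
```

View pics/scene1m.png

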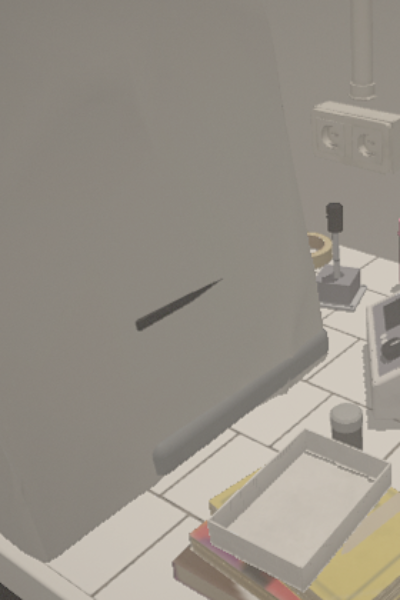

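View pics/top1m.png

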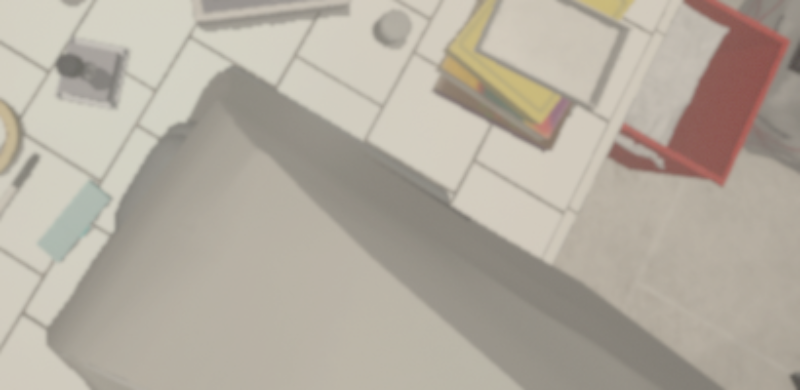

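```bash
python3 - <<'E'
from h import *
import pickle
ps=pickle.load(open('ps.pkl','rb'));S,T=ps['scene'],ps['top']
PS=np.array([(-900,-900),(130,-300),(185,0),(200,90),(228,225),(228,245),(108,330),(30,392),(-900,200)],np.float32)
PT=np.array([(270,253),(260,258),(245,284),(211,322),(175,389),(150,600),(700,600),(509,410),(447,361),(340,294)],np.float32)
def ins(P,pt): return cv2.pointPolygonTest(P,(float(pt[0]),float(pt[1])),False)>=0
for a in [25,17,11,0,-4,-8,-20,-40]:
    print(a)
    for z in [0.02,.1,.2,.3,.4,.5,.6]:
        rs=[r for r in np.arange(.05,.7,.01) if ins(PS,proj(S,(r*np.cos(np.radians(a)),r*np.sin(np.radians(a)),z))) and ins(PT,proj(T,(r*np.cos(np.radians(a)),r*np.sin(np.radians(a)),z)))
          and .15<=r*np.cos(np.radians(a))<=.45 and -.27<=r*np.sin(np.radians(a))<=.07]
        print('  z',z, (round(min(rs),2),round(max(rs),2)) if rs else None)
E
```

```text
25
  z 0.02 None
  z 0.1 None
  z 0.2 None
  z 0.3 None
  z 0.4 None
  z 0.5 None
  z 0.6 None
17
  z 0.02 (np.float64(0.16), np.float64(0.23))
  z 0.1 (np.float64(0.16), np.float64(0.23))
  z 0.2 (np.float64(0.16), np.float64(0.23))
  z 0.3 (np.float64(0.16), np.float64(0.23))
  z 0.4 (np.float64(0.16), np.float64(0.23))
  z 0.5 (np.float64(0.16), np.float64(0.23))
  z 0.6 (np.float64(0.21), np.float64(0.23))
11
  z 0.02 (np.float64(0.16), np.float64(0.36))
  z 0.1 (np.float64(0.16), np.float64(0.36))
  z 0.2 (np.float64(0.16), np.float64(0.36))
  z 0.3 (np.float64(0.16), np.float64(0.36))
  z 0.4 (np.float64(0.16), np.float64(0.36))
  z 0.5 (np.float64(0.16), np.float64(0.35))
  z 0.6 (np.float64(0.2), np.float64(0.31))
0
  z 0.02 (np.float64(0.15), np.float64(0.44))
  z 0.1 (np.float64(0.15), np.float64(0.44))
  z 0.2 (np.float64(0.15), np.float64(0.44))
  z 0.3 (np.float64(0.15), np.float64(0.44))
  z 0.4 (np.float64(0.15), np.float64(0.44))
  z 0.5 (np.float64(0.15), np.float64(0.43))
  z 0.6 (np.float64(0.2), np.float64(0.42))
-4
  z 0.02 (np.float64(0.16), np.float64(0.45))
  
[... 517 characters left out ...]
.16), np.float64(0.44))
  z 0.6 (np.float64(0.2), np.float64(0.43))
-20
  z 0.02 (np.float64(0.16), np.float64(0.44))
  z 0.1 (np.float64(0.16), np.float64(0.44))
  z 0.2 (np.float64(0.16), np.float64(0.43))
  z 0.3 (np.float64(0.16), np.float64(0.43))
  z 0.4 (np.float64(0.16), np.float64(0.42))
  z 0.5 (np.float64(0.16), np.float64(0.41))
  z 0.6 (np.float64(0.21), np.float64(0.41))
-40
  z 0.02 (np.float64(0.2), np.float64(0.42))
  z 0.1 (np.float64(0.2), np.float64(0.42))
  z 0.2 (np.float64(0.2), np.float64(0.42))
  z 0.3 (np.float64(0.2), np.float64(0.42))
  z 0.4 (np.float64(0.2), np.float64(0.41))
  z 0.5 (np.float64(0.2), np.float64(0.4))
  z 0.6 (np.float64(0.26), np.float64(0.39))
```

```bash
cat >> h.py <<'E'
def log():
    o=bot.get_obs(); r=dict(q=o['joint_pos'].tolist(),p=o['eef_pos'].tolist(),R=o['tool_rot'].tolist(),tau=o['tau'].tolist()); open('log.jsonl','a').write(json.dumps(r)+'\n')
    print(round(o['clock'],2),np.round(o['joint_pos'],3).tolist(),np.round(o['eef_pos'],4).tolist(),np.round(o['tool_rot'],3).tolist(),np.round(o['ft_force'],1).tolist(),round(o['grip_width'],4))
if __name__=='__main__': log()
E
python3 h.py; python3 -m handwheel '[{"dz":-1},{"dz":-1},{"dz":-1},{"dz":-1}]'; python3 h.py
python3 -m handwheel '[{"dz":-1},{"dz":-1},{"dz":-1},{"dz":-1},{"ay":0}]'; python3 h.py
```

```text
1.15 [-1.163, 0.241, 0.005, 1.335, 0.0, 1.571] [0.1983, -0.459, 0.2503] [0.979, 0.202, 0.0, 0.0] [0.5, -0.7, 0.2] 0.0853
1.15 [-1.163, 0.241, 0.005, 1.335, 0.0, 1.571] [0.1983, -0.459, 0.2503] [0.979, 0.202, 0.0, 0.0] [0.5, -0.7, 0.2] 0.0853
1.15 [-1.163, 0.241, 0.005, 1.335, 0.0, 1.571] [0.1983, -0.459, 0.2503] [0.979, 0.202, 0.0, 0.0] [0.5, -0.7, 0.2] 0.0853invalid input
invalid input
```

```bash

python3 -m handwheel '[{"dx":0,"dy":0,"dz":-1,"ax":0,"ay":0,"az":0},{"dx":0,"dy":0,"dz":-1,"ax":0,"ay":0,"az":0},{"dx":0,"dy":0,"dz":-1,"ax":0,"ay":0,"az":0},{"dx":0,"dy":0,"dz":-1,"ax":0,"ay":0,"az":0}]'; python3 h.py
```

```text
clock: 1.55
eef_pos: [0.1982, -0.4589, 0.3513]
tool_rot: [0.979, 0.202, 0.0, 0.0]
ft_force: [-0.4, 0.0, -0.2]
grip_width: 0.0853
1.55 [-1.163, 0.222, 0.241, 1.59, 0.0, 1.571] [0.1982, -0.4589, 0.3513] [0.979, 0.202, 0.0, 0.0] [-0.4, 0.0, -0.2] 0.0853
```

```bash

python3 -m handwheel '[{"dx":0,"dy":0,"dz":-1,"ax":0,"ay":0,"az":0},{"dx":0,"dy":0,"dz":-1,"ax":0,"ay":0,"az":0},{"dx":0,"dy":0,"dz":-1,"ax":0,"ay":0,"az":0},{"dx":0,"dy":0,"dz":-1,"ax":0,"ay":0,"az":0}]' 0.4; python3 h.py
python3 -m handwheel '[{"dx":0,"dy":-1,"dz":0,"ax":0,"ay":0,"az":0},{"dx":0,"dy":-1,"dz":0,"ax":0,"ay":0,"az":0},{"dx":0,"dy":-1,"dz":0,"ax":0,"ay":0,"az":0},{"dx":0,"dy":-1,"dz":0,"ax":0,"ay":0,"az":0}]'; python3 h.py
python3 - <<'E'
import json,numpy as np
from scipy.optimize import least_squares
D=[json.loads(l) for l in open('log.jsonl')]
q=np.array([d['q'] for d in D]);p=np.array([d['p'] for d in D])
r=np.hypot(p[:,0],p[:,1]);z=p[:,2]
def f(x):
    L1,L2x,L2z,h,r0=x
    a=q[:,1];b=q[:,1]-q[:,2]
    # upper arm along vertical tilt a ; forearm pitch b (down +)
    return np.r_[r0+L1*np.sin(a)+L2x*np.cos(b)+L2z*np.sin(b)-r, h+L1*np.cos(a)-L2x*np.sin(b)+L2z*np.cos(b)-z]
s=least_squares(f,[.3,.3,0,.1,0]); print(s.x.round(4),s.cost,np.abs(s.fun).max(), np.linalg.svd(s.jac)[1].round(4))
E
```

```text
clock: 1.95
eef_pos: [0.1982, -0.4588, 0.4514]
tool_rot: [0.979, 0.202, 0.0, 0.0]
ft_force: [-1.1, -1.0, -0.0]
grip_width: 0.0599
1.95 [-1.163, 0.261, 0.552, 1.862, -0.0, 1.571] [0.1982, -0.4588, 0.4514] [0.979, 0.202, 0.0, 0.0] [-1.1, -1.0, -0.0] 0.0599
clock: 2.35
eef_pos: [0.1583, -0.3663, 0.4503]
tool_rot: [0.979, 0.202, 0.0, 0.0]
ft_force: [0.5, -0.0, -0.4]
grip_width: 0.0597
2.35 [-1.163, 0.043, 0.288, 1.816, -0.0, 1.571] [0.1583, -0.3663, 0.4503] [0.979, 0.202, 0.0, 0.0] [0.5, -0.0, -0.4] 0.0597
[ 0.4935  0.3914  0.0078 -0.1452  0.    ] 1.157038085531787e-09 4.283323982851028e-05 [4.2197 3.442  0.4235 0.3911 0.1209]
```

```bash

python3 -m handwheel '[{"dx":0,"dy":0,"dz":0,"ax":-1,"ay":0,"az":0},{"dx":0,"dy":0,"dz":0,"ax":-1,"ay":0,"az":0},{"dx":0,"dy":0,"dz":-1,"ax":-1,"ay":0,"az":0}]' ; python3 h.py
cat > fit.py <<'E'
import json,numpy as np
from scipy.optimize import least_squares
D=[json.loads(l) for l in open('log.jsonl')]
q=np.array([d['q'] for d in D]);p=np.array([d['p'] for d in D])
r=np.hypot(p[:,0],p[:,1]);z=p[:,2]
def f(x):
    L1,L2x,L2z,h,r0,L3=x
    a=q[:,1];b=q[:,1]-q[:,2];c=b+q[:,3]
    return np.r_[r0+L1*np.sin(a)+L2x*np.cos(b)+L2z*np.sin(b)+L3*np.cos(c)-r, h+L1*np.cos(a)-L2x*np.sin(b)+L2z*np.cos(b)-L3*np.sin(c)-z]
s=least_squares(f,[.3,.3,0,.1,0,.3]); print(s.x.round(4),np.abs(s.fun).max(), np.linalg.svd(s.jac)[1].round(4))
L1,L2x,L2z,h,r0,L3=s.x
L2=np.hypot(L2x,L2z);off=np.arctan2(L2z,L2x)
# config for tool-pitch c at TCP (r,z)
def ik(R,Z,c=np.pi/2):
    wr=R-r0-L3*np.cos(c);wz=Z+L3*np.sin(c)-h
    d=np.hypot(wr,wz);
    if d>L1+L2: return None
    g=np.arctan2(wz,wr);A=np.arccos((L1**2+d*d-L2**2)/(2*L1*d))
    e=(r0+L1*np.cos(g+A),h+L1*np.sin(g+A))
    return np.round(e,3),np.round((r0+wr,h+wz),3), round(np.pi/2-g-A,3)
if __name__=='__main__':
    for R,Z in [(.51,.135),(.51,.3),(.675,.17),(.675,.25),(.655,.25),(.655,.17),(.625,.11),(.625,.3)]: print(R,Z,ik(R,Z))
E
python3 fit.py
```

```text
clock: 2.65
eef_pos: [0.1555, -0.3599, 0.472]
tool_rot: [0.955, 0.197, 0.045, 0.219]
ft_force: [-0.7, 0.1, 0.0]
grip_width: 0.0598
2.65 [-1.163, -0.313, -0.051, 1.383, -0.0, 1.571] [0.1555, -0.3599, 0.472] [0.955, 0.197, 0.045, 0.219] [-0.7, 0.1, 0.0] 0.0598
[0.4933 0.3914 0.008  0.2408 0.     0.386 ] 5.124386470711784e-10 [5.2438 3.7344 0.4611 0.4362 0.3753 0.1135]
0.51 0.135 (array([0.165, 0.706]), array([0.51 , 0.521]), np.float64(0.341))
0.51 0.3 (array([0.12 , 0.719]), array([0.51 , 0.686]), np.float64(0.246))
0.675 0.17 (array([0.292, 0.638]), array([0.675, 0.556]), np.float64(0.634))
0.675 0.25 (array([0.284, 0.644]), array([0.675, 0.636]), np.float64(0.613))
0.655 0.25 (array([0.264, 0.657]), array([0.655, 0.636]), np.float64(0.565))
0.655 0.17 (array([0.275, 0.65 ]), array([0.655, 0.556]), np.float64(0.591))
0.625 0.11 (array([0.267, 0.655]), array([0.625, 0.496]), np.float64(0.573))
0.625 0.3 (array([0.234, 0.675]), array([0.625, 0.686]), np.float64(0.493))
```

```bash

python3 -m handwheel '[{"dx":0,"dy":0,"dz":0,"ax":1,"ay":0,"az":0},{"dx":0,"dy":0,"dz":0,"ax":1,"ay":0,"az":0},{"dx":0,"dy":0,"dz":0,"ax":1,"ay":0,"az":0},{"dx":0,"dy":0,"dz":-1,"ax":0,"ay":0,"az":0},{"dx":0,"dy":0,"dz":-1,"ax":0,"ay":0,"az":0},{"dx":0,"dy":0,"dz":-1,"ax":0,"ay":0,"az":0},{"dx":0,"dy":0,"dz":-1,"ax":0,"ay":0,"az":0},{"dx":0,"dy":-1,"dz":0,"ax":0,"ay":0,"az":0},{"dx":0,"dy":-1,"dz":0,"ax":0,"ay":0,"az":0},{"dx":0,"dy":-1,"dz":0,"ax":0,"ay":0,"az":0}]' ; python3 h.py
python3 -m handwheel '[{"dx":0,"dy":-1,"dz":-1,"ax":0,"ay":0,"az":0},{"dx":0,"dy":0,"dz":-1,"ax":0,"ay":0,"az":0},{"dx":0,"dy":0,"dz":-1,"ax":0,"ay":0,"az":0},{"dx":0,"dy":0,"dz":-1,"ax":0,"ay":0,"az":0},{"dx":0,"dy":0,"dz":0,"ax":0,"ay":0,"az":0}]' ; python3 h.py
python3 - <<'E'
from h import *
for n in ['wrist','top']: 
  p=snap(n,n+'2.png'); print(p['eye'],p['rotation'])
E
python3 fit.py|head -1
```

```text
clock: 3.65
eef_pos: [0.1253, -0.2901, 0.566]
tool_rot: [0.979, 0.202, 0.001, 0.004]
ft_force: [0.6, -1.0, 0.4]
grip_width: 0.0599
3.65 [-1.163, -0.025, 0.546, 2.134, 0.0, 1.571] [0.1253, -0.2901, 0.566] [0.979, 0.202, 0.001, 0.004] [0.6, -1.0, 0.4] 0.0599
clock: 4.15
eef_pos: [0.1168, -0.2704, 0.5917]
tool_rot: [0.979, 0.202, 0.008, 0.037]
ft_force: [0.2, -0.6, -0.0]
grip_width: 0.0601
4.15 [-1.163, -0.082, 0.571, 2.149, 0.0, 1.571] [0.1168, -0.2704, 0.5917] [0.979, 0.202, 0.008, 0.037] [0.2, -0.6, -0.0] 0.0601
[ 0.17548394 -0.23520138  0.71433012] [ 0.82474728 -0.5479138  -0.04308875  0.13313807]
[ 0.43549091 -0.01897718  0.95224369] [ 0.70745026 -0.70107999  0.06786384 -0.05827074]
[ 0.4933  0.3914  0.008   0.2408 -0.      0.386 ] 4.877525050517306e-10 [5.9291 4.2001 0.7637 0.6788 0.3812 0.1277]
```

```bash
sleep 6
```

```text
(no output)
```

View pics/wrist2.png

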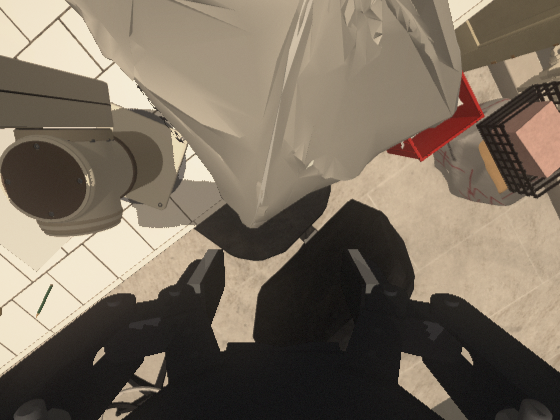

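View pics/top2.png

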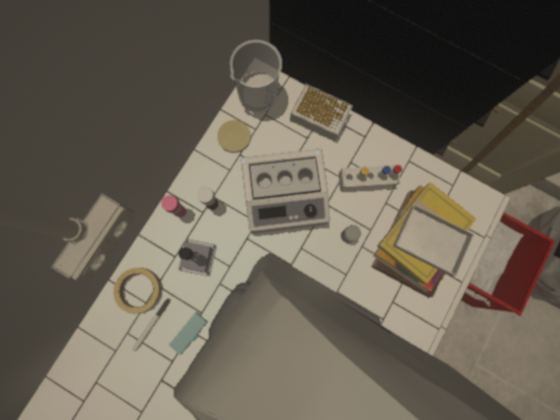

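```bash
python3 - <<'E'
from h import *
import pickle
p=bot.camera('wrist');pp={'w':p,'t':bot.camera('top')};pickle.dump(pp,open('ps2.pkl','wb'))
img=p['img'][:,:,::-1].copy()
T=pp['t']; it=T['img'][:,:,::-1].copy()
cols=[(0,0,255),(0,255,0),(255,0,0),(0,255,255)]
for i,c in enumerate([(.45,-.02),(.30,.07),(.15,-.12),(.30,-.27)]):
    for z in [0,.1,.2,.3,.4,.5,.6]:
        for P,im in ((p,img),(T,it)):
            u=proj(P,(*c,z)); R=Rot.from_quat(P['rotation']).as_matrix()
            if (R.T@(np.array((*c,z))-P['eye']))[2]>0.03: cv2.circle(im,tuple(int(x) for x in u),2+int(z*5),cols[i],1)
cv2.imwrite('pics/w3.png',img);cv2.imwrite('pics/t3.png',it)
E
sleep 5
```

```text
(no output)
```

View pics/w3.png

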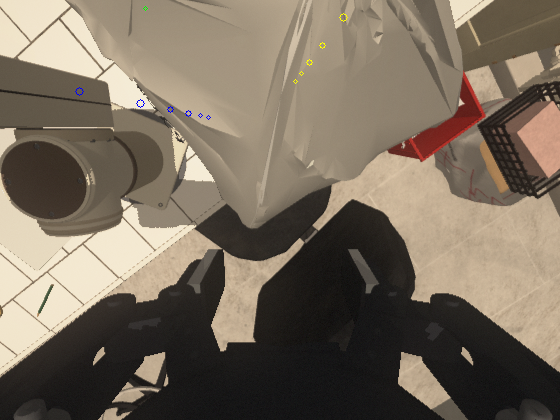

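View pics/t3.png

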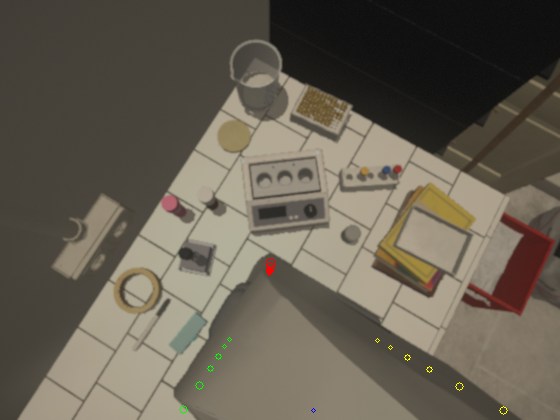

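```bash

python3 -m handwheel '[{"dx":0,"dy":0,"dz":0,"ax":-1,"ay":0,"az":0},{"dx":0,"dy":0,"dz":0,"ax":-1,"ay":0,"az":0},{"dx":0,"dy":0,"dz":0,"ax":-1,"ay":0,"az":0},{"dx":0,"dy":0,"dz":0,"ax":-0.5,"ay":0,"az":0},{"dx":0,"dy":0.8,"dz":-0.6,"ax":0,"ay":0,"az":0},{"dx":0,"dy":0.8,"dz":-0.6,"ax":0,"ay":0,"az":0},{"dx":0,"dy":0.8,"dz":-0.6,"ax":0,"ay":0,"az":0},{"dx":0,"dy":0,"dz":0,"ax":0,"ay":0,"az":0}]' ; python3 h.py
python3 -m handwheel '[{"dx":0,"dy":0,"dz":0,"ax":0,"ay":1,"az":0},{"dx":0,"dy":0,"dz":0,"ax":0,"ay":1,"az":0},{"dx":0,"dy":0,"dz":0,"ax":0,"ay":0,"az":0}]' ; python3 h.py
```

```text
clock: 5.15
eef_pos: [0.1268, -0.2935, 0.6637]
tool_rot: [0.936, 0.193, 0.06, 0.29]
ft_force: [0.8, -0.7, 0.6]
grip_width: 0.0601
5.15 [-1.163, -0.357, 0.417, 1.744, -0.0, 1.571] [0.1268, -0.2935, 0.6637] [0.936, 0.193, 0.06, 0.29] [0.8, -0.7, 0.6] 0.0601
clock: 5.45
eef_pos: [0.1219, -0.2938, 0.6562]
tool_rot: [0.926, 0.221, 0.17, 0.254]
ft_force: [-0.7, -0.7, -1.0]
grip_width: 0.0598
5.45 [-1.568, -0.306, 0.427, 1.85, 0.439, 1.208] [0.1219, -0.2938, 0.6562] [0.926, 0.221, 0.17, 0.254] [-0.7, -0.7, -1.0] 0.0598
```

```bash
cat > kin.py <<'E'
import json,numpy as np
from scipy.optimize import least_squares
from scipy.spatial.transform import Rotation as Rot
L1,L2x,L2z,H,L3=.4933,.3914,.0080,.2408,.386
M=np.array([[0,0,1],[1,0,0],[0,1,0.]])  # columns: tool axes in link axes at q5=pi/2: x=y_l,y=z_l,z=x_l
PAR=dict(d=.1,s4=1,s5=1)
def rx(a):return Rot.from_euler('x',a).as_matrix()
def ry(a):return Rot.from_euler('y',a).as_matrix()
def rz(a):return Rot.from_euler('z',a).as_matrix()
def fk(q,d=None,s4=None,s5=None,full=False):
    d=PAR['d'] if d is None else d; s4=s4 or PAR['s4']; s5=s5 or PAR['s5']
    B=rz(q[0]); a=q[1];b=a-q[2];c=b+q[3]
    sh=np.array([0,0,H]); el=sh+B@[L1*np.sin(a),0,L1*np.cos(a)]
    wr=el+B@ry(b)@[L2x,0,L2z]
    Rl=B@ry(c); yw=wr+Rl@[d,0,0]
    Rt=Rl@rz(s4*q[4])@rx(s5*(q[5]-np.pi/2))@M
    tcp=yw+(L3-d)*Rt[:,2]
    return (tcp,Rt,[sh,el,wr,yw,tcp]) if full else (tcp,Rt)
if __name__=='__main__':
    D=[json.loads(l) for l in open('log.jsonl')]
    for s4 in (1,-1):
        for s5 in (1,-1):
            def f(x):
                o=[]
                for e in D:
                    t,R=fk(e['q'],x[0],s4,s5); o+=list(t-e['p'])+list((R-Rot.from_quat(e['R']).as_matrix()).ravel()*.2)
                return o
            s=least_squares(f,[.1]);print(s4,s5,s.x,np.abs(s.fun).max())
E
python3 kin.py
```

```text
1 1 [0.1015] 4.789224572476769e-14
1 -1 [0.1015] 0.12836253104098275
-1 1 [0.64349819] 0.17008693350964724
-1 -1 [0.64349819] 0.19724971179434536
```

```bash
sed -i "s/d=.1,s4/d=.1015,s4/" kin.py; cat > plan.py <<'E'
from kin import *
import cv2
LO=np.array([-2.72,-1.05,-1.09,-1.99,-1.42,-3.14]);HI=np.array([2.72,1.87,1.28,2.15,1.44,3.14])
POLY=np.array([(.45,-.02),(.30,.07),(.15,-.12),(.30,-.27)],np.float32)
def dm(p,top=.6):
    h=-cv2.pointPolygonTest(POLY,(float(p[0]),float(p[1])),True); v=p[2]-top
    if h>0 and v>0: return np.hypot(h,v)
    return max(h,v)
def wall(p): return .538-.565*p[0]-.826*p[1]
def clear(q):
    P=fk(q,full=True)[2]; m=[];
    for i in range(4):
        m.append(min(dm(P[i]+(P[i+1]-P[i])*s) for s in np.linspace(0,1,15)))
    return np.round(m,3), round(min(wall(x) for x in P),3)
def Rtool(az,e,flip=0):
    # tool z: azimuth az, elevation e below horizontal; jaw (y) horizontal
    az=np.radians(az);e=np.radians(e)
    z=np.array([np.cos(e)*np.cos(az),np.cos(e)*np.sin(az),-np.sin(e)])
    y=np.array([-np.sin(az),np.cos(az),0])*(-1 if flip else 1)
    return np.stack([np.cross(y,z),y,z],1)
def ik(p,R,seed=None):
    best=None
    seeds=[seed] if seed is not None else [[a,.3,.3,1.2,y,r] for a in(-.2,.3) for y in(0,-.7,.7) for r in(-1.5,0,1.5)]
    for s in seeds:
        f=lambda q:np.r_[fk(q)[0]-p,(fk(q)[1]-R).ravel()*.3]
        s=least_squares(f,np.clip(s,LO+.01,HI-.01),bounds=(LO,HI))
        if np.abs(s.fun).max()<1e-3 and (best is None or min(clear(s.x)[0])>min(clear(best)[0])): best=s.x
    return best
PT=dict(rod=(.488,.148,.135),rodup=(.488,.148,.265),w1=(.6535,-.0065,.169),w2=(.6595,-.052,.169),w3=(.6655,-.098,.169),w1u=(.6535,-.0065,.25),w2u=(.6595,-.052,.25),w3u=(.6655,-.098,.25),tube=(.615,.118,.104),t1=(.6535,-.0065,.144),t3=(.6655,-.098,.144),t3u=(.6655,-.098,.225))
E
cat > s.py <<'E'
from plan import *
import sys
for e in (90,70,55,40):
    print('elev',e)
    for k in ['rod','w1','w3','w3u','tube','t3']:
        out=[]
        for az in ((0,30,60,90,-30,-60,-90) if k!='rod' or e==90 else (0,30,60,-30)):
            b=None
            for fl in (0,1):
                q=ik(np.array(PT[k]),Rtool(az,e,fl))
                if q is not None and (b is None or min(clear(q)[0])>b[0]): b=(min(clear(q)[0]),az,fl,np.round(q,2).tolist(),clear(q))
            if b: out.append(b)
        out.sort(key=lambda b:-b[0])
        for b in out[:2]: print(' ',k,b[1:4],b[4][0].tolist(),b[4][1])
E
time python3 s.py
```

```text
elev 90
  rod (0, 0, [0.29, 0.34, -0.17, 1.06, -0.0, 0.29]) [0.118, 0.034, 0.164, 0.164] 0.14
  rod (30, 0, [0.29, 0.34, -0.17, 1.06, 0.0, -0.23]) [0.118, 0.034, 0.164, 0.164] 0.14
  w1 (0, 0, [-0.01, 0.59, 0.32, 1.3, -0.0, -0.01]) [0.006, 0.012, 0.204, 0.204] 0.174
  w1 (30, 0, [-0.01, 0.59, 0.32, 1.3, 0.0, -0.53]) [0.006, 0.012, 0.204, 0.204] 0.174
  w3 (0, 0, [-0.15, 0.63, 0.39, 1.33, -0.0, -0.15]) [-0.017, 0.009, 0.229, 0.229] 0.243
  w3 (30, 0, [-0.15, 0.63, 0.39, 1.33, -0.0, -0.67]) [-0.017, 0.009, 0.229, 0.229] 0.243
  w3u (0, 0, [-0.15, 0.61, 0.56, 1.52, 0.0, -0.15]) [-0.012, 0.042, 0.229, 0.229] 0.243
  w3u (30, 0, [-0.15, 0.61, 0.56, 1.52, 0.0, -0.67]) [-0.012, 0.042, 0.229, 0.229] 0.243
  tube (0, 0, [0.19, 0.58, 0.13, 1.12, -0.0, 0.19]) [0.037, 0.025, 0.215, 0.215] 0.093
  tube (30, 0, [0.19, 0.58, 0.13, 1.12, 0.0, -0.33]) [0.037, 0.025, 0.215, 0.215] 0.093
  t3 (0, 0, [-0.15, 0.64, 0.35, 1.28, 0.0, -0.15]) [-0.021, 0.001, 0.229, 0.229] 0.243
  t3 (30, 0, [-0.15, 0.64, 0.35, 1.28, -0.0, -0.67]) [-0.021, 0.001, 0.229, 0.229] 0.243
elev 70
  rod (-30, 0, [0.45, 0.22, -0.4, 
[... 2499 characters left out ...]
) [0.071, -0.001, 0.124, 0.148] 0.149
  w3 (-90, 0, [0.18, 0.75, 0.33, 1.36, -0.85, 1.84]) [-0.009, 0.007, 0.257, 0.216] 0.048
  w3u (-60, 0, [0.16, 0.36, -0.12, 0.69, -0.8, 1.04]) [0.098, 0.018, 0.124, 0.148] 0.149
  w3u (60, 0, [-0.48, 0.53, 0.17, 1.15, 0.87, -1.5]) [-0.002, 0.015, 0.223, 0.226] 0.243
  tube (-60, 0, [0.54, 0.64, -0.08, 0.88, -0.87, 1.6]) [0.098, 0.1, 0.309, 0.215] -0.004
  tube (-90, 0, [0.5, 0.93, 0.48, 1.64, -0.74, 2.28]) [0.083, 0.128, 0.39, 0.215] -0.132
  t3 (-60, 0, [0.16, 0.48, -0.25, 0.43, -0.8, 1.04]) [0.061, 0.002, 0.124, 0.148] 0.149
  t3 (-90, 0, [0.18, 0.77, 0.31, 1.31, -0.85, 1.84]) [-0.004, 0.012, 0.257, 0.216] 0.048
real	3m4.617s
user	3m4.352s
sys	0m0.168s
```

```bash
cat >> plan.py <<'E'
def twist(p0,R0,p1,R1):
    d=R0.T@(p1-p0); w=Rot.from_matrix(R0.T@R1).as_rotvec(); return np.r_[d/.025,w/.15]
def rows(q0,q1,N,pr=True):
    P=[fk(np.array(q0)+(np.array(q1)-q0)*i/N) for i in range(N+1)]
    o=[twist(*P[i],*P[i+1]) for i in range(N)]
    for r in o: print(np.round(r,2).tolist())
def cart(p0,R0,p1,R1,N):
    # straight line, constant rotation axis
    w=Rot.from_matrix(R0.T@R1).as_rotvec()
    P=[(p0+(p1-p0)*i/N, R0@Rot.from_rotvec(w*i/N).as_matrix()) for i in range(N+1)]
    o=[twist(*P[i],*P[i+1]) for i in range(N)]
    for r in o: print(np.round(r,2).tolist())
def now():
    from workcell import bot
    o=bot.get_obs(); return o['joint_pos'],o['eef_pos'],Rot.from_quat(o['tool_rot']).as_matrix()
E
python3 - <<'E'
from plan import *
for q in ([-1.163,-.35,.55,1.85,0,0],[-1.163,-.3,.6,1.75,0,0],[-1.163,-.3,.6,1.6,0,0]):
    p,R=fk(q); print(q[1]-q[2]+q[3],np.hypot(*p[:2]),p[2],fk(q,full=True)[2][2])
q,p,R=now()
rows(q,[-1.163,-.3,.6,1.75,0,1.571],4)
q=[-1.163,-.3,.6,1.75,0,0];p,R=fk(q);
for i in(0,-.15): q[0]-=i; p2,R2=fk(q); print(twist(p,R,p2,R2))
E
```

```text
0.9500000000000001 0.292409710419403 0.7017812065732761 [ 0.02692036 -0.06231367  1.01575959]
0.8500000000000001 0.34600490266968253 0.7336402858758706 [ 0.03618915 -0.08376852  1.02363452]
0.7000000000000002 0.38648049264989187 0.7749664949862748 [ 0.03618915 -0.08376852  1.02363452]
[0.06, 0.48, -0.3, -0.05, -0.45, -0.11]
[0.08, 0.62, -0.41, -0.18, -0.43, -0.07]
[0.11, 0.75, -0.52, -0.3, -0.38, -0.01]
[0.14, 0.86, -0.61, -0.4, -0.32, 0.06]
[0. 0. 0. 0. 0. 0.]
[ 1.16756851e-01  2.06825306e+00 -1.02568300e-01 -6.59983146e-01
 -1.85732886e-16 -7.51280405e-01]
```

```bash

python3 -m handwheel '[{"dx":0.06,"dy":0.48,"dz":-0.3,"ax":-0.05,"ay":-0.45,"az":-0.11},{"dx":0.08,"dy":0.62,"dz":-0.41,"ax":-0.18,"ay":-0.43,"az":-0.07},{"dx":0.11,"dy":0.75,"dz":-0.52,"ax":-0.3,"ay":-0.38,"az":0},{"dx":0.14,"dy":0.86,"dz":-0.61,"ax":-0.4,"ay":-0.32,"az":0.06},{"dx":0,"dy":0,"dz":0,"ax":0,"ay":0,"az":0}]' ; python3 h.py
python3 -m handwheel '[{"dx":0,"dy":0,"dz":0,"ax":0,"ay":0,"az":-1},{"dx":0,"dy":0,"dz":0,"ax":0,"ay":0,"az":-1},{"dx":0,"dy":0,"dz":0,"ax":0,"ay":0,"az":-1},{"dx":0,"dy":0,"dz":0,"ax":0,"ay":0,"az":-1},{"dx":0,"dy":0,"dz":0,"ax":0,"ay":0,"az":-1},{"dx":0,"dy":0,"dz":0,"ax":0,"ay":0,"az":-1},{"dx":0,"dy":0,"dz":0,"ax":0,"ay":0,"az":-1},{"dx":0,"dy":0,"dz":0,"ax":0,"ay":0,"az":-1},{"dx":0,"dy":0,"dz":0,"ax":0,"ay":0,"az":-1},{"dx":0,"dy":0,"dz":0,"ax":0,"ay":0,"az":-1},{"dx":0,"dy":0,"dz":0,"ax":0,"ay":0,"az":-0.48},{"dx":0,"dy":0,"dz":0,"ax":0,"ay":0,"az":0}]' ; python3 h.py
python3 - <<'E'
from h import *
p=snap('wrist','wa.png'); import pickle; pickle.dump(p,open('wa.pkl','wb')); print(p['eye'])
E
```

```text
clock: 5.95
eef_pos: [0.1441, -0.3124, 0.7391]
tool_rot: [0.912, 0.198, 0.075, 0.351]
ft_force: [0.0, 0.3, 0.4]
grip_width: 0.0596
5.95 [-1.13, -0.305, 0.606, 1.747, -0.01, 1.58] [0.1441, -0.3124, 0.7391] [0.912, 0.198, 0.075, 0.351] [0.0, 0.3, 0.4] 0.0596
clock: 7.15
eef_pos: [0.142, -0.3138, 0.7353]
tool_rot: [0.508, 0.785, -0.193, 0.297]
ft_force: [0.2, 0.1, -0.1]
grip_width: 0.06
7.15 [-1.14, -0.303, 0.601, 1.75, -0.007, 0.005] [0.142, -0.3138, 0.7353] [0.508, 0.785, -0.193, 0.297] [0.2, 0.1, -0.1] 0.06
[ 0.087635   -0.19283649  0.78207261]
```

```bash
sleep 8
```

```text
(no output)
```

View pics/wa.png

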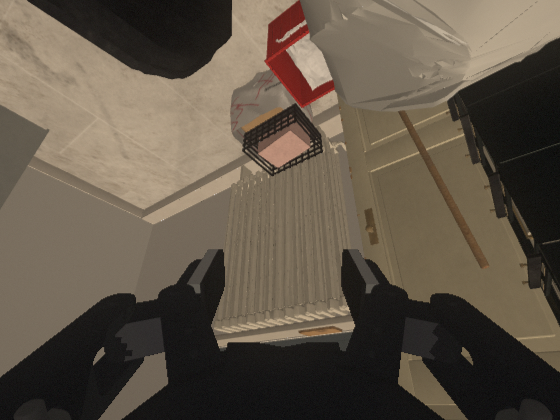

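```bash

python3 -m handwheel '[{"dx":0.03,"dy":0.97,"dz":-0.02,"ax":-0.31,"ay":0,"az":-0.35},{"dx":0.03,"dy":0.97,"dz":-0.02,"ax":-0.31,"ay":0,"az":-0.35},{"dx":0.03,"dy":0.97,"dz":-0.02,"ax":-0.31,"ay":0,"az":-0.35},{"dx":0.03,"dy":0.97,"dz":-0.02,"ax":-0.31,"ay":0,"az":-0.35},{"dx":0,"dy":0,"dz":0,"ax":0,"ay":0,"az":0}]' ; python3 h.py
python3 - <<'E'
from h import *
p=snap('wrist','wb.png'); import pickle; pickle.dump(p,open('wb.pkl','wb')); print(p['eye'])
E
sleep 5
```

```text
clock: 7.7
eef_pos: [0.2247, -0.2613, 0.7351]
tool_rot: [0.392, 0.849, -0.149, 0.322]
ft_force: [-0.6, 0.3, 0.2]
grip_width: 0.0599
7.7 [-0.853, -0.304, 0.599, 1.748, -0.009, 0.008] [0.2247, -0.2613, 0.7351] [0.392, 0.849, -0.149, 0.322] [-0.6, 0.3, 0.2] 0.0599
[ 0.13861383 -0.16038943  0.78183826]
```

View pics/wb.png

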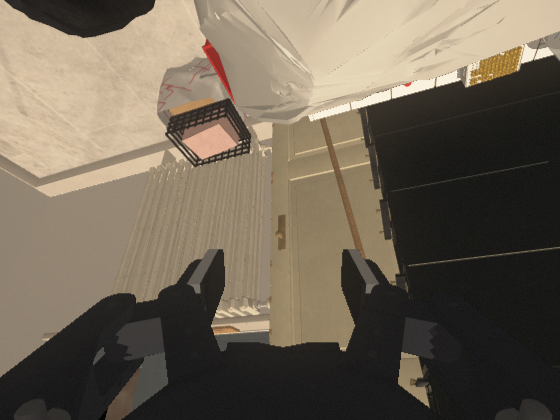

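```bash

python3 -m handwheel '[{"dx":0.03,"dy":0.97,"dz":-0.02,"ax":-0.31,"ay":0,"az":-0.35},{"dx":0.03,"dy":0.97,"dz":-0.02,"ax":-0.31,"ay":0,"az":-0.35},{"dx":0.03,"dy":0.97,"dz":-0.02,"ax":-0.31,"ay":0,"az":-0.35},{"dx":0.03,"dy":0.97,"dz":-0.02,"ax":-0.31,"ay":0,"az":-0.35},{"dx":0.03,"dy":0.97,"dz":-0.02,"ax":-0.31,"ay":0,"az":-0.35},{"dx":0,"dy":0,"dz":0,"ax":0,"ay":0,"az":0}]' ; python3 h.py
python3 - <<'E'
from h import *
p=snap('wrist','wc.png'); import pickle; pickle.dump(p,open('wc.pkl','wb')); print(p['eye'])
E
sleep 5
```

```text
clock: 8.35
eef_pos: [0.3008, -0.1686, 0.7344]
tool_rot: [0.238, 0.904, -0.092, 0.343]
ft_force: [-0.6, 0.0, 0.0]
grip_width: 0.0594
8.35 [-0.501, -0.304, 0.597, 1.747, -0.011, 0.009] [0.3008, -0.1686, 0.7344] [0.238, 0.904, -0.092, 0.343] [-0.6, 0.0, 0.0] 0.0594
[ 0.1854041  -0.10324771  0.78122951]
```

View pics/wc.png

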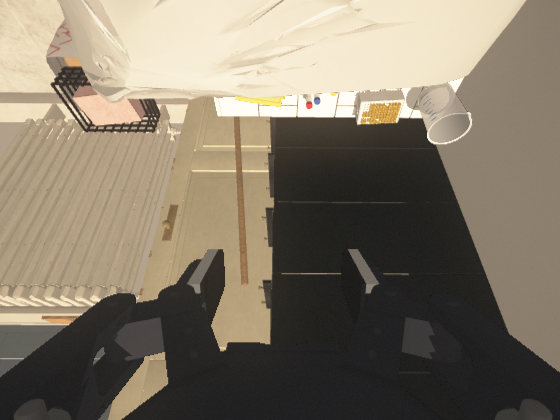

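```bash

python3 -m handwheel '[{"dx":0.03,"dy":0.97,"dz":-0.02,"ax":-0.31,"ay":0,"az":-0.35},{"dx":0.03,"dy":0.97,"dz":-0.02,"ax":-0.31,"ay":0,"az":-0.35},{"dx":0.03,"dy":0.97,"dz":-0.02,"ax":-0.31,"ay":0,"az":-0.35},{"dx":0.03,"dy":0.97,"dz":-0.02,"ax":-0.31,"ay":0,"az":-0.35},{"dx":0.03,"dy":0.97,"dz":-0.02,"ax":-0.31,"ay":0,"az":-0.35},{"dx":0,"dy":0,"dz":0,"ax":0,"ay":0,"az":0}]' ; python3 h.py
python3 - <<'E'
from h import *
p=snap('wrist','wd.png'); import pickle; pickle.dump(p,open('wd.pkl','wb')); print(p['eye'])
E
sleep 5
```

```text
clock: 9.0
eef_pos: [0.3408, -0.0552, 0.7336]
tool_rot: [0.077, 0.932, -0.031, 0.353]
ft_force: [-0.6, 0.0, -0.2]
grip_width: 0.0596
9.0 [-0.15, -0.305, 0.594, 1.745, -0.013, 0.01] [0.3408, -0.0552, 0.7336] [0.077, 0.932, -0.031, 0.353] [-0.6, 0.0, -0.2] 0.0596
[ 0.20993646 -0.03334115  0.78050207]
```

View pics/wd.png

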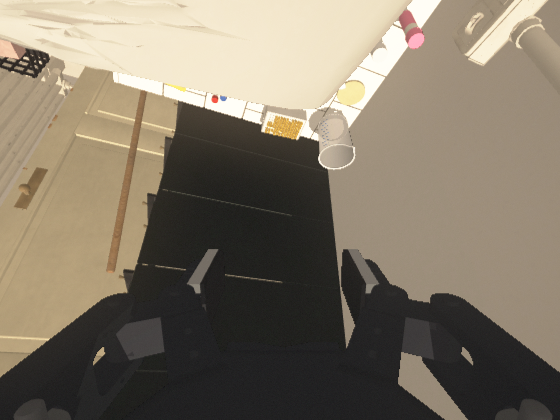

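```bash
cat > hull.py <<'E'
from h import *
import pickle
ps=pickle.load(open('ps.pkl','rb'))
V=[]
def add(p,poly): V.append((p,np.array(poly,np.float32)))
add(ps['scene'],[(-900,-900),(130,-300),(185,0),(200,90),(228,225),(228,245),(108,330),(30,392),(-900,200)])
add(ps['top'],[(270,253),(260,258),(245,284),(211,322),(175,389),(150,600),(700,600),(509,410),(447,361),(340,294)])
add(pickle.load(open('wd.pkl','rb')),[(480,-150),(410,0),(400,30),(360,85),(325,107),(250,97),(180,90),(110,74),(0,47),(-200,0),(-900,-600),(480,-2000)])
add(pickle.load(open('wc.pkl','rb')),[(600,-100),(525,0),(490,45),(470,80),(400,92),(300,98),(210,95),(130,99),(100,89),(80,60),(62,0),(40,-150),(40,-2000),(600,-2000)])
add(pickle.load(open('wb.pkl','rb')),[(900,0),(560,45),(470,75),(320,112),(265,120),(240,95),(200,0),(150,-150),(150,-2000),(900,-2000)])
def inside(X):
    for p,P in V:
        R=Rot.from_quat(p['rotation']).as_matrix();c=R.T@(np.array(X)-p['eye'])
        if c[2]<.02: continue
        u=proj(p,X)
        if abs(u[0])>1500 or abs(u[1])>1500: continue
        if cv2.pointPolygonTest(P,(float(u[0]),float(u[1])),False)<0: return False
    return True
if __name__=='__main__':
  for y in np.arange(.08,-.3,-.04):
    print(round(y,2),[ (lambda zs: round(max(zs),2) if zs else 0)([z for z in np.arange(.02,.75,.02) if inside((x,y,z))]) for x in np.arange(.10,.5,.04)])
E
python3 hull.py
```

```text
0.08 [np.float64(0.32), np.float64(0.34), np.float64(0.36), np.float64(0.38), np.float64(0.4), np.float64(0.4), np.float64(0.38), 0, 0, 0]
0.04 [np.float64(0.4), np.float64(0.42), np.float64(0.44), np.float64(0.44), np.float64(0.46), np.float64(0.48), np.float64(0.48), np.float64(0.46), np.float64(0.04), 0]
0.0 [np.float64(0.46), np.float64(0.5), np.float64(0.5), np.float64(0.52), np.float64(0.54), np.float64(0.54), np.float64(0.54), np.float64(0.5), np.float64(0.48), np.float64(0.28)]
-0.04 [np.float64(0.46), np.float64(0.5), np.float64(0.56), np.float64(0.58), np.float64(0.6), np.float64(0.62), np.float64(0.58), np.float64(0.56), np.float64(0.5), np.float64(0.36)]
-0.08 [np.float64(0.46), np.float64(0.5), np.float64(0.56), np.float64(0.62), np.float64(0.68), np.float64(0.64), np.float64(0.58), np.float64(0.54), np.float64(0.48), np.float64(0.06)]
-0.12 [np.float64(0.46), np.float64(0.5), np.float64(0.56), np.float64(0.62), np.float64(0.66), np.float64(0.62), np.float64(0.56), np.float64(0.52), np.float64(0.3), 0]
-0.16 [np.float64(0.46), np.float64(0.5), np.float64(0.56), np.float64(0.62), np.float64(0.64), np.float64(0.6), np.float64(0.54), np.float64(0.5), 0, 0]
-0.2 [np.float64(0.44), np.float64(0.5), np.float64(0.56), np.float64(0.62), np.float64(0.62), np.float64(0.56), np.float64(0.52), np.float64(0.2), 0, 0]
-0.24 [np.float64(0.4), np.float64(0.5), np.float64(0.56), np.float64(0.62), np.float64(0.6), np.float64(0.54), np.float64(0.4), 0, 0, 0]
-0.28 [np.float64(0.36), np.float64(0.44), np.float64(0.52), np.float64(0.58), np.float64(0.56), np.float64(0.48), np.float64(0.08), 0, 0, 0]
```

```bash
cat > s2.py <<'E'
from plan import *
import hull,pickle,os
if not os.path.exists('hp.npy'):
    H=[]
    for x in np.arange(.08,.5,.02):
        for y in np.arange(-.2,.14,.02):
            zs=[z for z in np.arange(.02,.75,.02) if hull.inside((x,y,z))]
            for z in zs: H.append((x,y,z))
    np.save('hp.npy',H)
from scipy.spatial import cKDTree
Kd=cKDTree(np.load('hp.npy'))
def hc(q):
    P=fk(q,full=True)[2]
    return [round(min(Kd.query(P[i]+(P[i+1]-P[i])*s)[0] for s in np.linspace(.0,1,20)),3) for i in range(4)]
def ev(k,az,e,fl=0):
    p=np.array(PT[k]); R=Rtool(az,e,fl)
    for a in (.1,.4):
        q=ik(p,R,[a,.45,.1,1.0,-.3,.5 if az>-45 else 1.2])
        if q is not None: return q
if __name__=='__main__':
    for e in (90,75,65,55):
        for k,azs in (('rod',(0,-30)),('rodup',(0,-30)),('w1',(-30,-60,-90)),('w3',(-30,-60,-90)),('w3u',(-60,-90)),('tube',(-30,-60)),('t3',(-60,-90))):
            for az in azs:
                q=ev(k,az,e)
                if q is not None: print(e,k,az,np.round(q,2).tolist(),hc(q),clear(q)[1])
E
python3 s2.py
```

```text
90 rod 0 [0.29, 0.34, -0.17, 1.06, -0.0, 0.29] [0.021, 0.112, 0.141, 0.137] 0.14
90 rod -30 [0.29, 0.34, -0.17, 1.06, -0.0, 0.82] [0.021, 0.112, 0.141, 0.137] 0.14
90 rodup 0 [0.29, 0.25, 0.06, 1.38, 0.0, 0.29] [0.037, 0.144, 0.17, 0.139] 0.14
90 rodup -30 [0.29, 0.25, 0.06, 1.38, 0.0, 0.82] [0.037, 0.144, 0.17, 0.139] 0.14
90 w1 -30 [-0.01, 0.59, 0.32, 1.3, -0.0, 0.51] [0.003, 0.045, 0.214, 0.174] 0.174
90 w1 -60 [-0.01, 0.59, 0.32, 1.3, -0.0, 1.04] [0.003, 0.045, 0.214, 0.174] 0.174
90 w1 -90 [-0.01, 0.59, 0.32, 1.3, -0.0, 1.56] [0.003, 0.045, 0.214, 0.174] 0.174
90 w3 -30 [-0.15, 0.63, 0.39, 1.33, -0.0, 0.38] [0.004, 0.017, 0.229, 0.201] 0.243
90 w3 -60 [-0.15, 0.63, 0.39, 1.33, -0.0, 0.9] [0.004, 0.017, 0.229, 0.201] 0.243
90 w3 -90 [-0.15, 0.63, 0.39, 1.33, -0.0, 1.42] [0.004, 0.017, 0.229, 0.201] 0.243
90 w3u -60 [-0.15, 0.61, 0.56, 1.52, 0.0, 0.9] [0.006, 0.017, 0.239, 0.211] 0.243
90 w3u -90 [-0.15, 0.61, 0.56, 1.52, -0.0, 1.42] [0.006, 0.017, 0.239, 0.211] 0.243
90 tube -30 [0.19, 0.58, 0.13, 1.12, 0.0, 0.71] [0.007, 0.09, 0.211, 0.179] 0.093
90 tube -60 [0.19, 0.58, 0.13, 1
[... 3515 characters left out ...]
 [0.026, 0.017, 0.032, 0.08] 0.243
55 w3 -60 [0.07, 0.44, -0.07, 0.76, -0.54, 1.04] [0.008, 0.061, 0.128, 0.149] 0.172
55 w3 -90 [0.1, 0.67, 0.32, 1.29, -0.61, 1.69] [0.007, 0.067, 0.235, 0.198] 0.104
55 w3u -60 [0.07, 0.38, 0.05, 0.95, -0.54, 1.04] [0.015, 0.075, 0.151, 0.152] 0.172
55 w3u -90 [0.1, 0.62, 0.46, 1.47, -0.61, 1.69] [0.011, 0.072, 0.236, 0.206] 0.104
55 tube -30 [0.4, 0.39, -0.38, 0.4, -0.47, 0.82] [0.017, 0.104, 0.147, 0.168] 0.093
55 tube -60 [0.45, 0.56, -0.05, 0.91, -0.61, 1.48] [0.01, 0.155, 0.251, 0.179] 0.022
55 t3 -60 [0.07, 0.47, -0.11, 0.7, -0.54, 1.04] [0.007, 0.057, 0.122, 0.144] 0.172
55 t3 -90 [0.1, 0.68, 0.29, 1.24, -0.61, 1.69] [0.003, 0.064, 0.23, 0.193] 0.104
```

```bash
python3 - <<'E'
import numpy as np, s2, plan, cv2
from scipy.spatial import cKDTree
H=np.load('hp.npy'); m=np.array([(-cv2.pointPolygonTest(plan.POLY,(float(h[0]),float(h[1])),True))<.015 and h[2]<.61 for h in H])
np.save('hp.npy',H[m]); 
E
sed -i 's/(90,75,65,55)/(90,75,65)/' s2.py; python3 s2.py
```

```text
90 rod 0 [0.29, 0.34, -0.17, 1.06, -0.0, 0.29] [0.112, 0.112, 0.155, 0.155] 0.14
90 rod -30 [0.29, 0.34, -0.17, 1.06, -0.0, 0.82] [0.112, 0.112, 0.155, 0.155] 0.14
90 rodup 0 [0.29, 0.25, 0.06, 1.38, 0.0, 0.29] [0.13, 0.148, 0.17, 0.155] 0.14
90 rodup -30 [0.29, 0.25, 0.06, 1.38, 0.0, 0.82] [0.13, 0.148, 0.17, 0.155] 0.14
90 w1 -30 [-0.01, 0.59, 0.32, 1.3, -0.0, 0.51] [0.019, 0.053, 0.214, 0.194] 0.174
90 w1 -60 [-0.01, 0.59, 0.32, 1.3, -0.0, 1.04] [0.019, 0.053, 0.214, 0.194] 0.174
90 w1 -90 [-0.01, 0.59, 0.32, 1.3, -0.0, 1.56] [0.019, 0.053, 0.214, 0.194] 0.174
90 w3 -30 [-0.15, 0.63, 0.39, 1.33, -0.0, 0.38] [0.004, 0.029, 0.229, 0.22] 0.243
90 w3 -60 [-0.15, 0.63, 0.39, 1.33, -0.0, 0.9] [0.004, 0.029, 0.229, 0.22] 0.243
90 w3 -90 [-0.15, 0.63, 0.39, 1.33, -0.0, 1.42] [0.004, 0.029, 0.229, 0.22] 0.243
90 w3u -60 [-0.15, 0.61, 0.56, 1.52, 0.0, 0.9] [0.008, 0.046, 0.239, 0.22] 0.243
90 w3u -90 [-0.15, 0.61, 0.56, 1.52, -0.0, 1.42] [0.008, 0.046, 0.239, 0.22] 0.243
90 tube -30 [0.19, 0.58, 0.13, 1.12, 0.0, 0.71] [0.061, 0.09, 0.211, 0.208] 0.093
90 tube -60 [0.19, 0.58, 0.13, 1.12, 0.
[... 2166 characters left out ...]
[0.073, 0.031, 0.092, 0.122] 0.243
65 w3 -60 [0.01, 0.47, 0.04, 0.92, -0.38, 1.01] [0.049, 0.056, 0.152, 0.166] 0.191
65 w3 -90 [0.03, 0.63, 0.33, 1.28, -0.44, 1.61] [0.028, 0.057, 0.227, 0.206] 0.143
65 w3u -60 [0.01, 0.42, 0.18, 1.11, -0.38, 1.01] [0.061, 0.077, 0.169, 0.17] 0.191
65 w3u -90 [0.03, 0.6, 0.48, 1.47, -0.44, 1.61] [0.027, 0.067, 0.231, 0.21] 0.143
65 tube -30 [0.34, 0.41, -0.25, 0.61, -0.33, 0.81] [0.107, 0.111, 0.17, 0.19] 0.093
65 tube -60 [0.38, 0.54, -0.02, 0.95, -0.43, 1.41] [0.101, 0.137, 0.245, 0.208] 0.041
65 t3 -60 [0.01, 0.49, 0.01, 0.86, -0.38, 1.01] [0.045, 0.052, 0.147, 0.16] 0.191
65 t3 -90 [0.03, 0.65, 0.29, 1.23, -0.44, 1.61] [0.024, 0.054, 0.225, 0.206] 0.143
```

```bash
python3 - <<'E'
from plan import *
from s2 import hc,Kd
q0,p0,R0=now()
R=Rtool(-30,60); rod=np.array([.488,.148,.135])
qp=ik(rod-.1*R[:,2],R,[.5,.2,-.4,.7,-.4,.9]); qg=ik(rod,R,qp)
print(np.round(qp,3).tolist(),np.round(qg,3).tolist(),hc(qp))
qm=q0.copy(); qm[0]=.55
for A,B in((q0,qm),(qm,qp)):
  for s in np.linspace(0,1,6):
    q=A+(B-A)*s; p,_=fk(q); print(np.round(p,3),hc(q),clear(q)[1])
rows(qm,qp,14)
E
```

```text
[0.649, 0.055, -0.404, 0.892, -0.479, 1.119] [0.541, 0.191, -0.509, 0.598, -0.453, 1.001] [0.181, 0.179, 0.179, 0.15]
[ 0.341 -0.056  0.734] [0.184, 0.351, 0.351, 0.134] 0.392
[ 0.345 -0.008  0.734] [0.184, 0.35, 0.354, 0.14] 0.349
[0.343 0.041 0.734] [0.184, 0.347, 0.359, 0.158] 0.311
[0.334 0.088 0.734] [0.184, 0.344, 0.365, 0.186] 0.277
[0.318 0.134 0.734] [0.184, 0.34, 0.372, 0.218] 0.248
[0.296 0.177 0.734] [0.184, 0.334, 0.38, 0.249] 0.224
[0.296 0.177 0.734] [0.184, 0.334, 0.38, 0.249] 0.224
[0.372 0.203 0.645] [0.184, 0.293, 0.329, 0.224] 0.16
[0.426 0.217 0.542] [0.184, 0.254, 0.29, 0.197] 0.118
[0.456 0.218 0.432] [0.184, 0.222, 0.252, 0.182] 0.1
[0.461 0.204 0.322] [0.184, 0.197, 0.214, 0.172] 0.109
[0.445 0.173 0.222] [0.181, 0.179, 0.179, 0.15] 0.144
[-0.13, -0.25, 1.7, 0.2, 0.23, 0.48]
[-0.06, -0.18, 1.7, 0.22, 0.21, 0.48]
[0.02, -0.13, 1.69, 0.24, 0.19, 0.47]
[0.11, -0.09, 1.68, 0.25, 0.17, 0.46]
[0.21, -0.07, 1.66, 0.27, 0.14, 0.45]
[0.3, -0.07, 1.63, 0.28, 0.12, 0.44]
[0.39, -0.08, 1.59, 0.28, 0.09, 0.43]
[0.48, -0.12, 1.55, 0.29, 0.07, 0.42]
[0.56, -0.17, 1.5, 0.29, 0.04, 0.42]
[0.63, -0.23, 1.44, 0.29, 0.01, 0.41]
[0.68, -0.31, 1.38, 0.29, -0.01, 0.4]
[0.72, -0.41, 1.31, 0.29, -0.04, 0.39]
[0.74, -0.51, 1.24, 0.28, -0.07, 0.39]
[0.74, -0.61, 1.17, 0.27, -0.09, 0.38]
```

```bash

python3 -m handwheel '[{"dx":0.03,"dy":0.97,"dz":-0.02,"ax":-0.31,"ay":0,"az":-0.35},{"dx":0.03,"dy":0.97,"dz":-0.02,"ax":-0.31,"ay":0,"az":-0.35},{"dx":0.03,"dy":0.97,"dz":-0.02,"ax":-0.31,"ay":0,"az":-0.35},{"dx":0.03,"dy":0.97,"dz":-0.02,"ax":-0.31,"ay":0,"az":-0.35},{"dx":0.03,"dy":0.97,"dz":-0.02,"ax":-0.31,"ay":0,"az":-0.35},{"dx":0.03,"dy":0.97,"dz":-0.02,"ax":-0.31,"ay":0,"az":-0.35},{"dx":0.03,"dy":0.97,"dz":-0.02,"ax":-0.31,"ay":0,"az":-0.35},{"dx":0.03,"dy":0.97,"dz":-0.02,"ax":-0.31,"ay":0,"az":-0.35},{"dx":0,"dy":0,"dz":0,"ax":0,"ay":0,"az":0}]' 0.8; python3 h.py
cat >> plan.py <<'E'
def go(p1,R1,N,show=True):
    from s2 import hc
    q,p,R=now(); p1=np.array(p1)
    w=Rot.from_matrix(R.T@R1).as_rotvec()
    for s in (.2,.4,.6,.8,1):
        q=ik(p+(p1-p)*s,R@Rot.from_rotvec(w*s).as_matrix(),q)
        if q is None: print('noik',s); break
        print(s,np.round(q,2).tolist(),hc(q),clear(q)[1])
    print('rot',np.round(w/.15,2),'tot',np.round(twist(p,R,p1,R1),2)); cart(p,R,p1,R1,N)
E
python3 - <<'E'
from plan import *
R=Rtool(-30,60); rod=np.array([.488,.148,.135])
go(rod-.1*R[:,2],R,22)
E
```

```text
clock: 9.95
eef_pos: [0.3187, 0.1349, 0.7321]
tool_rot: [-0.184, 0.917, 0.068, 0.347]
ft_force: [0.5, 0.5, 0.8]
grip_width: 0.0769
9.95 [0.411, -0.305, 0.589, 1.742, -0.013, 0.011] [0.3187, 0.1349, 0.7321] [-0.184, 0.917, 0.068, 0.347] [0.5, 0.5, 0.8] 0.0769
0.2 [0.54, -0.38, 0.23, 1.52, -0.2, 0.27] [0.184, 0.311, 0.297, 0.161] 0.226
0.4 [0.62, -0.37, -0.02, 1.35, -0.33, 0.5] [0.184, 0.262, 0.242, 0.117] 0.205
0.6 [0.65, -0.29, -0.21, 1.19, -0.41, 0.72] [0.184, 0.218, 0.216, 0.105] 0.185
0.8 [0.66, -0.14, -0.34, 1.03, -0.46, 0.92] [0.184, 0.19, 0.194, 0.123] 0.164
1 [0.65, 0.06, -0.4, 0.89, -0.48, 1.12] [0.181, 0.179, 0.179, 0.15] 0.144
rot [3.56 1.24 4.99] tot [ 9.58 -0.48 18.78  3.56  1.24  4.99]
[0.44, -0.02, 0.85, 0.16, 0.06, 0.23]
[0.43, -0.02, 0.86, 0.16, 0.06, 0.23]
[0.42, -0.01, 0.86, 0.16, 0.06, 0.23]
[0.41, -0.0, 0.87, 0.16, 0.06, 0.23]
[0.41, 0.0, 0.87, 0.16, 0.06, 0.23]
[0.4, 0.01, 0.87, 0.16, 0.06, 0.23]
[0.39, 0.02, 0.87, 0.16, 0.06, 0.23]
[0.38, 0.03, 0.88, 0.16, 0.06, 0.23]
[0.38, 0.04, 0.88, 0.16, 0.06, 0.23]
[0.37, 0.05, 0.88, 0.16, 0.06, 0.23]
[0.37, 0.05, 0.88, 0.16, 0.06, 0.23]
[0.36, 0.06, 0.89, 0.16, 0.06, 0.23]
[0.36, 0.07, 0.89, 0.16, 0.06, 0.23]
[0.35, 0.08, 0.89, 0.16, 0.06, 0.23]
[0.35, 0.09, 0.89, 0.16, 0.06, 0.23]
[0.34, 0.1, 0.89, 0.16, 0.06, 0.23]
[0.34, 0.11, 0.89, 0.16, 0.06, 0.23]
[0.33, 0.12, 0.89, 0.16, 0.06, 0.23]
[0.33, 0.13, 0.89, 0.16, 0.06, 0.23]
[0.33, 0.14, 0.89, 0.16, 0.06, 0.23]
[0.33, 0.15, 0.89, 0.16, 0.06, 0.23]
[0.32, 0.16, 0.89, 0.16, 0.06, 0.23]
```

```bash

python3 -m handwheel '[{"dx":0.43,"dy":-0.02,"dz":0.86,"ax":0.16,"ay":0.06,"az":0.23},{"dx":0.43,"dy":-0.02,"dz":0.86,"ax":0.16,"ay":0.06,"az":0.23},{"dx":0.42,"dy":-0.01,"dz":0.86,"ax":0.16,"ay":0.06,"az":0.23},{"dx":0.41,"dy":0,"dz":0.87,"ax":0.16,"ay":0.06,"az":0.23},{"dx":0.41,"dy":0,"dz":0.87,"ax":0.16,"ay":0.06,"az":0.23},{"dx":0.4,"dy":0.01,"dz":0.87,"ax":0.16,"ay":0.06,"az":0.23},{"dx":0.39,"dy":0.02,"dz":0.87,"ax":0.16,"ay":0.06,"az":0.23},{"dx":0.38,"dy":0.03,"dz":0.88,"ax":0.16,"ay":0.06,"az":0.23},{"dx":0.38,"dy":0.04,"dz":0.88,"ax":0.16,"ay":0.06,"az":0.23},{"dx":0.37,"dy":0.05,"dz":0.88,"ax":0.16,"ay":0.06,"az":0.23},{"dx":0.37,"dy":0.05,"dz":0.88,"ax":0.16,"ay":0.06,"az":0.23}]' 1; python3 h.py
python3 - <<'E'
from plan import *
R=Rtool(-30,60); rod=np.array([.488,.148,.135])
go(rod-.1*R[:,2],R,11)
from h import *
p=snap('wrist','we.png'); print(p['eye'])
for t in ['rod_handle','stand_hole','tube_cap']: print(t,[(np.round(d['rect']).tolist(),round(d['confidence'],2)) for d in bot.trace(t,p)], )
print(proj(p,rod))
E
sleep 3
```

```text
clock: 11.05
eef_pos: [0.3819, 0.1526, 0.4758]
tool_rot: [0.039, 0.952, 0.001, 0.304]
ft_force: [0.4, 0.5, 0.2]
grip_width: 0.085
11.05 [0.63, -0.334, -0.123, 1.272, -0.366, 0.616] [0.3819, 0.1526, 0.4758] [0.039, 0.952, 0.001, 0.304] [0.4, 0.5, 0.2] 0.085
0.2 [0.64, -0.29, -0.21, 1.19, -0.4, 0.72] [0.184, 0.218, 0.215, 0.104] 0.186
0.4 [0.65, -0.22, -0.28, 1.11, -0.43, 0.82] [0.184, 0.202, 0.208, 0.113] 0.175
0.6 [0.66, -0.14, -0.34, 1.04, -0.45, 0.92] [0.184, 0.189, 0.193, 0.123] 0.165
0.8 [0.65, -0.05, -0.38, 0.96, -0.47, 1.02] [0.184, 0.182, 0.183, 0.135] 0.154
1 [0.65, 0.06, -0.4, 0.89, -0.48, 1.12] [0.181, 0.179, 0.179, 0.15] 0.144
rot [1.77 0.57 2.43] tot [3.9  0.73 9.73 1.77 0.57 2.43]
[0.35, 0.07, 0.88, 0.16, 0.05, 0.22]
[0.35, 0.08, 0.89, 0.16, 0.05, 0.22]
[0.35, 0.09, 0.89, 0.16, 0.05, 0.22]
[0.34, 0.1, 0.89, 0.16, 0.05, 0.22]
[0.34, 0.11, 0.89, 0.16, 0.05, 0.22]
[0.33, 0.12, 0.89, 0.16, 0.05, 0.22]
[0.33, 0.13, 0.89, 0.16, 0.05, 0.22]
[0.33, 0.14, 0.89, 0.16, 0.05, 0.22]
[0.33, 0.15, 0.88, 0.16, 0.05, 0.22]
[0.33, 0.16, 0.88, 0.16, 0.05, 0.22]
[0.32, 0.17, 0.88, 0.16, 0.05, 0.22]
[0.25521763 0.16003459 0.53665944]
rod_handle [([281.0, 88.0, 17.0, 52.0], 0.59)]
stand_hole [([282.0, 58.0, 48.0, 57.0], 0.89)]
tube_cap [([270.0, 138.0, 18.0, 53.0], 0.82), ([309.0, 129.0, 22.0, 53.0], 0.59)]
[278.73958627  97.56966269]
```

View pics/we.png

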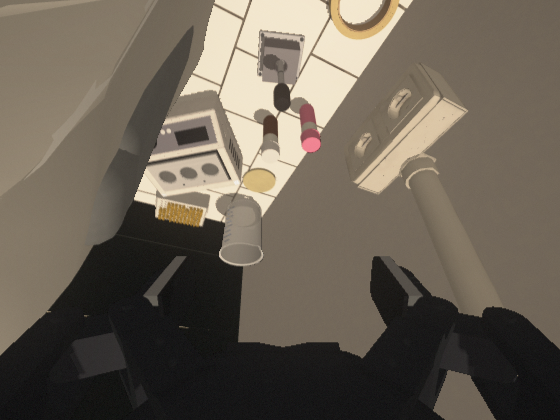

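```bash
python3 - <<'E'
from h import *
import pickle
p=bot.camera('wrist'); pickle.dump(p,open('we.pkl','wb'))
r=bot.trace('rod_handle',p)[0]['region']; ys,xs=np.nonzero(r); print('handle reg',xs.mean(),ys.mean(),ys.min(),ys.max())
i=p['img'][:,:,::-1]; c=cv2.resize(i[20:210,140:340],None,fx=3,fy=3,interpolation=cv2.INTER_CUBIC); cv2.imwrite('pics/wec.png',c)
E
sleep 2
```

```text
handle reg 269.4869186046512 139.57848837209303 115 161
```

View pics/wec.png

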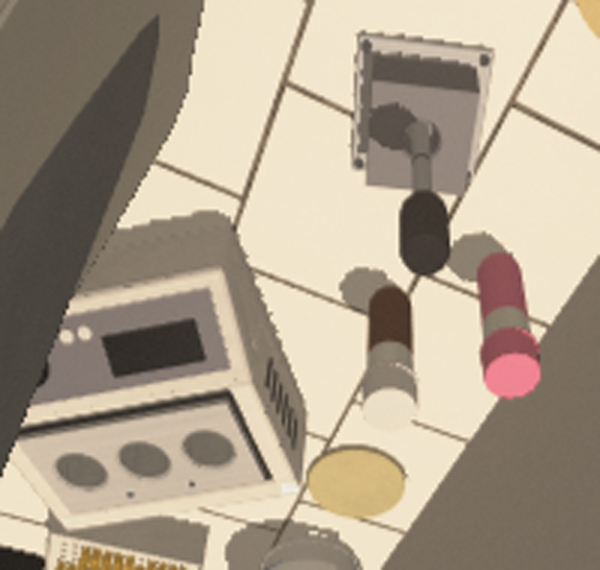

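```bash
python3 - <<'E'
from h import *
import pickle
p=pickle.load(open('we.pkl','rb'));ps=pickle.load(open('ps.pkl','rb'))
f=lambda a:np.round(a,4).tolist()
print('rodtop',f(atz(p,283.3,104.3,.156)),'bar@hole',f(atz(p,281.7,63.3,.045)))
print('T rodtop',f(atz(ps['top'],185.5,253,.156)))
print('cap',f(atz(p,269.7,156,.116)))
for c in [(167,176.7),(188.3,173),(209.3,169)]: print(f(atz(p,*c,.1)))
E
```

```text
rodtop [0.4871, 0.1552, 0.156] bar@hole [0.4802, 0.1561, 0.045]
T rodtop [0.4866, 0.1477, 0.156]
cap [0.6146, 0.1226, 0.116]
[0.6637, -0.0931, 0.1]
[0.6576, -0.047, 0.1]
[0.6507, -0.0023, 0.1]
```

```bash

python3 -m handwheel '[{"dx":0.35,"dy":0.07,"dz":0.88,"ax":0.16,"ay":0.05,"az":0.22},{"dx":0.35,"dy":0.08,"dz":0.89,"ax":0.16,"ay":0.05,"az":0.22},{"dx":0.35,"dy":0.09,"dz":0.89,"ax":0.16,"ay":0.05,"az":0.22},{"dx":0.34,"dy":0.1,"dz":0.89,"ax":0.16,"ay":0.05,"az":0.22},{"dx":0.34,"dy":0.11,"dz":0.89,"ax":0.16,"ay":0.05,"az":0.22},{"dx":0.33,"dy":0.12,"dz":0.89,"ax":0.16,"ay":0.05,"az":0.22},{"dx":0.33,"dy":0.13,"dz":0.89,"ax":0.16,"ay":0.05,"az":0.22},{"dx":0,"dy":0,"dz":0,"ax":0,"ay":0,"az":0}]'; python3 h.py
python3 - <<'E'
from h import *
import pickle
p=snap('wrist','wf.png'); pickle.dump(p,open('wf.pkl','wb'))
E
sleep 3
```

```text
clock: 12.15
eef_pos: [0.4214, 0.168, 0.313]
tool_rot: [0.17, 0.947, -0.043, 0.271]
ft_force: [-0.7, -0.7, -0.1]
grip_width: 0.0851
12.15 [0.66, -0.126, -0.35, 1.02, -0.458, 0.939] [0.4214, 0.168, 0.313] [0.17, 0.947, -0.043, 0.271] [-0.7, -0.7, -0.1] 0.0851
```

View pics/wf.png

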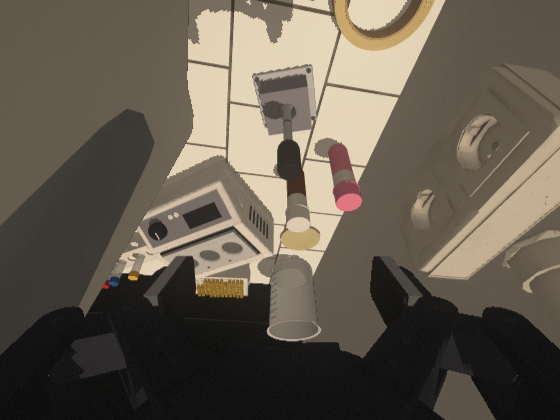

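```bash
python3 - <<'E'
from h import *
import pickle
p=pickle.load(open('wf.pkl','rb'))
i=p['img'][:,:,::-1]; i=i[50:300,170:390]; i=np.clip(255*(i/255.)**.7,0,255).astype(np.uint8); cv2.imwrite('pics/wfc.png',cv2.resize(i,None,fx=2.4,fy=2.4,interpolation=cv2.INTER_CUBIC))
E
sleep 2
```

```text
(no output)
```

View pics/wfc.png

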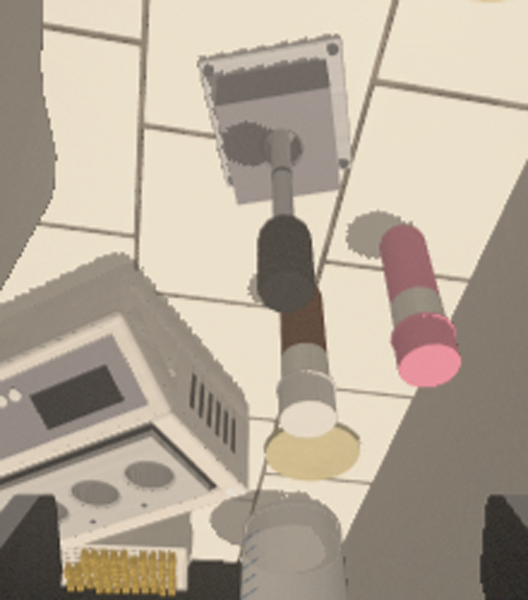

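```bash
python3 - <<'E'
from h import *
import pickle
p=pickle.load(open('wf.pkl','rb'))
f=lambda a:np.round(a,4).tolist()
g=lambda x,y:(170+x/2.4,50+y/2.4)
print('rodtop',f(atz(p,*g(288,285),.156)),'hole',f(atz(p,*g(284,148),.04)))
print('cap',f(atz(p,*g(308,418),.116)),'pink',f(atz(p,*g(429,365),.116)))
print('w1',f(atz(p,*g(149,475),.1)),'w2',f(atz(p,*g(96,492),.1)))
for c in [(208,70),(333,48),(343,163),(232,182)]: print('bolt',f(atz(p,*g(*c),.008)))
E
```

```text
rodtop [0.484, 0.1546, 0.156] hole [0.4878, 0.1546, 0.04]
cap [0.6144, 0.123, 0.116] pink [0.5952, 0.1981, 0.116]
w1 [0.6519, -0.0022, 0.1] w2 [0.6569, -0.0463, 0.1]
bolt [0.4488, 0.1267, 0.008]
bolt [0.4609, 0.1916, 0.008]
bolt [0.5259, 0.1785, 0.008]
bolt [0.5147, 0.1131, 0.008]
```

```bash
python3 - <<'E'
from plan import *
R=Rtool(-30,60); rod=np.array([.487,.152,.136])
go(rod-.06*R[:,2],R,6)
E
```

```text
0.2 [0.65, -0.09, -0.38, 0.97, -0.46, 0.97] [0.184, 0.183, 0.183, 0.13] 0.157
0.4 [0.64, -0.04, -0.4, 0.92, -0.46, 0.99] [0.184, 0.178, 0.177, 0.135] 0.152
0.6 [0.63, 0.0, -0.42, 0.87, -0.47, 1.02] [0.184, 0.175, 0.172, 0.142] 0.148
0.8 [0.62, 0.05, -0.44, 0.83, -0.47, 1.05] [0.181, 0.171, 0.167, 0.148] 0.144
1 [0.61, 0.11, -0.45, 0.78, -0.47, 1.08] [0.172, 0.168, 0.166, 0.153] 0.14
rot [0.67 0.22 0.94] tot [1.42 0.43 5.1  0.67 0.22 0.94]
[0.24, 0.07, 0.85, 0.11, 0.04, 0.16]
[0.23, 0.08, 0.85, 0.11, 0.04, 0.16]
[0.23, 0.09, 0.85, 0.11, 0.04, 0.16]
[0.23, 0.1, 0.85, 0.11, 0.04, 0.16]
[0.23, 0.11, 0.85, 0.11, 0.04, 0.16]
[0.23, 0.12, 0.85, 0.11, 0.04, 0.16]
```

```bash

python3 -m handwheel '[{"dx":0.24,"dy":0.07,"dz":0.85,"ax":0.11,"ay":0.04,"az":0.16},{"dx":0.23,"dy":0.08,"dz":0.85,"ax":0.11,"ay":0.04,"az":0.16},{"dx":0.23,"dy":0.09,"dz":0.85,"ax":0.11,"ay":0.04,"az":0.16},{"dx":0.23,"dy":0.1,"dz":0.85,"ax":0.11,"ay":0.04,"az":0.16},{"dx":0.23,"dy":0.11,"dz":0.85,"ax":0.11,"ay":0.04,"az":0.16},{"dx":0.23,"dy":0.12,"dz":0.85,"ax":0.11,"ay":0.04,"az":0.16},{"dx":0,"dy":0,"dz":0,"ax":0,"ay":0,"az":0}]'; python3 h.py
python3 - <<'E'
from h import *
import pickle
p=snap('wrist','wg.png'); pickle.dump(p,open('wg.pkl','wb'))
from plan import *
R=Rtool(-30,60); rod=np.array([.487,.152,.136])
go(rod,R,4)
E
sleep 1
```

```text
clock: 12.9
eef_pos: [0.4613, 0.1675, 0.1876]
tool_rot: [0.252, 0.933, -0.066, 0.248]
ft_force: [-0.0, -0.3, -0.2]
grip_width: 0.0849
12.9 [0.612, 0.107, -0.444, 0.783, -0.467, 1.083] [0.4613, 0.1675, 0.1876] [0.252, 0.933, -0.066, 0.248] [-0.0, -0.3, -0.2] 0.0849
0.2 [0.6, 0.12, -0.46, 0.75, -0.46, 1.07] [0.169, 0.165, 0.163, 0.154] 0.138
0.4 [0.59, 0.14, -0.47, 0.71, -0.46, 1.05] [0.166, 0.162, 0.159, 0.154] 0.138
0.6 [0.57, 0.16, -0.48, 0.68, -0.46, 1.04] [0.163, 0.156, 0.156, 0.154] 0.138
0.8 [0.56, 0.17, -0.49, 0.64, -0.46, 1.03] [0.16, 0.149, 0.153, 0.153] 0.138
1 [0.55, 0.19, -0.5, 0.61, -0.46, 1.01] [0.157, 0.143, 0.149, 0.153] 0.137
rot [ 0.01 -0.02 -0.03] tot [ 0.01 -0.04  2.43  0.01 -0.02 -0.03]
[0.0, -0.01, 0.61, 0.0, -0.0, -0.01]
[0.0, -0.01, 0.61, 0.0, -0.0, -0.01]
[0.0, -0.01, 0.61, 0.0, -0.0, -0.01]
[0.0, -0.01, 0.61, 0.0, -0.0, -0.01]
```

View pics/wg.png

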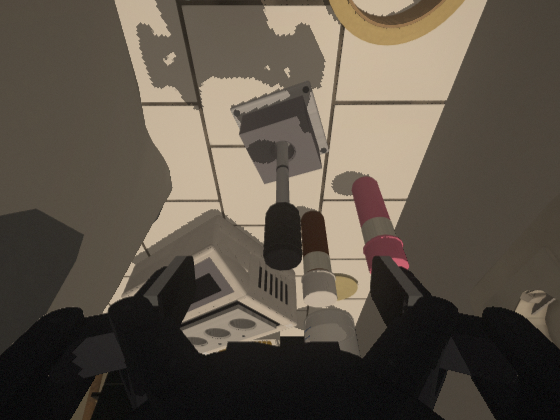

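```bash
python3 - <<'E'
from h import *
import pickle
p=pickle.load(open('wg.pkl','rb'))
f=lambda a:np.round(a,4).tolist()
print('rodtop',f(atz(p,285.5,256,.157)),'hole',f(atz(p,282.5,150,.04)))
E
python3 -m handwheel '[{"dx":0,"dy":0,"dz":0.6,"ax":0,"ay":0,"az":0},{"dx":0,"dy":0,"dz":0.6,"ax":0,"ay":0,"az":0},{"dx":0,"dy":0,"dz":0.6,"ax":0,"ay":0,"az":0},{"dx":0,"dy":0,"dz":0.6,"ax":0,"ay":0,"az":0},{"dx":0,"dy":0,"dz":0,"ax":0,"ay":0,"az":0}]'; python3 h.py
python3 - <<'E'
from h import *
import pickle
p=snap('wrist','wh.png'); pickle.dump(p,open('wh.pkl','wb'))
E
sleep 1
```

```text
rodtop [0.4828, 0.1571, 0.157] hole [0.4858, 0.1536, 0.04]
clock: 13.45
eef_pos: [0.4872, 0.1527, 0.1369]
tool_rot: [0.252, 0.933, -0.065, 0.249]
ft_force: [-0.4, -0.4, 1.1]
grip_width: 0.0852
13.45 [0.549, 0.191, -0.501, 0.609, -0.451, 1.015] [0.4872, 0.1527, 0.1369] [0.252, 0.933, -0.065, 0.249] [-0.4, -0.4, 1.1] 0.0852
```

View pics/wh.png

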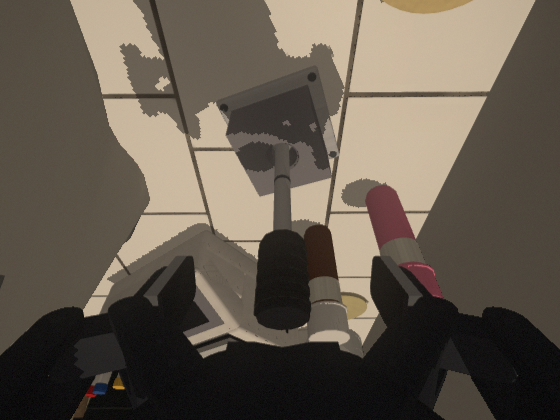

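```bash
python3 - <<'E'
from h import *
import pickle
p=pickle.load(open('wh.pkl','rb'));o=bot.get_obs()
t=o['eef_pos'];R=Rot.from_quat(o['tool_rot']).as_matrix()
print(proj(p,t),[proj(p,t+R[:,2]*d).round(0) for d in(-.02,.019)],[proj(p,t+np.array([0,0,d])).round(0) for d in(-.021,.021,-.09)])
E
```

```text
[283.53926168 280.78817512] [array([284., 306.]), array([283., 263.])] [array([283., 245.]), array([284., 326.]), array([283., 163.])]
```

```bash

python3 -m handwheel '[{"dx":0,"dy":0,"dz":0,"ax":0,"ay":0,"az":0},{"dx":0,"dy":0,"dz":0,"ax":0,"ay":0,"az":0},{"dx":0,"dy":0,"dz":0,"ax":0,"ay":0,"az":0},{"dx":0,"dy":0,"dz":0,"ax":0,"ay":0,"az":0},{"dx":0,"dy":0,"dz":0,"ax":0,"ay":0,"az":0},{"dx":0,"dy":0,"dz":0,"ax":0,"ay":0,"az":0},{"dx":0,"dy":0,"dz":0,"ax":0,"ay":0,"az":0},{"dx":0,"dy":0,"dz":0,"ax":0,"ay":0,"az":0}]' -1; python3 h.py
python3 - <<'E'
from plan import *
q,p,R=now(); print(np.degrees(np.arcsin(-R[2,2])),R[2,1])
go(p+[0,0,.115],R,5)
E
```

```text
clock: 14.3
eef_pos: [0.4871, 0.1529, 0.1364]
tool_rot: [0.252, 0.933, -0.065, 0.249]
ft_force: [-1.6, -0.3, 5.3]
grip_width: 0.0226
14.3 [0.55, 0.192, -0.502, 0.608, -0.452, 1.015] [0.4871, 0.1529, 0.1364] [0.252, 0.933, -0.065, 0.249] [-1.6, -0.3, 5.3] 0.0226
60.13651340859641 0.004077075536703292
0.2 [0.55, 0.16, -0.47, 0.67, -0.45, 1.02] [0.161, 0.15, 0.154, 0.154] 0.137
0.4 [0.55, 0.13, -0.43, 0.74, -0.45, 1.02] [0.165, 0.158, 0.158, 0.154] 0.137
0.6 [0.55, 0.11, -0.39, 0.8, -0.45, 1.02] [0.169, 0.162, 0.161, 0.154] 0.137
0.8 [0.55, 0.09, -0.35, 0.86, -0.45, 1.02] [0.173, 0.167, 0.165, 0.154] 0.137
1 [0.55, 0.07, -0.31, 0.92, -0.45, 1.02] [0.177, 0.172, 0.169, 0.154] 0.137
rot [0. 0. 0.] tot [-2.29  0.02 -3.99  0.    0.    0.  ]
[-0.46, 0.0, -0.8, 0.0, 0.0, 0.0]
[-0.46, 0.0, -0.8, 0.0, 0.0, 0.0]
[-0.46, 0.0, -0.8, 0.0, 0.0, 0.0]
[-0.46, 0.0, -0.8, 0.0, 0.0, 0.0]
[-0.46, 0.0, -0.8, 0.0, 0.0, 0.0]
```

```bash

python3 -m handwheel '[{"dx":-0.25,"dy":0,"dz":-0.433,"ax":0,"ay":0,"az":0},{"dx":-0.25,"dy":0,"dz":-0.433,"ax":0,"ay":0,"az":0},{"dx":-0.25,"dy":0,"dz":-0.433,"ax":0,"ay":0,"az":0},{"dx":-0.5,"dy":0,"dz":-0.866,"ax":0,"ay":0,"az":0},{"dx":-0.5,"dy":0,"dz":-0.866,"ax":0,"ay":0,"az":0},{"dx":-0.5,"dy":0,"dz":-0.866,"ax":0,"ay":0,"az":0},{"dx":-0.5,"dy":0,"dz":-0.866,"ax":0,"ay":0,"az":0},{"dx":0,"dy":0,"dz":0,"ax":0,"ay":0,"az":0}]'; python3 h.py
python3 - <<'E'
from h import *
import pickle
p=snap('wrist','wi.png'); pickle.dump(p,open('wi.pkl','wb'))
s=snap('scene','si.png')
i=cv2.imread('pics/si.png')[90:290,190:390]; cv2.imwrite('pics/sic.png',cv2.resize(i,None,fx=3,fy=3,interpolation=cv2.INTER_CUBIC))
E
sleep 1
```

```text
clock: 15.1
eef_pos: [0.4886, 0.1533, 0.2766]
tool_rot: [0.253, 0.932, -0.063, 0.251]
ft_force: [-0.3, 0.8, -1.0]
grip_width: 0.0227
15.1 [0.548, 0.05, -0.263, 0.983, -0.45, 1.014] [0.4886, 0.1533, 0.2766] [0.253, 0.932, -0.063, 0.251] [-0.3, 0.8, -1.0] 0.0227
```

View pics/wi.png

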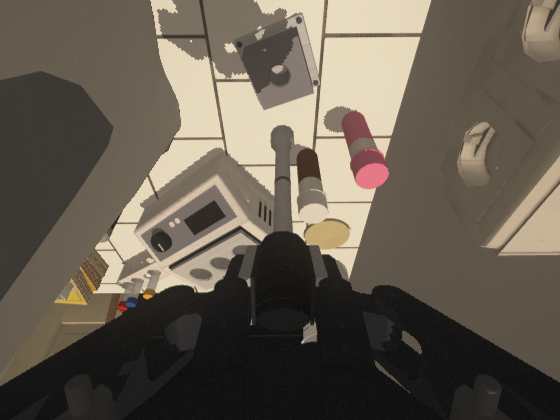

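View pics/sic.png

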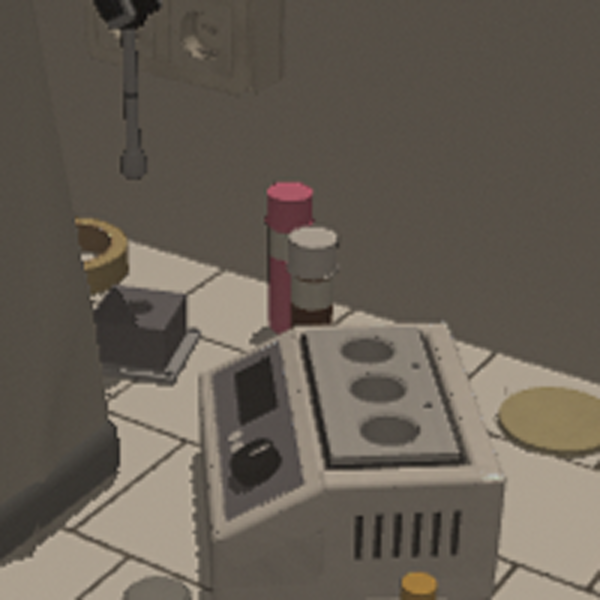

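```bash
python3 - <<'E'
from h import *
import pickle
p=pickle.load(open('wi.pkl','rb'));ps=pickle.load(open('ps.pkl','rb'));S,T=ps['scene'],ps['top']
f=lambda a:np.round(a,4).tolist()
ft=np.array([.4886,.1533,.1462])
print('wrist foot pred',proj(p,ft),'scene',proj(S,ft),'ring',proj(S,ft+[0,0,.06]))
print('hole wrist',f(atz(p,279.5,75,.04)),'scene',f(atz(S,235.5,191.5,.04)))
rod=np.array([.4871,.1529,.156]); print('top rodtop pred',proj(T,rod),'scene rodtop',proj(S,rod))
for k,u in [('w1',(312.5,207)),('w2',(316,219.5)),('w3',(319.6,233.5))]: pass
i=p['img'][:,:,::-1];cv2.imwrite('pics/wic.png',cv2.resize(i[130:320,130:330],None,fx=3,fy=3,interpolation=cv2.INTER_CUBIC))
E
```

```text
wrist foot pred [281.0956545  131.36030202] scene [234.03103665 146.64981151] ring [233.00633183 119.43000649]
hole wrist [0.4867, 0.1533, 0.04] scene [0.4883, 0.1522, 0.04]
top rodtop pred [182.89312859 252.7370931 ] scene rodtop [233.12845621 142.36281031]
```

View pics/wic.png

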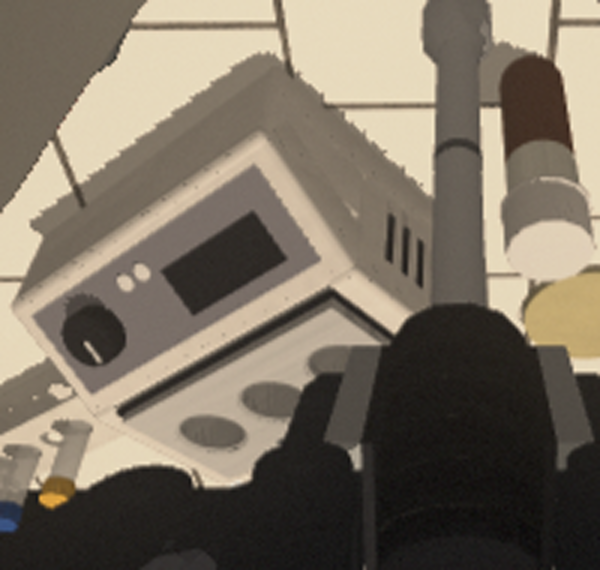

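```bash
python3 - <<'E'
from plan import *
from h import atz
import pickle
p=pickle.load(open('wi.pkl','rb'))
print(atz(p,200.7,274.3,.1),atz(p,222.3,263.3,.1))
R=Rtool(-60,60)
go([.664,-.094,.275],R,14)
E
```

```text
[ 0.66357794 -0.09279021  0.1       ] [ 0.65717684 -0.04560248  0.1       ]
0.2 [0.43, 0.09, -0.22, 0.98, -0.45, 1.0] [0.169, 0.158, 0.155, 0.132] 0.154
0.4 [0.32, 0.15, -0.16, 0.98, -0.45, 0.99] [0.153, 0.139, 0.144, 0.119] 0.16
0.6 [0.22, 0.21, -0.08, 1.0, -0.45, 0.99] [0.134, 0.122, 0.138, 0.117] 0.166
0.8 [0.13, 0.29, 0.03, 1.04, -0.45, 1.01] [0.109, 0.106, 0.14, 0.131] 0.172
1 [0.05, 0.38, 0.16, 1.09, -0.46, 1.04] [0.076, 0.089, 0.166, 0.165] 0.179
rot [ 1.75 -0.04  3.  ] tot [-9.68 -4.95  5.4   1.75 -0.04  3.  ]
[-0.69, -0.35, 0.39, 0.13, -0.0, 0.21]
[-0.7, -0.32, 0.39, 0.13, -0.0, 0.21]
[-0.71, -0.29, 0.4, 0.13, -0.0, 0.21]
[-0.72, -0.26, 0.4, 0.13, -0.0, 0.21]
[-0.73, -0.23, 0.41, 0.13, -0.0, 0.21]
[-0.74, -0.2, 0.41, 0.13, -0.0, 0.21]
[-0.74, -0.17, 0.42, 0.13, -0.0, 0.21]
[-0.75, -0.14, 0.42, 0.13, -0.0, 0.21]
[-0.75, -0.11, 0.42, 0.13, -0.0, 0.21]
[-0.75, -0.07, 0.42, 0.13, -0.0, 0.21]
[-0.75, -0.04, 0.43, 0.13, -0.0, 0.21]
[-0.75, -0.01, 0.43, 0.13, -0.0, 0.21]
[-0.75, 0.02, 0.43, 0.13, -0.0, 0.21]
[-0.75, 0.05, 0.43, 0.13, -0.0, 0.21]
```

```bash

python3 -m handwheel '[{"dx":-0.69,"dy":-0.35,"dz":0.39,"ax":0.13,"ay":0,"az":0.21},{"dx":-0.7,"dy":-0.32,"dz":0.39,"ax":0.13,"ay":0,"az":0.21},{"dx":-0.71,"dy":-0.29,"dz":0.4,"ax":0.13,"ay":0,"az":0.21},{"dx":-0.72,"dy":-0.26,"dz":0.4,"ax":0.13,"ay":0,"az":0.21},{"dx":-0.73,"dy":-0.23,"dz":0.41,"ax":0.13,"ay":0,"az":0.21},{"dx":-0.74,"dy":-0.2,"dz":0.41,"ax":0.13,"ay":0,"az":0.21},{"dx":-0.74,"dy":-0.17,"dz":0.42,"ax":0.13,"ay":0,"az":0.21},{"dx":-0.75,"dy":-0.14,"dz":0.42,"ax":0.13,"ay":0,"az":0.21},{"dx":-0.75,"dy":-0.11,"dz":0.42,"ax":0.13,"ay":0,"az":0.21},{"dx":-0.75,"dy":-0.07,"dz":0.42,"ax":0.13,"ay":0,"az":0.21},{"dx":-0.75,"dy":-0.04,"dz":0.43,"ax":0.13,"ay":0,"az":0.21},{"dx":-0.75,"dy":-0.01,"dz":0.43,"ax":0.13,"ay":0,"az":0.21}]'; python3 h.py
python3 -m handwheel '[{"dx":-0.75,"dy":0.02,"dz":0.43,"ax":0.13,"ay":0,"az":0.21},{"dx":-0.75,"dy":0.05,"dz":0.43,"ax":0.13,"ay":0,"az":0.21},{"dx":0,"dy":0,"dz":0,"ax":0,"ay":0,"az":0},{"dx":0,"dy":0,"dz":0,"ax":0,"ay":0,"az":0}]'; python3 h.py
python3 - <<'E'
from h import *
import pickle
p=snap('wrist','wj.png'); pickle.dump(p,open('wj.pkl','wb'))
s=snap('scene','sj.png')
i=cv2.imread('pics/sj.png')[90:290,190:390]; cv2.imwrite('pics/sjc.png',cv2.resize(i,None,fx=3,fy=3,interpolation=cv2.INTER_CUBIC))
E
sleep 1
```

```text
clock: 16.4
eef_pos: [0.6385, -0.059, 0.2721]
tool_rot: [0.45, 0.855, -0.126, 0.223]
ft_force: [-0.0, 0.1, -1.3]
grip_width: 0.0227
16.4 [0.106, 0.329, 0.075, 1.066, -0.459, 1.015] [0.6385, -0.059, 0.2721] [0.45, 0.855, -0.126, 0.223] [-0.0, 0.1, -1.3] 0.0227
clock: 16.8
eef_pos: [0.6635, -0.0936, 0.2723]
tool_rot: [0.48, 0.838, -0.136, 0.218]
ft_force: [0.1, 0.3, -1.3]
grip_width: 0.0227
16.8 [0.052, 0.394, 0.172, 1.108, -0.466, 1.035] [0.6635, -0.0936, 0.2723] [0.48, 0.838, -0.136, 0.218] [0.1, 0.3, -1.3] 0.0227
```

View pics/wj.png

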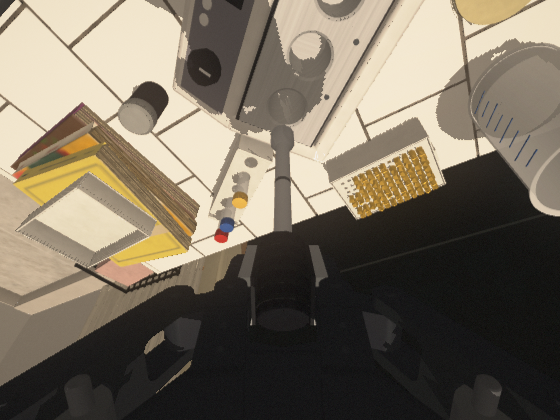

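View pics/sjc.png

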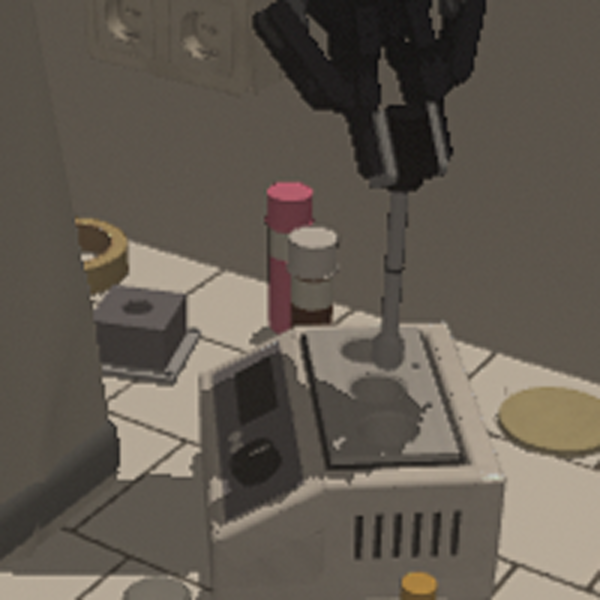

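```bash
python3 - <<'E'
from h import *
import pickle
p=pickle.load(open('wj.pkl','rb'));S=pickle.load(open('ps.pkl','rb'))['scene']
o=bot.get_obs();ft=o['eef_pos']-[0,0,.1304]
g=lambda u:((u-[190,90])*3).round(1)
print('scene foot',g(proj(S,ft)),'ring',g(proj(S,ft+[0,0,.06])),'wrist foot',proj(p,ft),'w ring',proj(p,ft+[0,0,.06]))
i=p['img'][:,:,::-1];c=i[0:150,230:400];c=np.clip(255*(c/255.)**.6,0,255).astype(np.uint8);cv2.imwrite('pics/wjc.png',cv2.resize(c,None,fx=4,fy=4,interpolation=cv2.INTER_CUBIC))
E
sleep 1
```

```text
scene foot [388.  359.1] ring [393.3 263.3] wrist foot [285.9062318  132.07216743] w ring [285.03301321 182.51569962]
```

View pics/wjc.png

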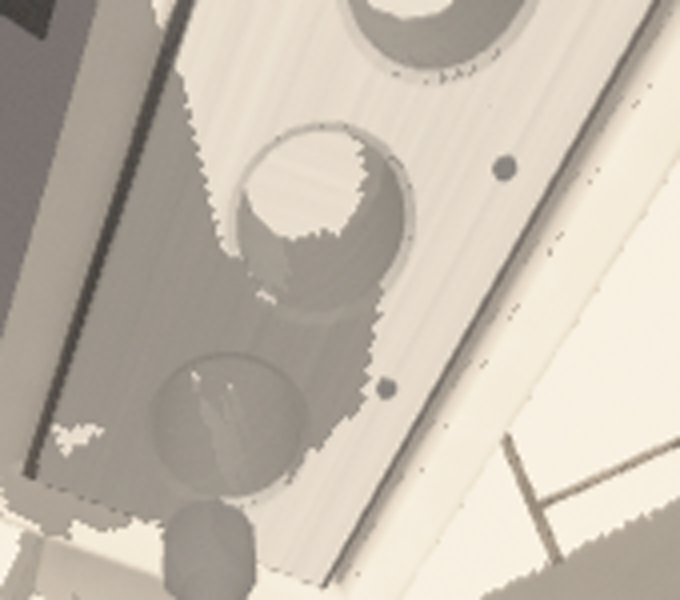

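```bash
python3 - <<'E'
from h import *
import pickle
p=pickle.load(open('wj.pkl','rb'))
a=atz(p,310.5,55.5,.1);b=atz(p,287.3,106.3,.1);print(a,b,np.linalg.norm(a-b))
# foot centre guess
print(atz(p,283,135,.1419), bot.get_obs()['eef_pos'])
E
```

```text
[ 0.65868459 -0.04826638  0.1       ] [ 0.66436518 -0.09280684  0.1       ] 0.04490125192876304
[ 0.66325272 -0.09702374  0.1419    ] [ 0.66349535 -0.09295158  0.27366484]
```

```bash

python3 -m handwheel '[{"dx":0.25,"dy":0,"dz":0.433,"ax":0,"ay":0,"az":0},{"dx":0.25,"dy":0,"dz":0.433,"ax":0,"ay":0,"az":0},{"dx":0.25,"dy":0,"dz":0.433,"ax":0,"ay":0,"az":0},{"dx":0.25,"dy":0,"dz":0.433,"ax":0,"ay":0,"az":0},{"dx":0.25,"dy":0,"dz":0.433,"ax":0,"ay":0,"az":0},{"dx":0,"dy":0,"dz":0,"ax":0,"ay":0,"az":0}]'; python3 h.py
python3 -m handwheel '[{"dx":0.08,"dy":0,"dz":0.14,"ax":0,"ay":0,"az":0},{"dx":0.08,"dy":0,"dz":0.14,"ax":0,"ay":0,"az":0}]'; python3 h.py
```

```text
clock: 17.5
eef_pos: [0.662, -0.0936, 0.2098]
tool_rot: [0.48, 0.839, -0.136, 0.219]
ft_force: [0.0, -0.1, -0.9]
grip_width: 0.0228
17.5 [0.052, 0.426, 0.054, 0.958, -0.466, 1.034] [0.662, -0.0936, 0.2098] [0.48, 0.839, -0.136, 0.219] [0.0, -0.1, -0.9] 0.0228
clock: 17.7
eef_pos: [0.6641, -0.0939, 0.2054]
tool_rot: [0.481, 0.838, -0.134, 0.221]
ft_force: [-0.8, 0.4, -0.4]
grip_width: 0.0227
17.7 [0.051, 0.429, 0.046, 0.939, -0.466, 1.034] [0.6641, -0.0939, 0.2054] [0.481, 0.838, -0.134, 0.221] [-0.8, 0.4, -0.4] 0.0227
```

```bash

python3 -m handwheel '[{"dx":0.08,"dy":0,"dz":0.14,"ax":0,"ay":0,"az":0},{"dx":0.08,"dy":0,"dz":0.14,"ax":0,"ay":0,"az":0},{"dx":0,"dy":0,"dz":0,"ax":0,"ay":0,"az":0}]'; python3 -m handwheel '[{"dx":0.06,"dy":0,"dz":0.104,"ax":0,"ay":0,"az":0},{"dx":0.06,"dy":0,"dz":0.104,"ax":0,"ay":0,"az":0},{"dx":0,"dy":0,"dz":0,"ax":0,"ay":0,"az":0}]';python3 -m handwheel '[{"dx":0.05,"dy":0,"dz":0.087,"ax":0,"ay":0,"az":0},{"dx":0,"dy":0,"dz":0,"ax":0,"ay":0,"az":0}]'
```

```text
clock: 18.0
eef_pos: [0.6631, -0.0941, 0.1959]
tool_rot: [0.48, 0.838, -0.135, 0.22]
ft_force: [-0.7, 0.5, -1.7]
grip_width: 0.0225
clock: 18.3
eef_pos: [0.6631, -0.0941, 0.1901]
tool_rot: [0.481, 0.838, -0.135, 0.22]
ft_force: [0.3, -0.1, -0.7]
grip_width: 0.0224
clock: 18.5
eef_pos: [0.6632, -0.0941, 0.1878]
tool_rot: [0.481, 0.838, -0.135, 0.22]
ft_force: [0.0, -1.1, -2.1]
grip_width: 0.0225
```

```bash

python3 -m handwheel '[{"dx":0.08,"dy":0,"dz":0.14,"ax":0,"ay":0,"az":0},{"dx":0.08,"dy":0,"dz":0.14,"ax":0,"ay":0,"az":0},{"dx":0.06,"dy":0,"dz":0.104,"ax":0,"ay":0,"az":0},{"dx":0,"dy":0,"dz":0,"ax":0,"ay":0,"az":0}]'; python3 -m handwheel '[{"dx":0.05,"dy":0,"dz":0.087,"ax":0,"ay":0,"az":0},{"dx":0,"dy":0,"dz":0,"ax":0,"ay":0,"az":0}]';python3 -m handwheel '[{"dx":0.04,"dy":0,"dz":0.07,"ax":0,"ay":0,"az":0},{"dx":0,"dy":0,"dz":0,"ax":0,"ay":0,"az":0}]';python3 -m handwheel '[{"dx":0.03,"dy":0,"dz":0.052,"ax":0,"ay":0,"az":0},{"dx":0,"dy":0,"dz":0,"ax":0,"ay":0,"az":0}]'
```

```text
clock: 18.9
eef_pos: [0.6627, -0.0942, 0.1761]
tool_rot: [0.48, 0.838, -0.135, 0.22]
ft_force: [-0.2, 0.5, -0.5]
grip_width: 0.0226
clock: 19.1
eef_pos: [0.6631, -0.0942, 0.1743]
tool_rot: [0.481, 0.838, -0.135, 0.22]
ft_force: [0.3, -0.1, -0.8]
grip_width: 0.0225
clock: 19.3
eef_pos: [0.6631, -0.0942, 0.1724]
tool_rot: [0.481, 0.838, -0.135, 0.22]
ft_force: [0.5, 0.4, -0.6]
grip_width: 0.0225
clock: 19.5
eef_pos: [0.6631, -0.0942, 0.1709]
tool_rot: [0.481, 0.838, -0.135, 0.22]
ft_force: [-1.0, -0.4, -0.8]
grip_width: 0.0226
```

```bash

python3 -m handwheel '[{"dx":0.02,"dy":0,"dz":0.035,"ax":0,"ay":0,"az":0},{"dx":0,"dy":0,"dz":0,"ax":0,"ay":0,"az":0}]';python3 -m handwheel '[{"dx":0.02,"dy":0,"dz":0.035,"ax":0,"ay":0,"az":0},{"dx":0,"dy":0,"dz":0,"ax":0,"ay":0,"az":0}]';python3 -m handwheel '[{"dx":0.02,"dy":0,"dz":0.035,"ax":0,"ay":0,"az":0},{"dx":0,"dy":0,"dz":0,"ax":0,"ay":0,"az":0}]'
```

```text
clock: 19.7
eef_pos: [0.6633, -0.0943, 0.1705]
tool_rot: [0.481, 0.838, -0.135, 0.221]
ft_force: [-0.6, -0.6, 1.7]
grip_width: 0.0228
clock: 19.9
eef_pos: [0.6636, -0.0945, 0.1704]
tool_rot: [0.481, 0.838, -0.135, 0.222]
ft_force: [-2.4, -0.0, 4.6]
grip_width: 0.0227
clock: 20.1
eef_pos: [0.6638, -0.0946, 0.1704]
tool_rot: [0.481, 0.838, -0.135, 0.222]
ft_force: [-3.4, 1.3, 8.6]
grip_width: 0.0227
```

```bash
python3 - <<'E'
from h import *
import pickle
p=snap('wrist','wk.png'); pickle.dump(p,open('wk.pkl','wb'))
s=snap('scene','sk.png')
i=cv2.imread('pics/sk.png')[150:270,250:370]; cv2.imwrite('pics/skc.png',cv2.resize(i,None,fx=5,fy=5,interpolation=cv2.INTER_CUBIC))
i=cv2.imread('pics/wk.png')[0:250,180:400];i=np.clip(255*(i/255.)**.6,0,255).astype(np.uint8); cv2.imwrite('pics/wkc.png',cv2.resize(i,None,fx=2.4,fy=2.4,interpolation=cv2.INTER_CUBIC))
log()
E
sleep 1
```

```text
20.2 [0.051, 0.456, -0.01, 0.855, -0.468, 1.033] [0.6638, -0.0946, 0.1704] [0.481, 0.838, -0.135, 0.222] [-3.6, 0.8, 7.6] 0.0229
```

View pics/skc.png

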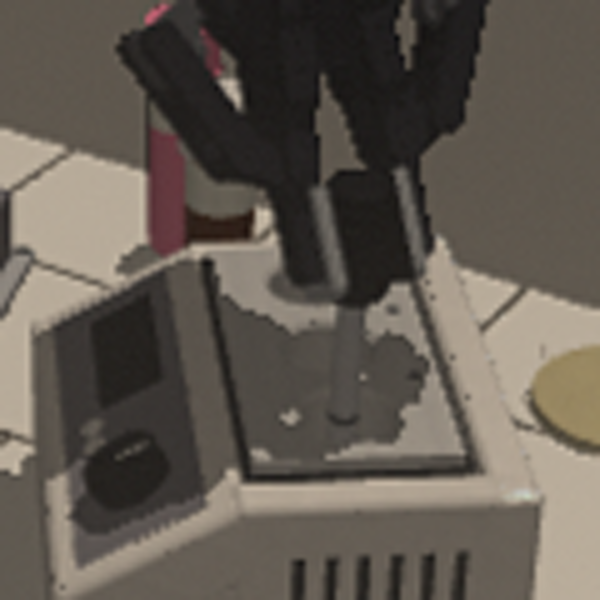

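View pics/wkc.png

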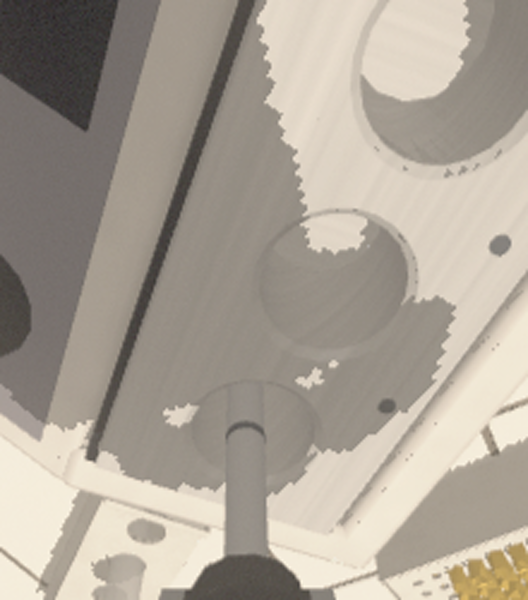

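```bash
python3 - <<'E'
from h import *
import pickle
p=pickle.load(open('wk.pkl','rb'))
w=atz(p,180+255/2.4,429.5/2.4,.1);b=atz(p,180+246/2.4,430/2.4,.1);w2=atz(p,180+337/2.4,282/2.4,.1);print('w3',w,'bar',b,'d',w-b,'w2',w2, 'w1',w2*2-w)
from plan import *
q,pp,R=now(); print(R[:,1])
E
```

```text
w3 [ 0.66406122 -0.09218185  0.1       ] bar [ 0.66212964 -0.09352472  0.1       ] d [0.00193158 0.00134287 0.        ] w2 [ 0.65822212 -0.04725969  0.1       ] w1 [ 0.65238302 -0.00233754  0.1       ]
[ 0.8649364   0.50173502 -0.01212407]
```

```bash

python3 -m handwheel '[{"dx":-0.25,"dy":0,"dz":-0.433,"ax":0,"ay":0,"az":0},{"dx":-0.25,"dy":0,"dz":-0.433,"ax":0,"ay":0,"az":0},{"dx":-0.5,"dy":0,"dz":-0.866,"ax":0,"ay":0,"az":0},{"dx":-0.5,"dy":0,"dz":-0.866,"ax":0,"ay":0,"az":0},{"dx":-0.5,"dy":0,"dz":-0.866,"ax":0,"ay":0,"az":0},{"dx":0,"dy":0,"dz":0,"ax":0,"ay":0,"az":0}]'; python3 h.py
python3 - <<'E'
from plan import *
R=Rot.from_quat([0.252,.933,-.065,.249]).as_matrix()
go([.4871,.1529,.278],R,14)
E
```

```text
clock: 20.8
eef_pos: [0.667, -0.0936, 0.2742]
tool_rot: [0.481, 0.837, -0.132, 0.225]
ft_force: [0.1, 0.3, 0.2]
grip_width: 0.0231
20.8 [0.052, 0.391, 0.167, 1.092, -0.467, 1.035] [0.667, -0.0936, 0.2742] [0.481, 0.837, -0.132, 0.225] [0.1, 0.3, 0.2] 0.0231
0.2 [0.13, 0.3, 0.04, 1.04, -0.46, 1.01] [0.107, 0.107, 0.143, 0.134] 0.169
0.4 [0.22, 0.22, -0.07, 1.01, -0.45, 0.99] [0.133, 0.123, 0.141, 0.119] 0.164
0.6 [0.32, 0.15, -0.15, 0.99, -0.45, 0.99] [0.153, 0.14, 0.147, 0.12] 0.158
0.8 [0.43, 0.09, -0.21, 0.99, -0.45, 1.0] [0.169, 0.159, 0.157, 0.133] 0.153
1 [0.55, 0.05, -0.26, 0.99, -0.45, 1.02] [0.18, 0.178, 0.177, 0.154] 0.136
rot [-1.78  0.05 -2.96] tot [10.41 -1.28 -6.24 -1.78  0.05 -2.96]
[0.74, -0.09, -0.45, -0.13, 0.0, -0.21]
[0.75, -0.06, -0.45, -0.13, 0.0, -0.21]
[0.75, -0.03, -0.45, -0.13, 0.0, -0.21]
[0.75, 0.01, -0.45, -0.13, 0.0, -0.21]
[0.75, 0.04, -0.45, -0.13, 0.0, -0.21]
[0.75, 0.07, -0.44, -0.13, 0.0, -0.21]
[0.74, 0.1, -0.44, -0.13, 0.0, -0.21]
[0.74, 0.13, -0.44, -0.13, 0.0, -0.21]
[0.74, 0.17, -0.44, -0.13, 0.0, -0.21]
[0.73, 0.2, -0.43, -0.13, 0.0, -0.21]
[0.72, 0.23, -0.43, -0.13, 0.0, -0.21]
[0.72, 0.26, -0.42, -0.13, 0.0, -0.21]
[0.71, 0.29, -0.42, -0.13, 0.0, -0.21]
[0.7, 0.32, -0.41, -0.13, 0.0, -0.21]
```

```bash

python3 -m handwheel '[{"dx":0.74,"dy":-0.09,"dz":-0.45,"ax":-0.13,"ay":0,"az":-0.21},{"dx":0.75,"dy":-0.06,"dz":-0.45,"ax":-0.13,"ay":0,"az":-0.21},{"dx":0.75,"dy":-0.03,"dz":-0.45,"ax":-0.13,"ay":0,"az":-0.21},{"dx":0.75,"dy":0.01,"dz":-0.45,"ax":-0.13,"ay":0,"az":-0.21},{"dx":0.75,"dy":0.04,"dz":-0.45,"ax":-0.13,"ay":0,"az":-0.21},{"dx":0.75,"dy":0.07,"dz":-0.44,"ax":-0.13,"ay":0,"az":-0.21},{"dx":0.74,"dy":0.1,"dz":-0.44,"ax":-0.13,"ay":0,"az":-0.21},{"dx":0.74,"dy":0.13,"dz":-0.44,"ax":-0.13,"ay":0,"az":-0.21},{"dx":0.74,"dy":0.17,"dz":-0.44,"ax":-0.13,"ay":0,"az":-0.21},{"dx":0.73,"dy":0.2,"dz":-0.43,"ax":-0.13,"ay":0,"az":-0.21},{"dx":0.72,"dy":0.23,"dz":-0.43,"ax":-0.13,"ay":0,"az":-0.21},{"dx":0.72,"dy":0.26,"dz":-0.42,"ax":-0.13,"ay":0,"az":-0.21}]'; python3 h.py
python3 -m handwheel '[{"dx":0.71,"dy":0.29,"dz":-0.42,"ax":-0.13,"ay":0,"az":-0.21},{"dx":0.7,"dy":0.32,"dz":-0.41,"ax":-0.13,"ay":0,"az":-0.21},{"dx":0,"dy":0,"dz":0,"ax":0,"ay":0,"az":0}]'; python3 h.py
python3 - <<'E'
from plan import *
R=Rot.from_quat([0.252,.933,-.065,.249]).as_matrix()
go([.4871,.1529,.188],R,5)
E
```

```text
clock: 22.0
eef_pos: [0.5093, 0.1185, 0.2716]
tool_rot: [0.285, 0.923, -0.075, 0.245]
ft_force: [0.0, 0.2, -0.8]
grip_width: 0.0229
22.0 [0.467, 0.079, -0.243, 0.979, -0.449, 1.004] [0.5093, 0.1185, 0.2716] [0.285, 0.923, -0.075, 0.245] [0.0, 0.2, -0.8] 0.0229
clock: 22.3
eef_pos: [0.4829, 0.1544, 0.2722]
tool_rot: [0.25, 0.934, -0.065, 0.248]
ft_force: [0.4, 0.0, -1.1]
grip_width: 0.0227
22.3 [0.557, 0.049, -0.273, 0.983, -0.451, 1.019] [0.4829, 0.1544, 0.2722] [0.25, 0.934, -0.065, 0.248] [0.4, 0.0, -1.1] 0.0227
0.2 [0.56, 0.06, -0.31, 0.94, -0.45, 1.02] [0.178, 0.174, 0.171, 0.153] 0.137
0.4 [0.55, 0.07, -0.34, 0.89, -0.45, 1.02] [0.176, 0.17, 0.167, 0.153] 0.137
0.6 [0.55, 0.09, -0.37, 0.85, -0.45, 1.02] [0.173, 0.166, 0.164, 0.153] 0.137
0.8 [0.55, 0.11, -0.4, 0.8, -0.45, 1.02] [0.17, 0.162, 0.161, 0.154] 0.137
1 [0.55, 0.13, -0.42, 0.75, -0.45, 1.02] [0.166, 0.159, 0.158, 0.154] 0.136
rot [ 0.   -0.01  0.02] tot [ 1.52  0.02  3.01  0.   -0.01  0.02]
[0.3, 0.0, 0.6, 0.0, -0.0, 0.0]
[0.3, 0.0, 0.6, 0.0, -0.0, 0.0]
[0.3, 0.0, 0.6, 0.0, -0.0, 0.0]
[0.3, 0.0, 0.6, 0.0, -0.0, 0.0]
[0.3, 0.0, 0.6, 0.0, -0.0, 0.0]
```

```bash

python3 -m handwheel '[{"dx":0.3,"dy":0,"dz":0.6,"ax":0,"ay":0,"az":0},{"dx":0.3,"dy":0,"dz":0.6,"ax":0,"ay":0,"az":0},{"dx":0.3,"dy":0,"dz":0.6,"ax":0,"ay":0,"az":0},{"dx":0.3,"dy":0,"dz":0.6,"ax":0,"ay":0,"az":0},{"dx":0.3,"dy":0,"dz":0.6,"ax":0,"ay":0,"az":0},{"dx":0,"dy":0,"dz":0,"ax":0,"ay":0,"az":0}]'; python3 h.py
python3 - <<'E'
from h import *
import pickle
p=snap('wrist','wl.png'); pickle.dump(p,open('wl.pkl','wb'))
i=cv2.imread('pics/wl.png')[50:250,200:380];i=np.clip(255*(i/255.)**.6,0,255).astype(np.uint8); cv2.imwrite('pics/wlc.png',cv2.resize(i,None,fx=3,fy=3,interpolation=cv2.INTER_CUBIC))
i=snap('scene','sl.png')['img'][110:230,200:320,::-1]; cv2.imwrite('pics/slc.png',cv2.resize(i,None,fx=5,fy=5,interpolation=cv2.INTER_CUBIC))
from plan import *
R=Rot.from_quat([0.252,.933,-.065,.249]).as_matrix()
go([.4871,.1529,.165],R,1)
E
sleep 1
```

```text
clock: 22.9
eef_pos: [0.4872, 0.1495, 0.1861]
tool_rot: [0.252, 0.933, -0.067, 0.247]
ft_force: [-1.2, -0.3, -1.2]
grip_width: 0.0226
22.9 [0.543, 0.129, -0.424, 0.753, -0.449, 1.009] [0.4872, 0.1495, 0.1861] [0.252, 0.933, -0.067, 0.247] [-1.2, -0.3, -1.2] 0.0226
0.2 [0.54, 0.13, -0.43, 0.74, -0.45, 1.01] [0.165, 0.158, 0.156, 0.153] 0.137
0.4 [0.55, 0.14, -0.44, 0.73, -0.45, 1.01] [0.164, 0.157, 0.156, 0.153] 0.137
0.6 [0.55, 0.14, -0.44, 0.72, -0.45, 1.01] [0.164, 0.156, 0.156, 0.153] 0.137
0.8 [0.55, 0.15, -0.45, 0.7, -0.45, 1.01] [0.163, 0.154, 0.155, 0.154] 0.137
1 [0.55, 0.15, -0.46, 0.69, -0.45, 1.02] [0.162, 0.153, 0.155, 0.154] 0.136
rot [-0.01 -0.   -0.  ] tot [ 0.57  0.05  0.78 -0.01 -0.   -0.  ]
[0.57, 0.05, 0.78, -0.01, -0.0, -0.0]
```

View pics/wlc.png

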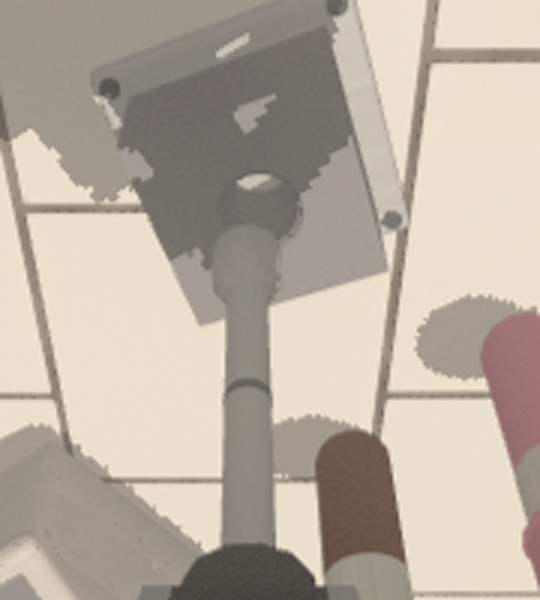

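View pics/slc.png

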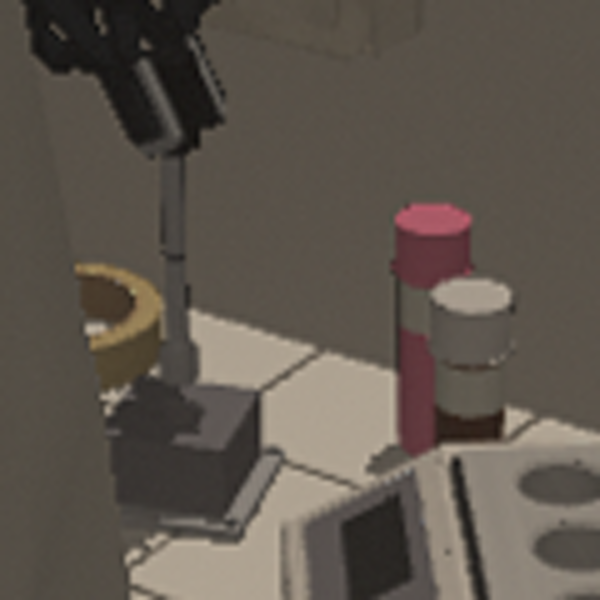

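```bash
python3 - <<'E'
from h import *
import pickle
from plan import now
p=pickle.load(open('wl.pkl','rb')); q,t,R=now()
u=R[:,2]; 
g=lambda X:((proj(p,X)-[200,50])*3).round(1)
for h in (-.1304,-.12,-.0704,-.03): print(h,g(t+[0,0,h]))
Rg=Rot.from_quat([0.252,.933,-.065,.249]).as_matrix()
# rod axis in tool frame at grasp (world vertical then)
ax=R@Rg.T@np.array([0,0,1.]); print('axis now',ax)
for h in (-.1304,-.12,-.0704,-.03): print(h,g(t+ax*h))
print('hole',g([.4871,.1529,.04]))
E
```

```text
-0.1304 [255.3 255.4]
-0.12 [255.5 277.6]
-0.0704 [256.7 408. ]
-0.03 [258.1 557.2]
axis now [0.00127674 0.00101505 0.99999867]
-0.1304 [254.5 255.1]
-0.12 [254.8 277.4]
-0.0704 [256.2 407.8]
-0.03 [257.8 557.1]
hole [259.5 210.3]
```

```bash
python3 - <<'E'
from h import *
import pickle
from plan import now
p=pickle.load(open('wl.pkl','rb')); q,t,R=now()
im=cv2.imread('pics/wlc.png')
g=lambda X:tuple(int(round(x)) for x in ((proj(p,X)-[200,50])*3))
def ring(c,r,z,col):
    pts=[g([c[0]+r*np.cos(a),c[1]+r*np.sin(a),z]) for a in np.linspace(0,6.28,40)]
    cv2.polylines(im,[np.array(pts)],True,col,1)
f=t[2]-.1304
ring(t,.009,f,(0,0,255)); ring(t,.005,f+.06,(0,255,0)); ring([.4871,.1529],.0105,.04,(255,0,0))
for z in(.04,): 
  c=np.array([.4871,.1529]); 
cv2.imwrite('pics/ov.png',im)
S=bot.camera('scene'); print('scene ring',proj(S,[t[0],t[1],f+.06]),'obs 234.6 161.4; foot',proj(S,[t[0],t[1],f]))
E
sleep 1
```

```text
scene ring [234.39952955 159.26957737] obs 234.6 161.4; foot [235.348633   184.40498672]
```

View pics/ov.png

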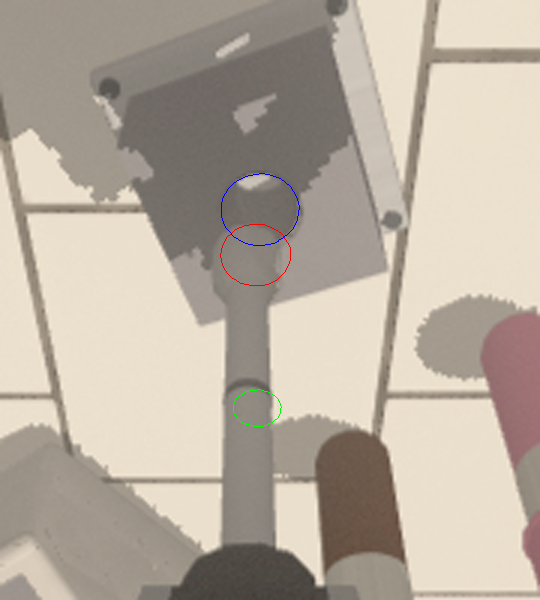

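```bash
python3 - <<'E'
from h import *
import pickle
from plan import now
log()
p=snap('wrist','wm.png'); pickle.dump(p,open('wm.pkl','wb')); q,t,R=now(); log()
print('R21',R[2,1])
g=lambda X:((proj(p,X)-[200,50])*3).round(1)
for h in (-.1304,-.0704,-.03): print(h,g(t+[0,0,h]))
print('hole',g([.4871,.1529,.04]))
for n in 'wh','wi','wj','wl':
    pp=pickle.load(open(n+'.pkl','rb')); print(n,pp['eye'],pp['rotation'])
i=cv2.imread('pics/wm.png')[50:250,200:380];i=np.clip(255*(i/255.)**.6,0,255).astype(np.uint8); cv2.imwrite('pics/wmc.png',cv2.resize(i,None,fx=3,fy=3,interpolation=cv2.INTER_CUBIC))
E
sleep 1
```

```text
23.05 [0.543, 0.126, -0.419, 0.754, -0.45, 1.009] [0.4892, 0.1509, 0.1897] [0.252, 0.933, -0.065, 0.249] [-0.3, -0.8, -1.3] 0.023
23.1 [0.543, 0.125, -0.419, 0.754, -0.45, 1.009] [0.4894, 0.1512, 0.1901] [0.252, 0.933, -0.065, 0.249] [-0.1, -0.1, -0.3] 0.0229
R21 0.005133150845994708
-0.1304 [247.  246.3]
-0.0704 [248.1 397. ]
-0.03 [249.3 543.9]
hole [247.9 198.4]
wh [0.38299026 0.21264783 0.20963956] [0.79994436 0.45927354 0.1946302  0.33358046]
wi [0.38398624 0.21301795 0.34917002] [0.80005955 0.45826071 0.19717018 0.33320528]
wj [0.60423766 0.01086793 0.34521986] [0.89005429 0.24305132 0.09265364 0.37435908]
wl [0.38346696 0.20984943 0.25936154] [0.80024583 0.46027126 0.19113311 0.33350429]
```

View pics/wmc.png

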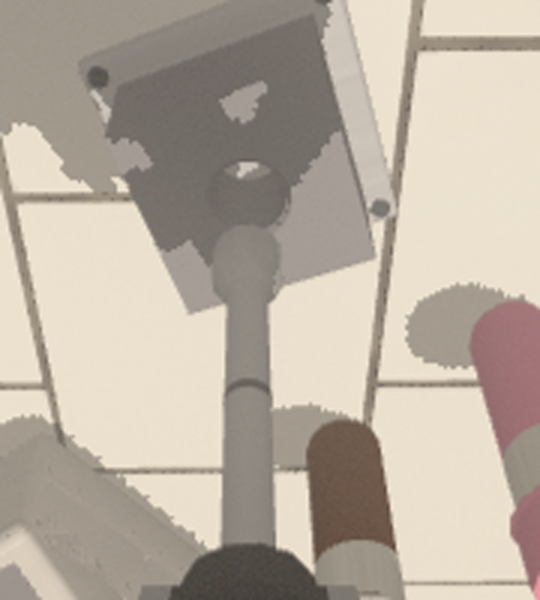

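```bash
python3 - <<'E'
from plan import *
R=Rot.from_quat([0.252,.933,-.065,.249]).as_matrix()
go([.4871,.1529,.172],R,1)
E
```

```text
0.2 [0.54, 0.13, -0.42, 0.74, -0.45, 1.01] [0.166, 0.158, 0.157, 0.153] 0.137
0.4 [0.55, 0.13, -0.43, 0.74, -0.45, 1.01] [0.165, 0.158, 0.157, 0.154] 0.137
0.6 [0.55, 0.14, -0.44, 0.73, -0.45, 1.01] [0.165, 0.157, 0.156, 0.153] 0.137
0.8 [0.55, 0.14, -0.44, 0.72, -0.45, 1.01] [0.164, 0.157, 0.156, 0.154] 0.137
1 [0.55, 0.14, -0.45, 0.71, -0.45, 1.02] [0.163, 0.156, 0.156, 0.154] 0.136
rot [ 0.    0.   -0.01] tot [ 0.46  0.01  0.57  0.    0.   -0.01]
[0.46, 0.01, 0.57, 0.0, 0.0, -0.01]
```

```bash

python3 -m handwheel '[{"dx":0.23,"dy":0.005,"dz":0.285,"ax":0,"ay":0,"az":0},{"dx":0.23,"dy":0.005,"dz":0.285,"ax":0,"ay":0,"az":0},{"dx":0,"dy":0,"dz":0,"ax":0,"ay":0,"az":0},{"dx":0,"dy":0,"dz":0,"ax":0,"ay":0,"az":0},{"dx":0,"dy":0,"dz":0,"ax":0,"ay":0,"az":0}]'; python3 h.py
python3 - <<'E'
from plan import *
R=Rot.from_quat([0.252,.933,-.065,.249]).as_matrix()
go([.4871,.1529,.150],R,1)
E
```

```text
clock: 23.6
eef_pos: [0.4865, 0.1529, 0.1711]
tool_rot: [0.252, 0.933, -0.065, 0.249]
ft_force: [-0.0, -1.2, -1.5]
grip_width: 0.0229
23.6 [0.55, 0.145, -0.451, 0.706, -0.451, 1.016] [0.4865, 0.1529, 0.1711] [0.252, 0.933, -0.065, 0.249] [-0.0, -1.2, -1.5] 0.0229
0.2 [0.55, 0.15, -0.46, 0.69, -0.45, 1.02] [0.163, 0.153, 0.155, 0.154] 0.137
0.4 [0.55, 0.16, -0.46, 0.68, -0.45, 1.02] [0.162, 0.152, 0.154, 0.154] 0.137
0.6 [0.55, 0.16, -0.47, 0.67, -0.45, 1.02] [0.161, 0.15, 0.154, 0.154] 0.137
0.8 [0.55, 0.17, -0.48, 0.66, -0.45, 1.02] [0.16, 0.148, 0.153, 0.154] 0.137
1 [0.55, 0.17, -0.48, 0.65, -0.45, 1.02] [0.159, 0.147, 0.152, 0.154] 0.136
rot [-0. -0.  0.] tot [ 0.4   0.01  0.74 -0.   -0.    0.  ]
[0.4, 0.01, 0.74, -0.0, -0.0, 0.0]
```

```bash

python3 -m handwheel '[{"dx":0.09,"dy":0,"dz":0.173,"ax":0,"ay":0,"az":0},{"dx":0.1,"dy":0,"dz":0.173,"ax":0,"ay":0,"az":0},{"dx":0,"dy":0,"dz":0,"ax":0,"ay":0,"az":0},{"dx":0,"dy":0,"dz":0,"ax":0,"ay":0,"az":0}]'; python3 h.py
python3 -m handwheel '[{"dx":0.1,"dy":0,"dz":0.173,"ax":0,"ay":0,"az":0},{"dx":0.1,"dy":0,"dz":0.173,"ax":0,"ay":0,"az":0},{"dx":0,"dy":0,"dz":0,"ax":0,"ay":0,"az":0},{"dx":0,"dy":0,"dz":0,"ax":0,"ay":0,"az":0}]'; python3 h.py
```

```text
clock: 24.0
eef_pos: [0.4863, 0.1526, 0.1608]
tool_rot: [0.252, 0.933, -0.065, 0.249]
ft_force: [-0.3, 0.0, -1.1]
grip_width: 0.0232
24.0 [0.55, 0.158, -0.466, 0.679, -0.451, 1.016] [0.4863, 0.1526, 0.1608] [0.252, 0.933, -0.065, 0.249] [-0.3, 0.0, -1.1] 0.0232
clock: 24.4
eef_pos: [0.4863, 0.1527, 0.1508]
tool_rot: [0.252, 0.933, -0.065, 0.249]
ft_force: [-0.8, -0.8, -0.7]
grip_width: 0.0229
24.4 [0.55, 0.171, -0.481, 0.651, -0.451, 1.016] [0.4863, 0.1527, 0.1508] [0.252, 0.933, -0.065, 0.249] [-0.8, -0.8, -0.7] 0.0229
```

```bash

python3 -m handwheel '[{"dx":0.1,"dy":0,"dz":0.173,"ax":0,"ay":0,"az":0},{"dx":0.1,"dy":0,"dz":0.173,"ax":0,"ay":0,"az":0},{"dx":0.06,"dy":0,"dz":0.104,"ax":0,"ay":0,"az":0},{"dx":0,"dy":0,"dz":0,"ax":0,"ay":0,"az":0},{"dx":0,"dy":0,"dz":0,"ax":0,"ay":0,"az":0}]'; python3 h.py
python3 -m handwheel '[{"dx":0.03,"dy":0,"dz":0.05,"ax":0,"ay":0,"az":0},{"dx":0,"dy":0,"dz":0,"ax":0,"ay":0,"az":0},{"dx":0,"dy":0,"dz":0,"ax":0,"ay":0,"az":0}]'; python3 h.py
```

```text
clock: 24.9
eef_pos: [0.4864, 0.1528, 0.138]
tool_rot: [0.252, 0.933, -0.065, 0.249]
ft_force: [-0.7, 0.3, -0.7]
grip_width: 0.0226
24.9 [0.55, 0.189, -0.5, 0.614, -0.451, 1.016] [0.4864, 0.1528, 0.138] [0.252, 0.933, -0.065, 0.249] [-0.7, 0.3, -0.7] 0.0226
clock: 25.2
eef_pos: [0.4865, 0.1529, 0.1367]
tool_rot: [0.252, 0.933, -0.065, 0.249]
ft_force: [0.3, 0.2, -0.7]
grip_width: 0.0228
25.2 [0.55, 0.191, -0.502, 0.61, -0.451, 1.016] [0.4865, 0.1529, 0.1367] [0.252, 0.933, -0.065, 0.249] [0.3, 0.2, -0.7] 0.0228
```

Just above the seat; nudge to contact, then release.

```bash

python3 -m handwheel '[{"dx":0.02,"dy":0,"dz":0.035,"ax":0,"ay":0,"az":0},{"dx":0,"dy":0,"dz":0,"ax":0,"ay":0,"az":0}]'; python3 h.py
python3 -m handwheel '[{"dx":0,"dy":0,"dz":0,"ax":0,"ay":0,"az":0},{"dx":0,"dy":0,"dz":0,"ax":0,"ay":0,"az":0},{"dx":0,"dy":0,"dz":0,"ax":0,"ay":0,"az":0},{"dx":0,"dy":0,"dz":0,"ax":0,"ay":0,"az":0},{"dx":0,"dy":0,"dz":0,"ax":0,"ay":0,"az":0},{"dx":0,"dy":0,"dz":0,"ax":0,"ay":0,"az":0},{"dx":0,"dy":0,"dz":0,"ax":0,"ay":0,"az":0}]' 0.8; python3 h.py
```

```text
clock: 25.4
eef_pos: [0.4869, 0.1529, 0.1364]
tool_rot: [0.252, 0.933, -0.065, 0.249]
ft_force: [-2.1, -1.1, 3.3]
grip_width: 0.0227
25.4 [0.55, 0.191, -0.503, 0.608, -0.452, 1.016] [0.4869, 0.1529, 0.1364] [0.252, 0.933, -0.065, 0.249] [-2.1, -1.1, 3.3] 0.0227
clock: 26.1
eef_pos: [0.4864, 0.1529, 0.1356]
tool_rot: [0.252, 0.933, -0.065, 0.249]
ft_force: [-0.1, -0.8, -0.4]
grip_width: 0.0768
26.1 [0.55, 0.192, -0.503, 0.607, -0.451, 1.016] [0.4864, 0.1529, 0.1356] [0.252, 0.933, -0.065, 0.249] [-0.1, -0.8, -0.4] 0.0768
```

```bash

python3 -m handwheel '[{"dx":0,"dy":0,"dz":-0.5,"ax":0,"ay":0,"az":0},{"dx":0,"dy":0,"dz":-0.8,"ax":0,"ay":0,"az":0},{"dx":0,"dy":0,"dz":-1,"ax":0,"ay":0,"az":0},{"dx":0,"dy":0,"dz":-1,"ax":0,"ay":0,"az":0},{"dx":0,"dy":0,"dz":-1,"ax":0,"ay":0,"az":0},{"dx":0,"dy":0,"dz":0,"ax":0,"ay":0,"az":0},{"dx":0,"dy":0,"dz":0,"ax":0,"ay":0,"az":0},{"dx":0,"dy":0,"dz":0,"ax":0,"ay":0,"az":0}]' 0.4; python3 h.py
python3 - <<'E'
from h import *
import pickle
p=snap('wrist','wn.png'); pickle.dump(p,open('wn.pkl','wb'))
i=snap('scene','sn.png')['img'][110:230,200:320,::-1]; cv2.imwrite('pics/snc.png',cv2.resize(i,None,fx=5,fy=5,interpolation=cv2.INTER_CUBIC))
from plan import *
from s2 import hc
for e in (60,68):
  for az in (30,0,-15,-30):
    for nm,P in (('tube',(.6145,.1215,.112)),('tubeup',(.6145,.1215,.24))):
      R=Rtool(az,e); q=ik(np.array(P),R,[.4,.4,-.1,.7,-.3,.5])
      if q is not None: print(e,az,nm,np.round(q,2).tolist(),hc(q),clear(q)[1])
  R=Rtool(-60,e); 
  for P in ((.665,-.0937,.152),(.665,-.0937,.24)):
    q=ik(np.array(P),R,[.05,.45,0,.9,-.46,1]); print(e,'w3',np.round(q,2).tolist(),hc(q),clear(q)[1])
E
sleep 1
```

```text
clock: 26.9
eef_pos: [0.4398, 0.1789, 0.2278]
tool_rot: [0.252, 0.933, -0.066, 0.248]
ft_force: [0.7, -0.4, 0.2]
grip_width: 0.0601
26.9 [0.666, 0.051, -0.389, 0.921, -0.479, 1.142] [0.4398, 0.1789, 0.2278] [0.252, 0.933, -0.066, 0.248] [0.7, -0.4, 0.2] 0.0601
60 30 tube [0.1, 0.32, -0.43, 0.34, 0.21, -0.37] [0.099, 0.023, 0.046, 0.072] 0.09
60 30 tubeup [0.1, 0.17, -0.24, 0.67, 0.21, -0.37] [0.139, 0.07, 0.077, 0.077] 0.09
60 0 tube [0.25, 0.31, -0.45, 0.3, -0.12, 0.22] [0.115, 0.059, 0.093, 0.125] 0.09
60 0 tubeup [0.25, 0.16, -0.26, 0.64, -0.12, 0.22] [0.149, 0.103, 0.118, 0.125] 0.09
60 -15 tube [0.32, 0.34, -0.4, 0.39, -0.28, 0.52] [0.116, 0.086, 0.128, 0.158] 0.09
60 -15 tubeup [0.32, 0.2, -0.21, 0.72, -0.28, 0.52] [0.143, 0.126, 0.152, 0.158] 0.09
60 -30 tube [0.37, 0.39, -0.3, 0.53, -0.4, 0.83] [0.115, 0.114, 0.169, 0.193] 0.09
60 -30 tubeup [0.37, 0.26, -0.12, 0.85, -0.4, 0.83] [0.135, 0.147, 0.19, 0.193] 0.09
60 w3 [0.05, 0.47, -0.04, 0.8, -0.46, 1.04] [0.055, 0.057, 0.136, 0.153] 0.178
60 w3 [0.05, 0.4, 0.1, 1.01, -0.46, 1.04] [0.07, 0.079, 0.158, 0.159] 0.178
68 30 tube [0.13, 0.36, -0.29, 0.56, 0.14, -0.37] [0.089, 0.052, 0.08, 0.107] 0.09
68 30 tubeup [0.13, 0.24, -0.09, 0.88, 0.14, -0.37] [0.122, 0.095, 0.115, 0.115] 0.09
68 0 tube [0.23, 0.35, -0.31, 0.54, -0.09, 0.22] [0.103, 0.078, 0.118, 0.139] 0.09
68 0 tubeup [0.23, 0.23, -0.11, 0.86, -0.09, 0.22] [0.131, 0.118, 0.146, 0.145] 0.09
68 -15 tube [0.28, 0.38, -0.27, 0.6, -0.2, 0.51] [0.104, 0.096, 0.144, 0.165] 0.09
68 -15 tubeup [0.28, 0.26, -0.07, 0.91, -0.2, 0.51] [0.129, 0.131, 0.171, 0.169] 0.09
68 -30 tube [0.32, 0.42, -0.2, 0.7, -0.28, 0.81] [0.105, 0.114, 0.176, 0.193] 0.09
68 -30 tubeup [0.32, 0.31, 0.0, 1.01, -0.28, 0.81] [0.122, 0.144, 0.198, 0.192] 0.09
68 w3 [-0.0, 0.49, 0.05, 0.93, -0.33, 1.01] [0.043, 0.052, 0.157, 0.168] 0.194
68 w3 [-0.0, 0.44, 0.2, 1.13, -0.33, 1.01] [0.054, 0.073, 0.174, 0.174] 0.194
```

View pics/wn.png

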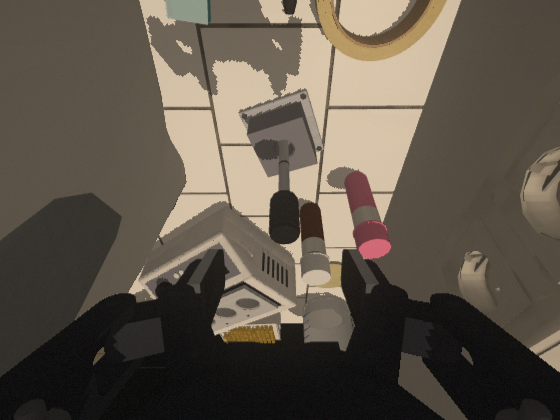

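View pics/snc.png

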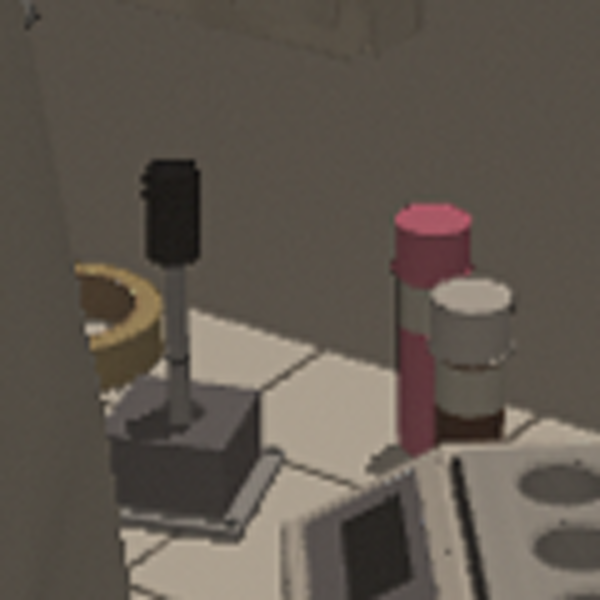

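```bash
python3 - <<'E'
from h import *
import pickle
p=pickle.load(open('wn.pkl','rb'))
i=p['img'][:,:,::-1][190:310,260:410];i=np.clip(255*(i/255.)**.6,0,255).astype(np.uint8); cv2.imwrite('pics/wnc.png',cv2.resize(i,None,fx=5,fy=5,interpolation=cv2.INTER_CUBIC))
E
sleep 1
```

```text
(no output)
```

View pics/wnc.png

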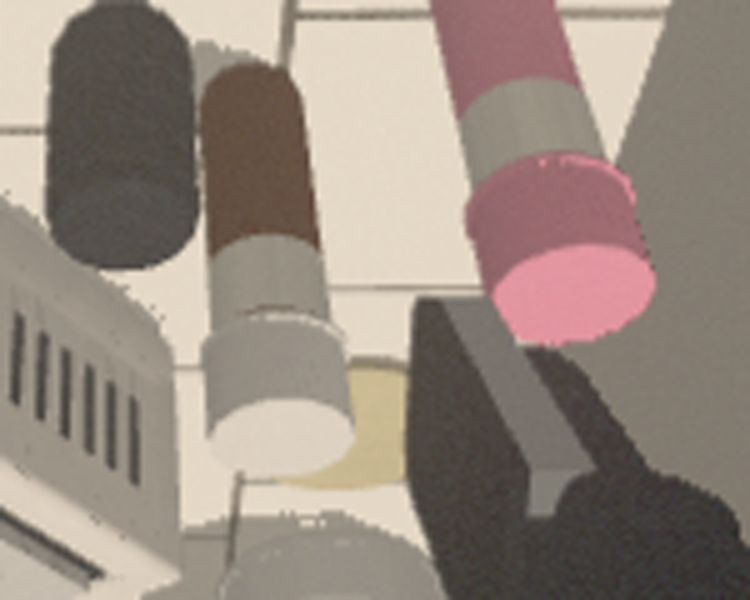

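```bash
python3 - <<'E'
from h import *
import pickle
p=pickle.load(open('wn.pkl','rb')); print(atz(p,316.2,277.6,.116), 'pink',atz(p,260+115,190+59,.116))
from plan import *
R=Rtool(-15,60); t=np.array([.6145,.1215,.112]); pre=t-.1*R[:,2]; print(pre)
go(pre,R,9)
E
```

```text
[0.61454486 0.12273329 0.116     ] pink [0.5956799  0.19875714 0.116     ]
[0.56620371 0.13444095 0.19860254]
0.2 [0.6, 0.06, -0.4, 0.85, -0.45, 1.02] [0.179, 0.172, 0.173, 0.155] 0.135
0.4 [0.54, 0.08, -0.4, 0.78, -0.42, 0.9] [0.174, 0.161, 0.158, 0.154] 0.128
0.6 [0.49, 0.1, -0.4, 0.71, -0.39, 0.78] [0.169, 0.15, 0.144, 0.149] 0.121
0.8 [0.43, 0.13, -0.39, 0.66, -0.35, 0.68] [0.162, 0.137, 0.134, 0.144] 0.114
1 [0.38, 0.16, -0.37, 0.61, -0.3, 0.57] [0.154, 0.123, 0.127, 0.142] 0.107
rot [-0.87 -0.03 -1.54] tot [-3.99  1.01  3.62 -0.87 -0.03 -1.54]
[-0.44, 0.11, 0.4, -0.1, -0.0, -0.17]
[-0.45, 0.1, 0.4, -0.1, -0.0, -0.17]
[-0.45, 0.08, 0.41, -0.1, -0.0, -0.17]
[-0.45, 0.06, 0.41, -0.1, -0.0, -0.17]
[-0.45, 0.04, 0.41, -0.1, -0.0, -0.17]
[-0.45, 0.03, 0.41, -0.1, -0.0, -0.17]
[-0.45, 0.01, 0.41, -0.1, -0.0, -0.17]
[-0.45, -0.01, 0.41, -0.1, -0.0, -0.17]
[-0.45, -0.03, 0.41, -0.1, -0.0, -0.17]
```

```bash
python3 - <<'E'
from plan import *
from s2 import hc
for az in(-50,-60,-70):
  for P in ((.665,-.0937,.152),):
    q=ik(np.array(P),Rtool(az,66),[.05,.45,0,.9,-.46,1]); print(az,'w3',np.round(q,2).tolist(),hc(q),clear(q)[1])
R=Rtool(-30,66); t=np.array([.6145,.122,.112]); pre=t-.1*R[:,2]; print(pre)
go(pre,R,9)
E
```

```text
-50 w3 [-0.01, 0.45, -0.04, 0.8, -0.31, 0.82] [0.051, 0.048, 0.127, 0.151] 0.208
-60 w3 [0.01, 0.49, 0.03, 0.9, -0.36, 1.02] [0.046, 0.055, 0.151, 0.164] 0.19
-70 w3 [0.02, 0.53, 0.11, 1.01, -0.4, 1.22] [0.037, 0.059, 0.177, 0.178] 0.172
[0.57927557 0.14233683 0.20335455]
0.2 [0.6, 0.09, -0.35, 0.9, -0.45, 1.07] [0.174, 0.176, 0.18, 0.161] 0.132
0.4 [0.54, 0.13, -0.31, 0.88, -0.42, 1.02] [0.165, 0.17, 0.174, 0.168] 0.122
0.6 [0.49, 0.18, -0.27, 0.87, -0.39, 0.96] [0.156, 0.164, 0.174, 0.176] 0.113
0.8 [0.44, 0.22, -0.21, 0.87, -0.36, 0.92] [0.145, 0.156, 0.181, 0.184] 0.103
1 [0.4, 0.27, -0.15, 0.88, -0.33, 0.88] [0.135, 0.147, 0.19, 0.193] 0.093
rot [-0.    0.67 -0.03] tot [-4.34  1.55  3.6  -0.    0.67 -0.03]
[-0.48, 0.17, 0.4, -0.0, 0.07, -0.0]
[-0.49, 0.17, 0.39, -0.0, 0.07, -0.0]
[-0.49, 0.17, 0.39, -0.0, 0.07, -0.0]
[-0.5, 0.17, 0.38, -0.0, 0.07, -0.0]
[-0.5, 0.17, 0.38, -0.0, 0.07, -0.0]
[-0.5, 0.17, 0.37, -0.0, 0.07, -0.0]
[-0.51, 0.17, 0.37, -0.0, 0.07, -0.0]
[-0.51, 0.17, 0.36, -0.0, 0.07, -0.0]
[-0.52, 0.17, 0.36, -0.0, 0.07, -0.0]
```

```bash

python3 -m handwheel '[{"dx":-0.48,"dy":0.17,"dz":0.4,"ax":0,"ay":0.07,"az":0},{"dx":-0.49,"dy":0.17,"dz":0.39,"ax":0,"ay":0.07,"az":0},{"dx":-0.49,"dy":0.17,"dz":0.39,"ax":0,"ay":0.07,"az":0},{"dx":-0.5,"dy":0.17,"dz":0.38,"ax":0,"ay":0.07,"az":0},{"dx":-0.5,"dy":0.17,"dz":0.38,"ax":0,"ay":0.07,"az":0},{"dx":-0.5,"dy":0.17,"dz":0.37,"ax":0,"ay":0.08,"az":0},{"dx":-0.51,"dy":0.17,"dz":0.37,"ax":0,"ay":0.08,"az":0},{"dx":-0.51,"dy":0.17,"dz":0.36,"ax":0,"ay":0.08,"az":0},{"dx":-0.52,"dy":0.17,"dz":0.36,"ax":0,"ay":0.08,"az":0},{"dx":0,"dy":0,"dz":0,"ax":0,"ay":0,"az":0},{"dx":0,"dy":0,"dz":0,"ax":0,"ay":0,"az":0},{"dx":0,"dy":0,"dz":0,"ax":0,"ay":0,"az":0}]'; python3 h.py
python3 - <<'E'
from h import *
import pickle
p=snap('wrist','wo.png'); pickle.dump(p,open('wo.pkl','wb'))
from plan import *
R=Rtool(-30,66); t=np.array([.6145,.122,.112]); go(t-R[:,2]*.03,R,3)
E
sleep 1
```

```text
clock: 28.2
eef_pos: [0.579, 0.1426, 0.2048]
tool_rot: [0.255, 0.944, -0.053, 0.201]
ft_force: [-0.3, -0.4, 0.0]
grip_width: 0.0597
28.2 [0.396, 0.271, -0.152, 0.883, -0.328, 0.879] [0.579, 0.1426, 0.2048] [0.255, 0.944, -0.053, 0.201] [-0.3, -0.4, 0.0] 0.0597
0.2 [0.39, 0.29, -0.17, 0.85, -0.33, 0.87] [0.131, 0.142, 0.187, 0.193] 0.093
0.4 [0.38, 0.31, -0.18, 0.82, -0.32, 0.86] [0.127, 0.137, 0.184, 0.193] 0.092
0.6 [0.37, 0.32, -0.19, 0.79, -0.32, 0.85] [0.123, 0.133, 0.181, 0.193] 0.092
0.8 [0.36, 0.34, -0.2, 0.75, -0.32, 0.84] [0.119, 0.128, 0.178, 0.193] 0.091
1 [0.35, 0.36, -0.21, 0.72, -0.32, 0.83] [0.115, 0.124, 0.175, 0.193] 0.091
rot [ 0.01  0.   -0.02] tot [ 0.01 -0.01  2.87  0.01  0.   -0.02]
[0.0, -0.0, 0.96, 0.0, 0.0, -0.01]
[0.0, -0.0, 0.96, 0.0, 0.0, -0.01]
[0.0, -0.0, 0.96, 0.0, 0.0, -0.01]
```

View pics/wo.png

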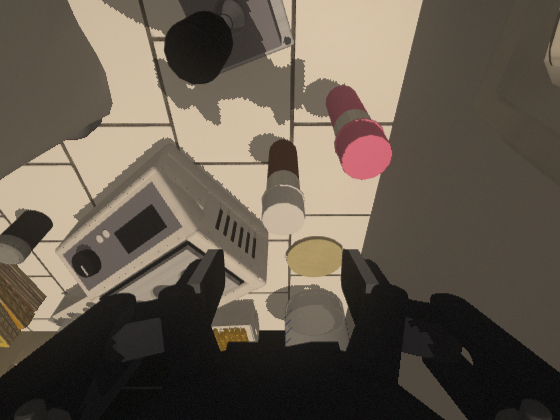

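```bash
python3 - <<'E'
from h import *
import pickle
p=pickle.load(open('wo.pkl','rb')); print(atz(p,284.5,216.5,.116))
E
python3 -m handwheel '[{"dx":0,"dy":0,"dz":0.8,"ax":0,"ay":0,"az":0},{"dx":0,"dy":0,"dz":0.8,"ax":0,"ay":0,"az":0},{"dx":0,"dy":0,"dz":0.8,"ax":0,"ay":0,"az":0},{"dx":0,"dy":0,"dz":0.4,"ax":0,"ay":0,"az":0},{"dx":0,"dy":0,"dz":0,"ax":0,"ay":0,"az":0},{"dx":0,"dy":0,"dz":0,"ax":0,"ay":0,"az":0}]'; python3 h.py
python3 - <<'E'
from h import *
import pickle
p=snap('wrist','wp.png'); pickle.dump(p,open('wp.pkl','wb'))
from plan import *
R=Rtool(-30,66); t=np.array([.6145,.122,.112]); go(t,R,3)
print([proj(p,np.array([.6145,.122,z])).round(0) for z in (.116,.092)])
E
sleep 1
```

```text
[0.61279927 0.12491336 0.116     ]
clock: 28.85
eef_pos: [0.6043, 0.1289, 0.1419]
tool_rot: [0.255, 0.944, -0.052, 0.202]
ft_force: [-1.5, 0.3, 1.0]
grip_width: 0.0598
28.85 [0.354, 0.361, -0.205, 0.725, -0.317, 0.836] [0.6043, 0.1289, 0.1419] [0.255, 0.944, -0.052, 0.202] [-1.5, 0.3, 1.0] 0.0598
0.2 [0.35, 0.37, -0.21, 0.71, -0.32, 0.83] [0.114, 0.123, 0.175, 0.193] 0.09
0.4 [0.35, 0.38, -0.21, 0.7, -0.32, 0.83] [0.112, 0.121, 0.174, 0.193] 0.09
0.6 [0.34, 0.39, -0.22, 0.68, -0.31, 0.82] [0.111, 0.119, 0.174, 0.193] 0.09
0.8 [0.34, 0.4, -0.22, 0.67, -0.31, 0.82] [0.109, 0.117, 0.174, 0.193] 0.09
1 [0.34, 0.41, -0.22, 0.66, -0.31, 0.82] [0.107, 0.115, 0.174, 0.193] 0.09
rot [ 0.02  0.01 -0.03] tot [ 0.06 -0.05  1.31  0.02  0.01 -0.03]
[0.02, -0.02, 0.44, 0.01, 0.0, -0.01]
[0.02, -0.02, 0.44, 0.01, 0.0, -0.01]
[0.02, -0.02, 0.44, 0.01, 0.0, -0.01]
[array([281., 255.]), array([281., 226.])]
```

View pics/wp.png

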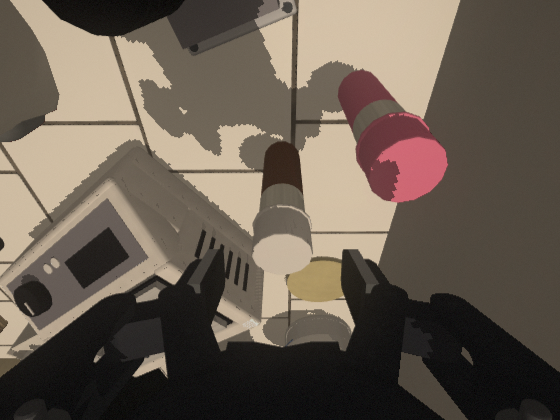

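```bash

python3 -m handwheel '[{"dx":0.02,"dy":-0.01,"dz":0.44,"ax":0.01,"ay":0,"az":-0.01},{"dx":0.02,"dy":-0.01,"dz":0.44,"ax":0.01,"ay":0,"az":-0.01},{"dx":0.02,"dy":-0.01,"dz":0.44,"ax":0,"ay":0,"az":-0.01},{"dx":0,"dy":0,"dz":0,"ax":0,"ay":0,"az":0},{"dx":0,"dy":0,"dz":0,"ax":0,"ay":0,"az":0},{"dx":0,"dy":0,"dz":0,"ax":0,"ay":0,"az":0}]'; python3 h.py
python3 - <<'E'
from h import *
import pickle
p=snap('wrist','wq.png'); pickle.dump(p,open('wq.pkl','wb'))
from plan import *
q,t,R=now(); print(R[2,1],np.degrees(np.arcsin(-R[2,2])),proj(p,t),proj(p,t+R[:,2]*.019))
i=snap('scene','sq.png')['img'][110:230,240:360,::-1]; cv2.imwrite('pics/sqc.png',cv2.resize(i,None,fx=5,fy=5,interpolation=cv2.INTER_CUBIC))
E
sleep 1
```

```text
clock: 29.5
eef_pos: [0.6146, 0.1219, 0.1106]
tool_rot: [0.253, 0.945, -0.054, 0.201]
ft_force: [0.9, 0.6, 0.4]
grip_width: 0.0598
29.5 [0.337, 0.41, -0.224, 0.654, -0.315, 0.815] [0.6146, 0.1219, 0.1106] [0.253, 0.945, -0.054, 0.201] [0.9, 0.6, 0.4] 0.0598
-0.0003985533874475561 65.93229519128069 [283.08727212 280.29605453] [283.01902909 262.23343265]
```

View pics/wq.png

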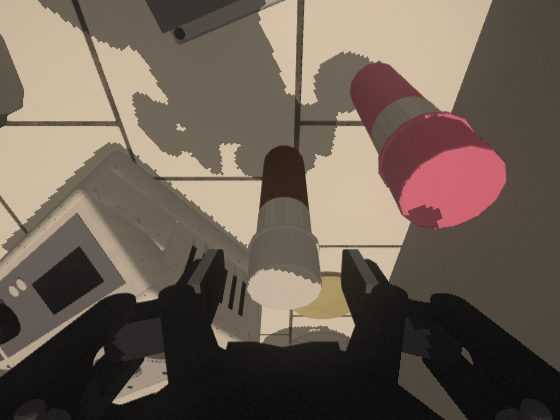

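View pics/sqc.png

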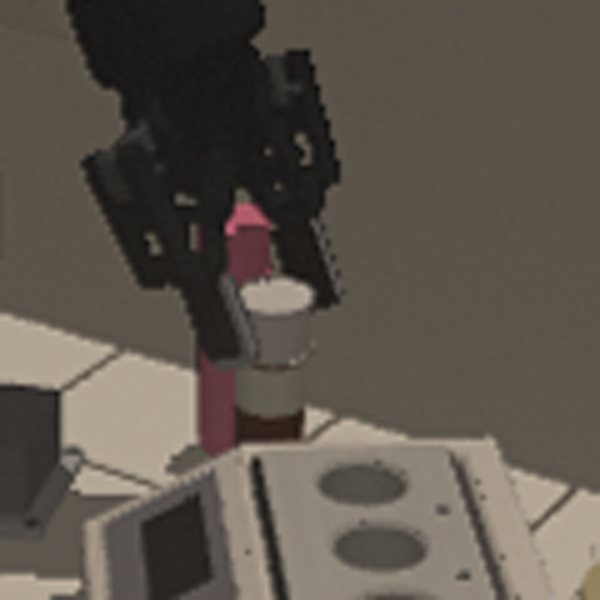

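Good straddle of the white cap (centre ≈ (284,287) in the wrist view). Close.

```bash

python3 -m handwheel '[{"dx":0,"dy":0,"dz":0,"ax":0,"ay":0,"az":0},{"dx":0,"dy":0,"dz":0,"ax":0,"ay":0,"az":0},{"dx":0,"dy":0,"dz":0,"ax":0,"ay":0,"az":0},{"dx":0,"dy":0,"dz":0,"ax":0,"ay":0,"az":0},{"dx":0,"dy":0,"dz":0,"ax":0,"ay":0,"az":0},{"dx":0,"dy":0,"dz":0,"ax":0,"ay":0,"az":0}]' -1; python3 h.py
python3 -m handwheel '[{"dx":-0.041,"dy":0,"dz":-0.091,"ax":0,"ay":0,"az":0},{"dx":-0.082,"dy":0,"dz":-0.183,"ax":0,"ay":0,"az":0},{"dx":-0.082,"dy":0,"dz":-0.183,"ax":0,"ay":0,"az":0},{"dx":0,"dy":0,"dz":0,"ax":0,"ay":0,"az":0},{"dx":0,"dy":0,"dz":0,"ax":0,"ay":0,"az":0}]'; python3 h.py
```

```text
clock: 30.2
eef_pos: [0.6149, 0.1221, 0.1112]
tool_rot: [0.253, 0.945, -0.054, 0.202]
ft_force: [-0.2, -0.1, 3.5]
grip_width: 0.0326
30.2 [0.337, 0.409, -0.224, 0.654, -0.315, 0.815] [0.6149, 0.1221, 0.1112] [0.253, 0.945, -0.054, 0.202] [-0.2, -0.1, 3.5] 0.0326
clock: 30.7
eef_pos: [0.6145, 0.1219, 0.1232]
tool_rot: [0.253, 0.945, -0.054, 0.201]
ft_force: [-0.6, -0.3, -0.4]
grip_width: 0.0331
30.7 [0.337, 0.395, -0.209, 0.684, -0.315, 0.815] [0.6145, 0.1219, 0.1232] [0.253, 0.945, -0.054, 0.201] [-0.6, -0.3, -0.4] 0.0331
```

```bash

python3 -m handwheel '[{"dx":-0.3,"dy":0,"dz":-0.67,"ax":0,"ay":0,"az":0},{"dx":-0.4,"dy":0,"dz":-0.9,"ax":0,"ay":0,"az":0},{"dx":-0.4,"dy":0,"dz":-0.9,"ax":0,"ay":0,"az":0},{"dx":-0.4,"dy":0,"dz":-0.9,"ax":0,"ay":0,"az":0},{"dx":-0.4,"dy":0,"dz":-0.9,"ax":0,"ay":0,"az":0},{"dx":-0.3,"dy":0,"dz":-0.67,"ax":0,"ay":0,"az":0},{"dx":0,"dy":0,"dz":0,"ax":0,"ay":0,"az":0},{"dx":0,"dy":0,"dz":0,"ax":0,"ay":0,"az":0},{"dx":0,"dy":0,"dz":0,"ax":0,"ay":0,"az":0}]'; python3 h.py
python3 - <<'E'
from h import *
import pickle
p=snap('wrist','wr.png'); pickle.dump(p,open('wr.pkl','wb'))
from plan import *
q,t,R=now(); print(R[2,1],np.degrees(np.arcsin(-R[2,2])))
i=snap('scene','sr.png')['img'][50:250,220:420,::-1]; cv2.imwrite('pics/src.png',cv2.resize(i,None,fx=3,fy=3,interpolation=cv2.INTER_CUBIC))
go([.665,-.0937,t[2]],Rtool(-60,66),10)
E
sleep 1
```

```text
clock: 31.6
eef_pos: [0.6134, 0.1218, 0.2562]
tool_rot: [0.253, 0.945, -0.055, 0.2]
ft_force: [-0.3, -0.2, -1.1]
grip_width: 0.033
31.6 [0.337, 0.284, 0.004, 1.012, -0.314, 0.816] [0.6134, 0.1218, 0.2562] [0.253, 0.945, -0.055, 0.2] [-0.3, -0.2, -1.1] 0.033
-0.003544959053561156 66.09831257610007
0.2 [0.27, 0.3, 0.02, 1.03, -0.32, 0.85] [0.119, 0.136, 0.182, 0.173] 0.117
0.4 [0.2, 0.32, 0.05, 1.05, -0.33, 0.89] [0.108, 0.122, 0.167, 0.159] 0.134
0.6 [0.14, 0.35, 0.09, 1.07, -0.34, 0.93] [0.094, 0.108, 0.16, 0.155] 0.152
0.8 [0.07, 0.38, 0.14, 1.1, -0.35, 0.97] [0.079, 0.093, 0.163, 0.16] 0.171
1 [0.01, 0.42, 0.21, 1.14, -0.36, 1.02] [0.061, 0.08, 0.173, 0.173] 0.19
rot [ 1.4 -0.   3.2] tot [-5.56 -6.43  2.5   1.4  -0.    3.2 ]
[-0.56, -0.64, 0.25, 0.14, -0.0, 0.32]
[-0.59, -0.61, 0.26, 0.14, -0.0, 0.32]
[-0.61, -0.58, 0.28, 0.14, -0.0, 0.32]
[-0.64, -0.54, 0.29, 0.14, -0.0, 0.32]
[-0.67, -0.5, 0.3, 0.14, -0.0, 0.32]
[-0.69, -0.46, 0.31, 0.14, -0.0, 0.32]
[-0.71, -0.42, 0.32, 0.14, -0.0, 0.32]
[-0.73, -0.38, 0.33, 0.14, -0.0, 0.32]
[-0.75, -0.34, 0.33, 0.14, -0.0, 0.32]
[-0.76, -0.3, 0.34, 0.14, -0.0, 0.32]
```

View pics/wr.png

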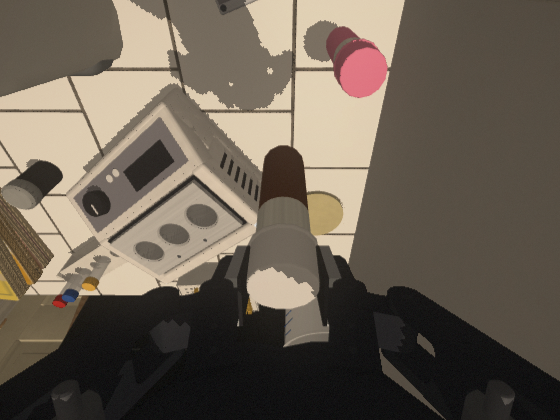

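View pics/src.png

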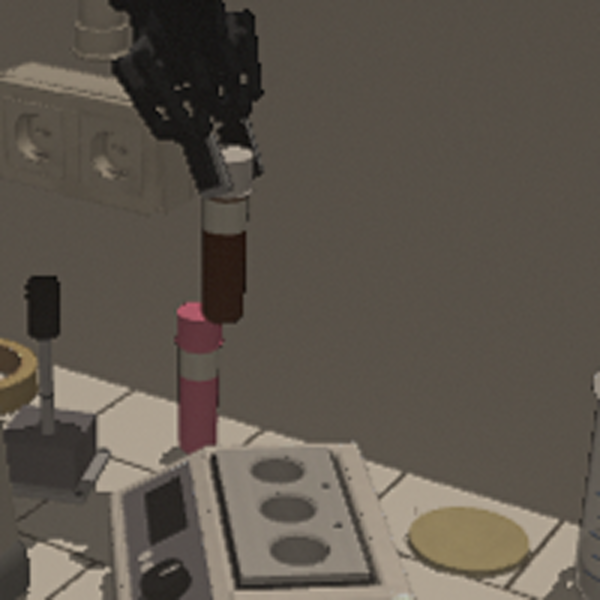

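```bash

python3 -m handwheel '[{"dx":-0.56,"dy":-0.64,"dz":0.25,"ax":0.14,"ay":0,"az":0.32},{"dx":-0.59,"dy":-0.61,"dz":0.26,"ax":0.14,"ay":0,"az":0.32},{"dx":-0.61,"dy":-0.58,"dz":0.28,"ax":0.14,"ay":0,"az":0.32},{"dx":-0.64,"dy":-0.54,"dz":0.29,"ax":0.14,"ay":0,"az":0.32},{"dx":-0.67,"dy":-0.5,"dz":0.3,"ax":0.14,"ay":0,"az":0.32},{"dx":-0.69,"dy":-0.46,"dz":0.31,"ax":0.14,"ay":0,"az":0.32},{"dx":-0.71,"dy":-0.42,"dz":0.32,"ax":0.14,"ay":0,"az":0.32},{"dx":-0.73,"dy":-0.38,"dz":0.33,"ax":0.14,"ay":0,"az":0.32},{"dx":-0.75,"dy":-0.34,"dz":0.33,"ax":0.14,"ay":0,"az":0.32},{"dx":-0.76,"dy":-0.3,"dz":0.34,"ax":0.14,"ay":0,"az":0.32},{"dx":0,"dy":0,"dz":0,"ax":0,"ay":0,"az":0},{"dx":0,"dy":0,"dz":0,"ax":0,"ay":0,"az":0}]'; python3 -m handwheel '[{"dx":0,"dy":0,"dz":0,"ax":0,"ay":0,"az":0},{"dx":0,"dy":0,"dz":0,"ax":0,"ay":0,"az":0}]' ; python3 h.py
python3 - <<'E'
from h import *
import pickle
pr=pickle.load(open('wr.pkl','rb'))
for u in [(203,215),(174,233),(149,251)]: print(atz(pr,*u,.1).round(4))
p=snap('wrist','wt.png'); pickle.dump(p,open('wt.pkl','wb'))
from plan import *
q,t,R=now(); print(R[2,1],np.degrees(np.arcsin(-R[2,2])))
i=p['img'][:,:,::-1][0:220,180:400];i=np.clip(255*(i/255.)**.6,0,255).astype(np.uint8); cv2.imwrite('pics/wtc.png',cv2.resize(i,None,fx=2.7,fy=2.7,interpolation=cv2.INTER_CUBIC))
go([.665,-.0937,.225],Rtool(-60,66),1)
E
sleep 1
```

```text
clock: 32.9
eef_pos: [0.6658, -0.0937, 0.2563]
tool_rot: [0.49, 0.847, -0.103, 0.18]
ft_force: [-0.6, -0.8, -0.2]
grip_width: 0.0327
clock: 33.1
eef_pos: [0.666, -0.0926, 0.2576]
tool_rot: [0.489, 0.847, -0.103, 0.181]
ft_force: [0.2, -0.0, -1.5]
grip_width: 0.0327
33.1 [0.012, 0.42, 0.209, 1.142, -0.361, 1.019] [0.666, -0.0926, 0.2576] [0.489, 0.847, -0.103, 0.181] [0.2, -0.0, -1.5] 0.0327
[0.652 0.    0.1  ]
[ 0.6566 -0.046   0.1   ]
[ 0.6641 -0.093   0.1   ]
0.002737904925290635 65.996900481928
0.2 [0.01, 0.42, 0.2, 1.13, -0.36, 1.02] [0.06, 0.079, 0.172, 0.172] 0.189
0.4 [0.01, 0.43, 0.18, 1.11, -0.36, 1.02] [0.059, 0.077, 0.171, 0.171] 0.189
0.6 [0.01, 0.43, 0.17, 1.1, -0.36, 1.02] [0.059, 0.075, 0.169, 0.17] 0.189
0.8 [0.01, 0.43, 0.16, 1.08, -0.36, 1.02] [0.058, 0.073, 0.168, 0.17] 0.189
1 [0.01, 0.44, 0.15, 1.07, -0.36, 1.02] [0.057, 0.071, 0.166, 0.169] 0.19
rot [ 0.02  0.   -0.  ] tot [ 0.52 -0.06  1.2   0.02  0.   -0.  ]
[0.52, -0.06, 1.2, 0.02, 0.0, -0.0]
```

View pics/wtc.png

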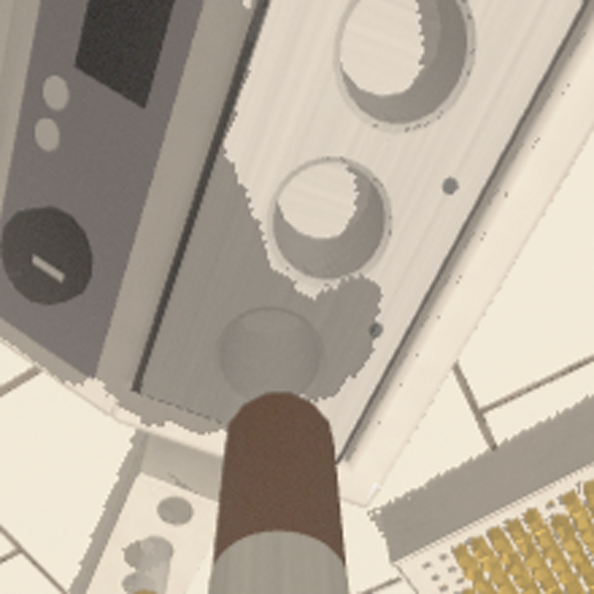

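```bash
cat > ov.py <<'E'
from h import *
import pickle,sys
def overlay(name,out,t,well,x0,y0,x1,y1,s,drop=.1112,axis=(0,0,1)):
    p=pickle.load(open(name+'.pkl','rb'))
    i=p['img'][:,:,::-1][y0:y1,x0:x1];i=np.clip(255*(i/255.)**.6,0,255).astype(np.uint8); im=cv2.resize(i,None,fx=s,fy=s,interpolation=cv2.INTER_CUBIC)
    g=lambda X:tuple(int(round(x)) for x in ((proj(p,X)+.5-[x0,y0])*s))
    def ring(c,r,col):
        pts=[g([c[0]+r*np.cos(a),c[1]+r*np.sin(a),c[2]]) for a in np.linspace(0,6.28,60)]
        cv2.polylines(im,[np.array(pts)],True,col,1)
    a=np.array(axis)
    for h,col in((.004,(0,0,255)),(.02,(0,255,0)),(.04,(0,255,255))): ring(t-a*(drop-h),.015,col)
    well=np.array(well); ring(np.r_[well,.1],.0165,(255,0,0))
    for k in (1,2): ring(np.r_[well+k*np.array([-.0059,.0456]),.1],.0165,(255,0,0))
    cv2.imwrite('pics/'+out,im)
E
python3 - <<'E'
from ov import *
from plan import now
q,t,R=now(); print(t)
overlay('wt','ov2.png',t,(.665,-.0937),180,0,400,220,2.7)
E
sleep 1
```

```text
[ 0.66605519 -0.09254235  0.25776228]
```

View pics/ov2.png

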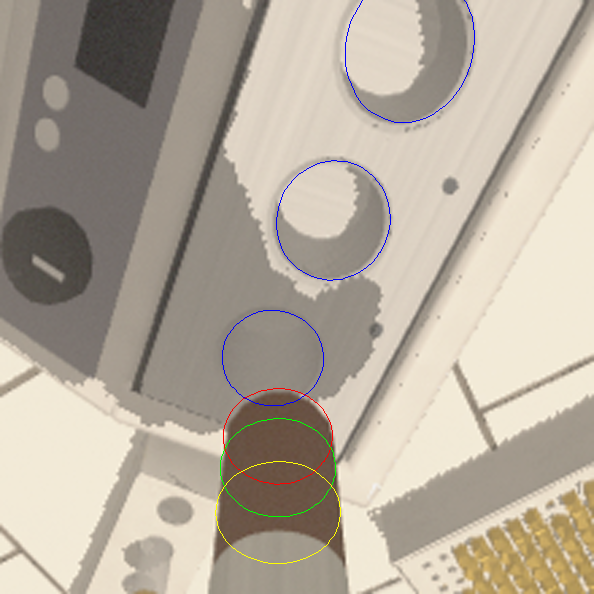

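```bash
python3 - <<'E'
from h import *
import pickle
p=pickle.load(open('wt.pkl','rb'))
f=lambda x,y:atz(p,180+x/2.7-.5,y/2.7-.5,.1).round(4)
print('w3',f(270,353),'w2',f(332,219),'blue',f(273,357.5))
# auto ellipse: edges on top region
i=p['img'][:,:,::-1][0:150,180:400];cv2.imwrite('pics/wt4.png',cv2.resize(np.clip(255*((i/255.)**.5),0,255).astype(np.uint8)[95:150,70:130],None,fx=10,fy=10,interpolation=cv2.INTER_CUBIC))
E
sleep 1
```

```text
w3 [ 0.6632 -0.0921  0.1   ] w2 [ 0.6584 -0.0474  0.1   ] blue [ 0.6648 -0.093   0.1   ]
```

View pics/wt4.png

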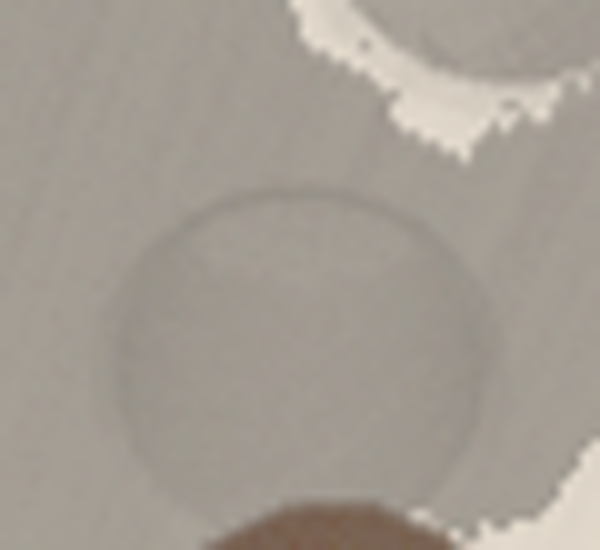

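```bash
python3 - <<'E'
from plan import *
go([.6643,-.0930,.2175],Rtool(-60,66),2)
E
```

```text
0.2 [0.01, 0.42, 0.19, 1.12, -0.36, 1.02] [0.06, 0.078, 0.172, 0.172] 0.189
0.4 [0.01, 0.43, 0.18, 1.1, -0.36, 1.02] [0.059, 0.076, 0.17, 0.171] 0.189
0.6 [0.01, 0.43, 0.16, 1.09, -0.36, 1.02] [0.058, 0.073, 0.168, 0.17] 0.189
0.8 [0.01, 0.43, 0.15, 1.07, -0.36, 1.02] [0.057, 0.071, 0.166, 0.169] 0.189
1 [0.01, 0.44, 0.13, 1.05, -0.36, 1.02] [0.056, 0.069, 0.164, 0.168] 0.189
rot [ 0.02  0.   -0.  ] tot [ 0.67 -0.07  1.46  0.02  0.   -0.  ]
[0.34, -0.04, 0.73, 0.01, 0.0, -0.0]
[0.34, -0.04, 0.73, 0.01, 0.0, -0.0]
```

```bash

python3 -m handwheel '[{"dx":0.17,"dy":-0.02,"dz":0.365,"ax":0,"ay":0,"az":0},{"dx":0.17,"dy":-0.02,"dz":0.365,"ax":0.01,"ay":0,"az":0},{"dx":0.17,"dy":-0.02,"dz":0.365,"ax":0,"ay":0,"az":0},{"dx":0.17,"dy":-0.02,"dz":0.365,"ax":0.01,"ay":0,"az":0},{"dx":0,"dy":0,"dz":0,"ax":0,"ay":0,"az":0},{"dx":0,"dy":0,"dz":0,"ax":0,"ay":0,"az":0},{"dx":0,"dy":0,"dz":0,"ax":0,"ay":0,"az":0},{"dx":0,"dy":0,"dz":0,"ax":0,"ay":0,"az":0}]'; python3 h.py
python3 - <<'E'
from ov import *
p=snap('wrist','wu.png'); pickle.dump(p,open('wu.pkl','wb'))
from plan import now
q,t,R=now(); print(t,R[2,1],np.degrees(np.arcsin(-R[2,2])))
overlay('wu','ov3.png',t,(.6643,-.0930),200,40,380,220,3.3)
overlay('wu','ov3n.png',t+[5,0,0],(5,5),200,40,380,220,3.3)
i=snap('scene','su.png')['img'][110:260,240:390,::-1]; cv2.imwrite('pics/suc.png',cv2.resize(i,None,fx=4,fy=4,interpolation=cv2.INTER_CUBIC))
E
sleep 1
```

```text
clock: 33.95
eef_pos: [0.6646, -0.0939, 0.2183]
tool_rot: [0.49, 0.846, -0.104, 0.181]
ft_force: [-0.1, -0.3, -0.7]
grip_width: 0.0326
33.95 [0.011, 0.438, 0.132, 1.049, -0.363, 1.02] [0.6646, -0.0939, 0.2183] [0.49, 0.846, -0.104, 0.181] [-0.1, -0.3, -0.7] 0.0326
[ 0.66461372 -0.0938382   0.21826934] 0.0012473418006159476 65.95013164610353
```

View pics/ov3.png

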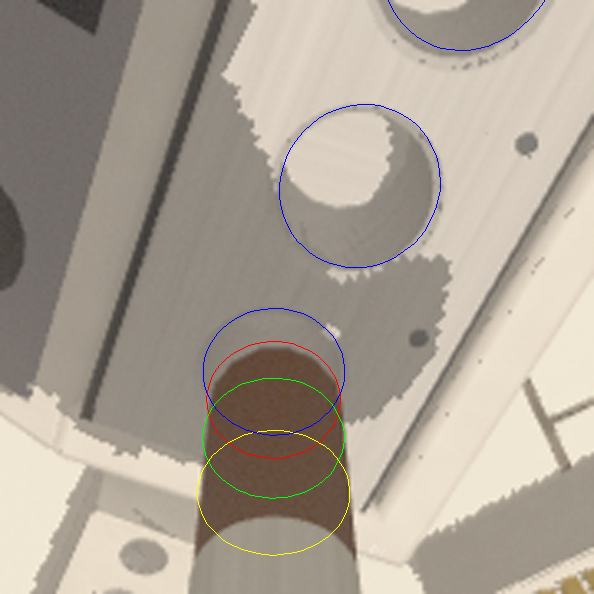

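View pics/ov3n.png

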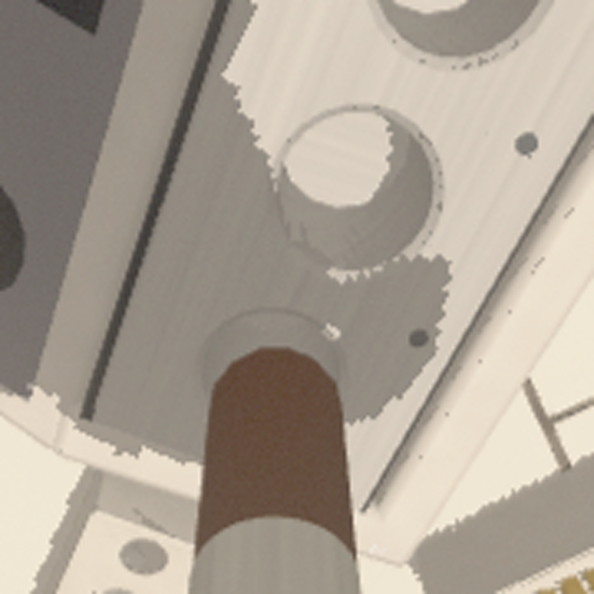

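View pics/suc.png

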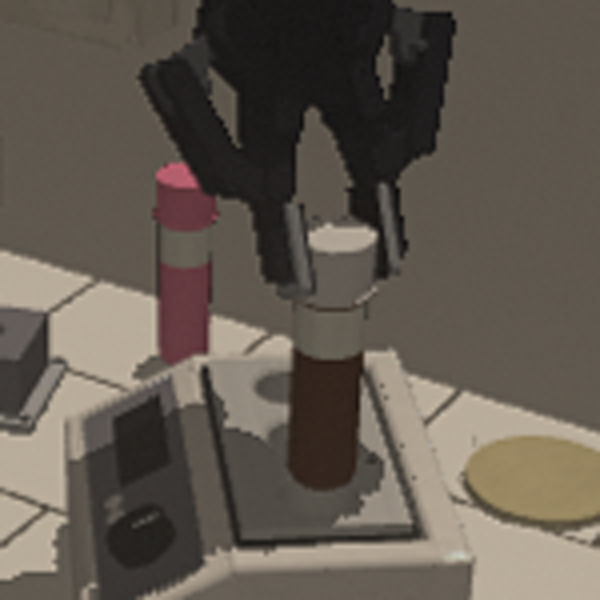

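```bash

python3 -m handwheel '[{"dx":0.08,"dy":0,"dz":0.096,"ax":0,"ay":0,"az":0},{"dx":0.049,"dy":0,"dz":0.11,"ax":0,"ay":0,"az":0},{"dx":0,"dy":0,"dz":0,"ax":0,"ay":0,"az":0},{"dx":0,"dy":0,"dz":0,"ax":0,"ay":0,"az":0}]'; python3 h.py
python3 -m handwheel '[{"dx":0.033,"dy":0,"dz":0.073,"ax":0,"ay":0,"az":0},{"dx":0.033,"dy":0,"dz":0.073,"ax":0,"ay":0,"az":0},{"dx":0,"dy":0,"dz":0,"ax":0,"ay":0,"az":0},{"dx":0,"dy":0,"dz":0,"ax":0,"ay":0,"az":0}]'; python3 h.py
python3 -m handwheel '[{"dx":0.033,"dy":0,"dz":0.073,"ax":0,"ay":0,"az":0},{"dx":0,"dy":0,"dz":0,"ax":0,"ay":0,"az":0},{"dx":0,"dy":0,"dz":0,"ax":0,"ay":0,"az":0}]'; python3 h.py
```

```text
clock: 34.45
eef_pos: [0.6636, -0.0931, 0.2112]
tool_rot: [0.49, 0.847, -0.104, 0.18]
ft_force: [-0.5, 0.5, -1.7]
grip_width: 0.0334
34.45 [0.012, 0.442, 0.119, 1.035, -0.363, 1.022] [0.6636, -0.0931, 0.2112] [0.49, 0.847, -0.104, 0.18] [-0.5, 0.5, -1.7] 0.0334
clock: 34.85
eef_pos: [0.6637, -0.0931, 0.2073]
tool_rot: [0.49, 0.847, -0.104, 0.18]
ft_force: [1.1, 0.4, -0.8]
grip_width: 0.033
34.85 [0.012, 0.444, 0.112, 1.025, -0.363, 1.022] [0.6637, -0.0931, 0.2073] [0.49, 0.847, -0.104, 0.18] [1.1, 0.4, -0.8] 0.033
clock: 35.15
eef_pos: [0.6637, -0.093, 0.2054]
tool_rot: [0.49, 0.847, -0.104, 0.18]
ft_force: [-0.5, -0.6, -0.5]
grip_width: 0.0331
35.15 [0.012, 0.445, 0.109, 1.021, -0.363, 1.022] [0.6637, -0.093, 0.2054] [0.49, 0.847, -0.104, 0.18] [-0.5, -0.6, -0.5] 0.0331
```

```bash

python3 -m handwheel '[{"dx":0.04,"dy":0.01,"dz":0.1,"ax":0,"ay":0,"az":0},{"dx":0.033,"dy":0.01,"dz":0.073,"ax":0,"ay":0,"az":0},{"dx":0,"dy":0,"dz":0,"ax":0,"ay":0,"az":0},{"dx":0,"dy":0,"dz":0,"ax":0,"ay":0,"az":0}]'; python3 h.py
python3 -m handwheel '[{"dx":0.049,"dy":0,"dz":0.11,"ax":0,"ay":0,"az":0},{"dx":0.049,"dy":0,"dz":0.11,"ax":0,"ay":0,"az":0},{"dx":0,"dy":0,"dz":0,"ax":0,"ay":0,"az":0},{"dx":0,"dy":0,"dz":0,"ax":0,"ay":0,"az":0}]'; python3 h.py
```

```text
clock: 35.55
eef_pos: [0.6642, -0.0929, 0.2006]
tool_rot: [0.49, 0.847, -0.104, 0.18]
ft_force: [0.0, -0.3, -0.8]
grip_width: 0.0333
35.55 [0.012, 0.449, 0.103, 1.01, -0.363, 1.022] [0.6642, -0.0929, 0.2006] [0.49, 0.847, -0.104, 0.18] [0.0, -0.3, -0.8] 0.0333
clock: 35.95
eef_pos: [0.6641, -0.0929, 0.1945]
tool_rot: [0.49, 0.847, -0.104, 0.18]
ft_force: [0.3, -0.6, -1.0]
grip_width: 0.0332
35.95 [0.012, 0.453, 0.093, 0.996, -0.363, 1.022] [0.6641, -0.0929, 0.1945] [0.49, 0.847, -0.104, 0.18] [0.3, -0.6, -1.0] 0.0332
```

```bash

for k in 1 2; do python3 -m handwheel '[{"dx":0.049,"dy":0,"dz":0.11,"ax":0,"ay":0,"az":0},{"dx":0.049,"dy":0,"dz":0.11,"ax":0,"ay":0,"az":0},{"dx":0.049,"dy":0,"dz":0.11,"ax":0,"ay":0,"az":0},{"dx":0.049,"dy":0,"dz":0.11,"ax":0,"ay":0,"az":0},{"dx":0,"dy":0,"dz":0,"ax":0,"ay":0,"az":0},{"dx":0,"dy":0,"dz":0,"ax":0,"ay":0,"az":0}]'; done; python3 h.py
```

```text
clock: 36.55
eef_pos: [0.6642, -0.0929, 0.1825]
tool_rot: [0.49, 0.847, -0.104, 0.18]
ft_force: [-0.3, -0.1, 0.4]
grip_width: 0.033
clock: 37.15
eef_pos: [0.6641, -0.0929, 0.1705]
tool_rot: [0.49, 0.847, -0.104, 0.18]
ft_force: [0.5, -0.1, -1.0]
grip_width: 0.0329
37.15 [0.012, 0.471, 0.055, 0.941, -0.363, 1.022] [0.6641, -0.0929, 0.1705] [0.49, 0.847, -0.104, 0.18] [0.5, -0.1, -1.0] 0.0329
```

```bash

python3 -m handwheel '[{"dx":0.049,"dy":0,"dz":0.11,"ax":0,"ay":0,"az":0},{"dx":0.049,"dy":0,"dz":0.11,"ax":0,"ay":0,"az":0},{"dx":0.049,"dy":0,"dz":0.11,"ax":0,"ay":0,"az":0},{"dx":0.049,"dy":0,"dz":0.11,"ax":0,"ay":0,"az":0},{"dx":0,"dy":0,"dz":0,"ax":0,"ay":0,"az":0},{"dx":0,"dy":0,"dz":0,"ax":0,"ay":0,"az":0}]'
python3 -m handwheel '[{"dx":0.033,"dy":0,"dz":0.073,"ax":0,"ay":0,"az":0},{"dx":0.033,"dy":0,"dz":0.073,"ax":0,"ay":0,"az":0},{"dx":0,"dy":0,"dz":0,"ax":0,"ay":0,"az":0},{"dx":0,"dy":0,"dz":0,"ax":0,"ay":0,"az":0}]'
python3 -m handwheel '[{"dx":0.033,"dy":0,"dz":0.073,"ax":0,"ay":0,"az":0},{"dx":0,"dy":0,"dz":0,"ax":0,"ay":0,"az":0},{"dx":0,"dy":0,"dz":0,"ax":0,"ay":0,"az":0}]'; python3 h.py
```

```text
clock: 37.75
eef_pos: [0.6641, -0.0929, 0.1584]
tool_rot: [0.49, 0.847, -0.104, 0.18]
ft_force: [0.1, 0.1, -0.4]
grip_width: 0.0331
clock: 38.15
eef_pos: [0.6642, -0.0928, 0.1545]
tool_rot: [0.49, 0.847, -0.104, 0.18]
ft_force: [0.7, 0.8, -1.4]
grip_width: 0.0331
clock: 38.45
eef_pos: [0.6642, -0.0928, 0.1525]
tool_rot: [0.49, 0.847, -0.104, 0.18]
ft_force: [0.2, 0.7, -0.3]
grip_width: 0.033
38.45 [0.012, 0.486, 0.029, 0.9, -0.363, 1.022] [0.6642, -0.0928, 0.1525] [0.49, 0.847, -0.104, 0.18] [0.2, 0.7, -0.3] 0.033
```

```bash

for k in 1 2 3; do python3 -m handwheel '[{"dx":0.013,"dy":0,"dz":0.029,"ax":0,"ay":0,"az":0},{"dx":0,"dy":0,"dz":0,"ax":0,"ay":0,"az":0},{"dx":0,"dy":0,"dz":0,"ax":0,"ay":0,"az":0}]'; done
```

```text
clock: 38.75
eef_pos: [0.6642, -0.0928, 0.1518]
tool_rot: [0.49, 0.847, -0.104, 0.18]
ft_force: [-0.2, 0.6, -1.0]
grip_width: 0.033
clock: 39.05
eef_pos: [0.6644, -0.093, 0.1518]
tool_rot: [0.49, 0.847, -0.104, 0.181]
ft_force: [-1.1, -1.1, 2.4]
grip_width: 0.033
clock: 39.35
eef_pos: [0.6647, -0.0932, 0.1517]
tool_rot: [0.49, 0.846, -0.104, 0.181]
ft_force: [-2.9, -0.5, 7.3]
grip_width: 0.033
```

```bash

python3 -m handwheel '[{"dx":-0.013,"dy":0,"dz":-0.029,"ax":0,"ay":0,"az":0},{"dx":0,"dy":0,"dz":0,"ax":0,"ay":0,"az":0},{"dx":0,"dy":0,"dz":0,"ax":0,"ay":0,"az":0}]'
python3 -m handwheel '[{"dx":0,"dy":0,"dz":0,"ax":0,"ay":0,"az":0},{"dx":0,"dy":0,"dz":0,"ax":0,"ay":0,"az":0},{"dx":0,"dy":0,"dz":0,"ax":0,"ay":0,"az":0},{"dx":0,"dy":0,"dz":0,"ax":0,"ay":0,"az":0},{"dx":0,"dy":0,"dz":0,"ax":0,"ay":0,"az":0},{"dx":0,"dy":0,"dz":0,"ax":0,"ay":0,"az":0}]' 0.6; python3 h.py
python3 - <<'E'
from h import *
p=snap('wrist','wv.png')
i=snap('scene','sv.png')['img'][110:260,240:390,::-1]; cv2.imwrite('pics/svc.png',cv2.resize(i,None,fx=4,fy=4,interpolation=cv2.INTER_CUBIC))
E
sleep 1
```

```text
clock: 39.65
eef_pos: [0.6646, -0.093, 0.1517]
tool_rot: [0.49, 0.846, -0.104, 0.181]
ft_force: [-1.5, 0.3, 4.9]
grip_width: 0.033
clock: 40.25
eef_pos: [0.6642, -0.0928, 0.1509]
tool_rot: [0.49, 0.847, -0.104, 0.18]
ft_force: [-0.3, 0.3, 0.8]
grip_width: 0.0683
40.25 [0.012, 0.487, 0.027, 0.896, -0.363, 1.022] [0.6642, -0.0928, 0.1509] [0.49, 0.847, -0.104, 0.18] [-0.3, 0.3, 0.8] 0.0683
```

View pics/wv.png

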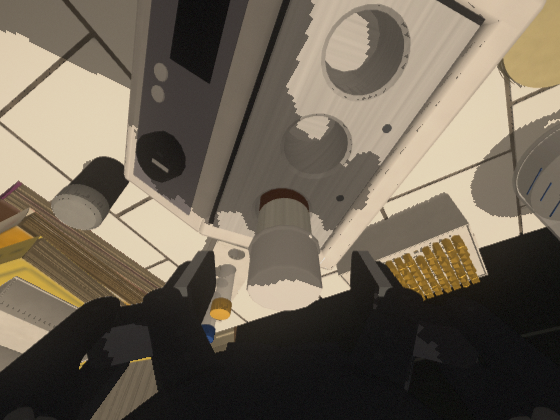

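View pics/svc.png

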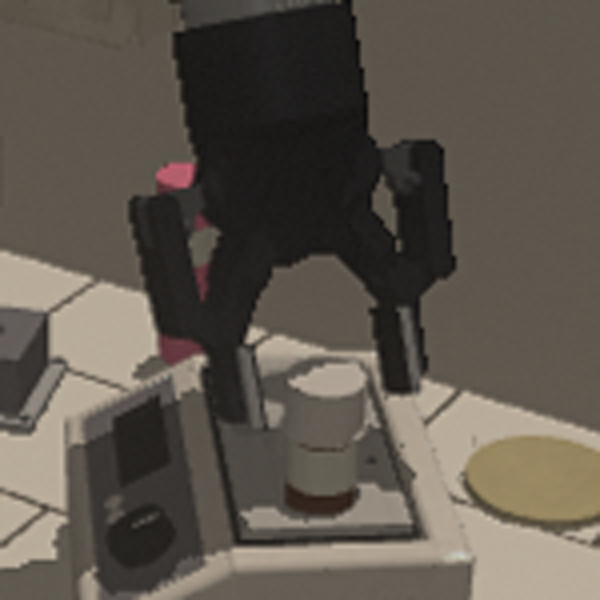

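Tube is home and released. Retreat along the tool axis, clear of everything, and recheck.

```bash

python3 -m handwheel '[{"dx":0,"dy":0,"dz":-0.4,"ax":0,"ay":0,"az":0},{"dx":0,"dy":0,"dz":-0.7,"ax":0,"ay":0,"az":0},{"dx":0,"dy":0,"dz":-0.9,"ax":0,"ay":0,"az":0},{"dx":0,"dy":0,"dz":-0.9,"ax":0,"ay":0,"az":0},{"dx":0,"dy":0,"dz":-0.9,"ax":0,"ay":0,"az":0},{"dx":0,"dy":0,"dz":-0.9,"ax":0,"ay":0,"az":0},{"dx":0,"dy":0,"dz":0,"ax":0,"ay":0,"az":0},{"dx":0,"dy":0,"dz":0,"ax":0,"ay":0,"az":0},{"dx":0,"dy":0,"dz":0,"ax":0,"ay":0,"az":0},{"dx":0,"dy":0,"dz":0,"ax":0,"ay":0,"az":0}]'; python3 h.py
python3 - <<'E'
from h import *
p=snap('wrist','wx.png')
i=snap('scene','sx.png')['img'][110:310,200:400,::-1]; cv2.imwrite('pics/sxc.png',cv2.resize(i,None,fx=3,fy=3,interpolation=cv2.INTER_CUBIC))
S=bot.camera('scene'); print('expected cap top px in crop',((proj(S,[.6643,-.093,.156])-[200,110])*3).round(0), 'if on spacer',((proj(S,[.6643,-.093,.178])-[200,110])*3).round(0))
E
sleep 1
```

```text
clock: 41.35
eef_pos: [0.6398, -0.0518, 0.2568]
tool_rot: [0.49, 0.847, -0.105, 0.179]
ft_force: [0.5, 1.2, 0.6]
grip_width: 0.0683
41.35 [0.083, 0.381, 0.149, 1.155, -0.377, 1.097] [0.6398, -0.0518, 0.2568] [0.49, 0.847, -0.105, 0.179] [0.5, 1.2, 0.6] 0.0683
expected cap top px in crop [361. 279.] if on spacer [362. 245.]
```

View pics/sxc.png

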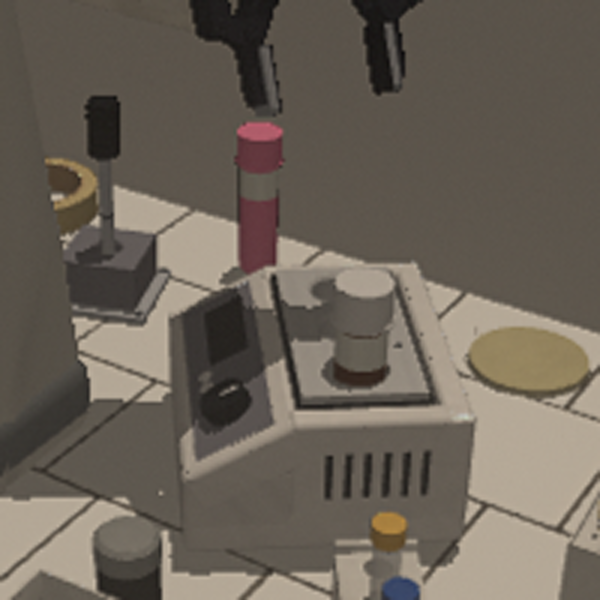

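View pics/wx.png

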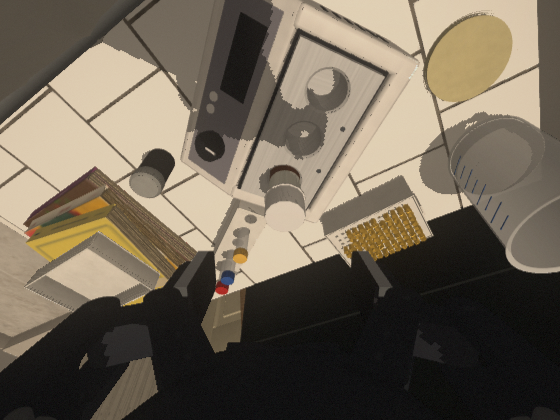

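The scene crop shows the cap top at about (363,282), against an expected (361,279) for fully home and (362,245) for resting on a spacer. The tube and rod are upright, and the gripper is clear of everything.

```bash
python3 -c "
from workcell import bot
print(bot.job_done(), bot.get_obs()['clock'])"
```

```text
the job is handed in; nothing more can be done
the job is handed in; nothing more can be done
```

The job is handed in. The tube stands in well 3, the clear well, and the rod is back upright in its stand. It finished at about 41.5 s of the 72 s allowed.

- **Feeling the well:** I tried well 3 (the -y end) first, because the overhead view suggested it was the deepest. The rod's foot passed the spacer depth with no contact. It touched at exactly the true-floor height (tool height 0.1704 m, as predicted), with the dark ring level with the block's top. I didn't need to feel wells 1 and 2.
- **Returning the rod:** I put it back in the stand and let go. A picture shows it upright.
- **Placing the tube:** I gripped the white-capped tube, not the pink one, and lowered it into well 3. It touched the floor within 1 mm of the expected height, at about 7 N. I eased off, let go and backed away.
- **Last checks:**
  - The cap top in the scene picture is within about 1 pixel of where it should be when fully home; resting on a spacer would put it about 11 pixels higher.
  - The tube and rod are upright, and the gripper touches nothing.
  - I never went near the tube rack or the objective case, and neither looks moved.
- **Disagreements:** The top camera read about 5 mm off from the wrist camera in y, so I relied on the wrist camera and the measured tool position. One overlay was off because the arm was still settling; a repeat picture agreed.
- **Not confirmed:** I estimated clearance to the covered microscope from pictures and never measured it. The force readings I took showed no sign of contact.

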